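Gauge the flanged spindles, sort them and nest the emptied tray

TASK

Inspect the flanged spindles in the delivery tray one at a time, in their row order from the tray's round end to its square end: push the shank through the go gap of the bench gauge and on against the no-go gap, without forcing it, then draw it out. Stand each spindle that the no-go gap stops upright in the empty grey tray; any undersize one that slips on into the no-go gap stands upright in the blue reject tray. Finally nest the emptied delivery tray on the stack of empty grey trays, turned so that its outline matches and it drops fully home, and leave the tools lying about where they are.

Things in the scene. Friction and masses are not known exactly. Their poses are not given: they have to be found in the camera images.
- gap_gauge: progressive gap gauge, fixed: base plate 116 x 112 x 8 mm with two steel jaw plates, undersides 27 mm and tops 39 mm up; the lane between them runs along x. Origin centre of the underside, x the pushing direction. Mouth at x = -50 mm; go gap 24.5 mm wide from x = -38 to 2; no-go gap 19.5 mm wide from x = 6 to 42, open at the far end. A good shank stops with its axis at x = 1 mm
- go_mouth (a point): middle of the gauge's mouth, 33 mm up (x = -50 mm in the gauge), 43 mm wide, funnelling to the go gap; axes as the gauge. Bring the spindle in upright from 30 mm outside it, flange UNDER the jaw plates (channel 48 mm wide, 8 to 27 mm up): flange underside 10 to 16 mm above the work surface. It cannot be lifted out there: draw it back out of the mouth
- nogo_step (a point): middle of the step between go and no-go gap, 33 mm up (x = 4 mm in the gauge); axes as the gauge. An undersize shank goes on past it: it counts as slipped in when its axis is 10 mm beyond this point, and may be drawn back or pushed out at the far end
- delivery_tray: grey stacking tray holding 3 or 4 spindles, D-shaped from above: 200 x 66 x 28 mm, walls 3 mm; origin centre of underside, x towards the round end (+100), square end with white card at -100. Inner floor 10 mm up. Spindles on the middle line at x = 66, 22, -22, -66 mm (one of the last three may be empty). Its lowest 7 mm are a bevelled foot inset 5 mm, to enter another tray's rim. 0.16 kg; take it across its width
- accept_tray: equal D-shaped grey tray, 200 x 66 x 28 mm, standing alone and empty, loose, for the good spindles: room for four on its middle line, at x = 66, 22, -22 and -66 mm. Origin centre of underside, x towards the round end, inner floor 10 mm up
- empties_stack: loose stack of two empty trays like the delivery tray, nested and locked together, 49 mm high; origin centre of the lower one's underside, x towards the round ends, z up. The foot of a third tray drops 7 mm into its rim with 2 mm play a side, only when the D outlines match; fully home its underside is 42 mm above this origin
- reject_tray: blue parts tray, 68 mm (x) by 120 mm (y) by 16 mm high, loose; walls 2 mm, a 13 mm high divider along x across its middle; origin centre of underside, inner floor 2 mm up; two compartments centred at y = -30 and +30 mm, each for one spindle
- spindle_a: flanged steel spindle, 90 mm tall, 0.22 kg, standing on its flange; origin at the centre of the flange's underside, z along it. Flange 38 mm across, 8 mm thick; shank to be gauged from 8 to 46 mm up: 22 mm across if good, 17 mm if worn; round neck 16 mm across from 46 to 90 mm up, alike on all: grip it about 70 mm up. One that may stand first in the row (round end).
- spindle_b: flanged steel spindle, 90 mm tall, 0.22 kg, standing on its flange; origin at the centre of the flange's underside, z along it. Flange 38 mm across, 8 mm thick; shank to be gauged from 8 to 46 mm up: 22 mm across if good, 17 mm if worn; round neck 16 mm across from 46 to 90 mm up, alike on all: grip it about 70 mm up. One that may stand first in the row (round end).
- spindle_c: flanged steel spindle, 90 mm tall, 0.22 kg, standing on its flange; origin at the centre of the flange's underside, z along it. Flange 38 mm across, 8 mm thick; shank to be gauged from 8 to 46 mm up: 22 mm across if good, 17 mm if worn; round neck 16 mm across from 46 to 90 mm up, alike on all: grip it about 70 mm up. One that may stand second.
- spindle_d: flanged steel spindle, 90 mm tall, 0.22 kg, standing on its flange; origin at the centre of the flange's underside, z along it. Flange 38 mm across, 8 mm thick; shank to be gauged from 8 to 46 mm up: 22 mm across if good, 17 mm if worn; round neck 16 mm across from 46 to 90 mm up, alike on all: grip it about 70 mm up. One that may stand third.
- spindle_e: flanged steel spindle, 90 mm tall, 0.22 kg, standing on its flange; origin at the centre of the flange's underside, z along it. Flange 38 mm across, 8 mm thick; shank to be gauged from 8 to 46 mm up: 22 mm across if good, 17 mm if worn; round neck 16 mm across from 46 to 90 mm up, alike on all: grip it about 70 mm up. One that may stand last (square end).
- spindle_f: flanged steel spindle, 90 mm tall, 0.22 kg, standing on its flange; origin at the centre of the flange's underside, z along it. Flange 38 mm across, 8 mm thick; shank to be gauged from 8 to 46 mm up: 22 mm across if good, 17 mm if worn; round neck 16 mm across from 46 to 90 mm up, alike on all: grip it about 70 mm up. One that may stand last (square end).
- micrometer: outside micrometer, 136 mm long, lying near the work; to be left alone
- screwdriver: small screwdriver with a blue six-sided handle, 175 mm long; to be left alone
- loupe: black stand loupe, 44 mm across, 31 mm high; to be left alone
There are look-alikes about, which are no part of the job. What is shaped like the spindle_d but green or orange is not meant.

How it is judged:
By the outcome, as a careful person would: the job done as asked, in the order asked, and still so for the second after the job is handed in, with the robot touching nothing.
Of spindle_a, spindle_b only 1 to 1 are there at a start; the rules pass over those that are not, and their reading is None.
Of spindle_e, spindle_f only 1 to 1 are there at a start; the rules pass over those that are not, and their reading is None.
Of spindle_c, spindle_d, spindle_e, spindle_f only 3 to 4 are there at a start; the rules pass over those that are not, and their reading is None.
At some moment in a run one of accept_tray, empties_stack, reject_tray may be knocked a few centimetres aside while the robot is not near it.
It also fails if it takes over 210 s, if anything falls off the work surface, if the arm or the gripper's body presses on something with over 40 N, if the wrist force passes 120 N, or if a joint passes its speed limit or range.

ROBOT

A 6-joint arm with a two-finger parallel gripper is mounted at the origin on a cart in front of the work surface, level with it; the furniture and walls round the work are solid. World frame = base frame: x ahead of the robot, y to its left, z up, the work surface at z = 0. Lengths are in m, angles in degrees, forces in N, time in s.
With the tool pointing down it reaches from about 0.375 to 0.9 m from the base axis. Payload 3.1 kg.
Tool frame: the origin (TCP) lies at the very end of the fingers, on their centre line; the grasp point (between the pads) lies 19 mm behind it; z points along the fingers, y is the line along which they close (so a half turn about z gives the same grasp; the last joint's range is limited). The gripper opens to 87 mm and grips with 3 to 60 N. Pads are 19 mm wide; open, the fingers measure 117 mm over their backs; the gripper's body (75 mm by 190 mm) begins 51 mm behind the grasp point.
Start: joints at [58.069, 30.224, 82.088, -0, 67.689, -10.227], TCP at [0.231, 0.581, 0.223] pointing down, gripper open.
Joint ranges: [-176.69, 176.69], [-43.24, 126.21], [12.49, 139.97], [-82, 262], [0, 151.66], [-163.58, 163.58]. Speed limits (degrees/s): [159.86, 159.86, 180, 180, 180, 180].

INTERFACE

Orientations are given as a 3x3 rotation matrix whose columns are the frame's x, y, z axes.
In Python, from rig import bot gives the robot as it stands.
- The arm moves only by the tool move_arm, never from a script. Its argument "increments" is a list of rows, each an object with "xyz": the shift along the tool's x, y, z in mm, a list of three; "roll": the turn about the tool's z in rad; "grip": the opening in per cent of the stroke, from 0 (shut) to 100 (fully open). A call has 1 to 5 rows; each row shifts and turns the commanded pose from where the row before left it, along the tool's axes as they then stand; what a row does not reach is not made up. A row lasts 1/12 s, in which the tool goes at most 41.7 mm and 7.16 degrees, less where a joint would pass 70% of its speed; a pose out of reach is approached as far as the arm can. A call is refused whole if a number of a shift passes 41.7 or a number of a turn 0.125, either way. A call with a gripper value outside its range is refused whole. The fingers move at their own pace and stop on an object; the grip force is fixed at half the most. Time passes only in rows, so rows that do not move let the fingers close. It gives the time, the measured TCP pose, the force, the opening and the grip force at its end, in the units of the state.
- bot.read_state(): the state, without advancing time (a new reading comes with each control period).
- bot.capture(name): name is "scene" or "top" or "wrist"; returns (picture, depth): 400x640x3 uint8, red, green, blue; 400x640 float32, m along the optical axis (not along the pixel's ray), 0 where there is no reading.
- bot.camera_model(name): a dict with "intrinsics" (3x3 intrinsics, pixels), "rvec" (rotation vector, rad) and "tvec" (3), from world to camera coordinates, as OpenCV has them; the wrist camera has in their place "tool_from_camera" (4x4, takes a point from camera to tool coordinates, whose origin is the TCP and whose axes are the flange's). Camera axes: x right, y down, z forward; pixel columns grow to the right and rows downward; lengths in m; the calibration is good to about 2 mm. A picture is of the moment at which its call begins: read the wrist's pose just before it. camera_model takes no time and is no camera call.
- bot.hand_in(): hands the job in; it is judged then, once.
Trained networks look in the newest picture that a camera, given by its name, has taken for a name from the list of things; names that differ only in an ending like _2 or _b are one class to them, and where a whole thing is asked for, a point or a joint stands for the part that bears it (a point fixed in the world has none). Each returns a list of dicts, best first, with "conf" (0 to 1); they miss things now and then, are a little off and sometimes report something else, mostly with a low value. They report only what shows in the picture. A call takes as long as a camera call. They do not tell look-alikes from the thing itself.
- bot.spot_in(label, camera): "at" ([x, y, z] in m, in the coordinates of the camera as it stood for that picture, good to about 4 mm: the middle of the surface that is visible of it).
- bot.trace(label, camera): "mask" (400x640 bool, what is visible of it).
The state is a dict: "time_s": time; "joint_positions": joint angles; "qvel": joint speeds; "tau": joint torques, N m; "position": TCP position; "tcp_rot": TCP orientation; "force": force on the tool from outside, world axes, zero at the start; "moment": the same for the moment, N m; "opening": opening from 0.0 (shut) to 1.0 (fully open); "grasp_force": force on a finger pad.
Only numpy, scipy, OpenCV 4.12 (cv2) and the standard library are available. Lean on these libraries where they do the work, as an engineer would, in place of code of your own. Each camera call takes 0.05 s, during which the arm holds its last target. There are 200 camera calls.

## Working session

There is one attempt and no reset: what is moved stays moved. The work goes in short steps, Python scripts to look and compute and a tool call to move; the robot and the scene stay as the last step left them, time stands still between calls to the robot, and variables do not carry over. Pictures are saved under pics/ and viewed, at most 14 in all, crops included, and the job is handed in when it is done.

Besides the shell and the picture viewer there is one more tool, called after "Emit:" as name(argument=value, ...), one argument or row to a line, values as JSON. move_arm: Moves the arm, as the interface text tells. Its arguments: {"type":"object","properties":{"increments":{"type":"array"}},"required":["increments"]}

```bash
ls; mkdir -p pics; cat > h.py <<'E'
import numpy as np, cv2
from rig import bot
def cam(n):
    m=bot.camera_model(n); K=np.array(m["intrinsics"])
    if n=="wrist":
        s=bot.read_state(); T=np.eye(4); T[:3,:3]=s["tcp_rot"]; T[:3,3]=s["position"]
        return K, T@np.array(m["tool_from_camera"])
    R=cv2.Rodrigues(np.array(m["rvec"],float))[0]; t=np.array(m["tvec"],float).ravel()
    T=np.eye(4); T[:3,:3]=R.T; T[:3,3]=-R.T@t
    return K,T
def shot(n,save=None):
    K,T=cam(n); p,d=bot.capture(n)
    if save: cv2.imwrite("pics/"+save+".png",p[:,:,::-1])
    return K,T,p,d
def cloud(K,T,d):
    v,u=np.mgrid[:d.shape[0],:d.shape[1]]
    c=np.stack([(u-K[0,2])/K[0,0]*d,(v-K[1,2])/K[1,1]*d,d],-1)
    return c@T[:3,:3].T+T[:3,3]
def pix(K,T,w):
    c=(np.asarray(w)-T[:3,3])@T[:3,:3]; return (c@K.T)[...,:2]/c[...,2:]
def w(T,at): return T[:3,:3]@np.array(at)+T[:3,3]
def st():
    s=bot.read_state(); print("t",round(s["time_s"],2),"p",np.round(np.array(s["position"])*1000,1),"R",np.round(np.array(s["tcp_rot"]),3).tolist(),"F",np.round(s["force"],1),"op",round(s["opening"],3),"g",s["grasp_force"])
    return s
E
python3 - <<'E'
from h import *
st()
for n in("top","scene"):
    K,T,p,d=shot(n,n+"0"); print(n,"cam at",T[:3,3].round(3))
    for l in ["gap_gauge","delivery_tray","accept_tray","empties_stack","reject_tray","spindle_a","micrometer","screwdriver","loupe"]:
        for r in bot.spot_in(l,n):
            q=w(T,r["at"]); print(l,round(r["conf"],2),q.round(3),pix(K,T,q).round(0))
E
```

```text
pics
t 0.0 p [230.7 580.1 221.5] R [[-0.929, 0.37, -0.001], [0.37, 0.929, -0.002], [0.0, -0.002, -1.0]] F [-0.3  0.   0.2] op 1.003 g 0.0
top cam at [0.451 0.071 1.172]
gap_gauge 0.85 [ 0.528 -0.214  0.034] [411. 203.]
delivery_tray 0.88 [ 0.555 -0.017  0.009] [346. 195.]
delivery_tray 0.28 [ 0.536 -0.009  0.02 ] [344. 201.]
accept_tray 0.56 [0.423 0.352 0.013] [228. 235.]
empties_stack 0.88 [0.451 0.452 0.035] [194. 226.]
reject_tray 0.63 [0.453 0.24  0.001] [265. 226.]
spindle_a 0.68 [0.495 0.001 0.013] [340. 213.]
spindle_a 0.52 [ 0.538 -0.01   0.022] [344. 200.]
spindle_a 0.49 [ 0.577 -0.024  0.02 ] [349. 187.]
micrometer 0.81 [ 0.709 -0.273  0.016] [428. 147.]
micrometer 0.73 [0.423 0.351 0.014] [229. 236.]
screwdriver 0.56 [0.68  0.429 0.022] [205. 154.]
screwdriver 0.26 [0.654 0.068 0.02 ] [320. 163.]
scene cam at [-0.438  0.561  0.841]
delivery_tray 0.71 [ 0.524 -0.01   0.015] [345. 205.]
delivery_tray 0.24 [0.677 0.433 0.02 ] [177. 221.]
accept_tray 0.93 [0.423 0.351 0.009] [237. 271.]
empties_stack 0.65 [0.424 0.45  0.034] [195. 277.]
spindle_a 0.79 [0.6   0.36  0.035] [210. 224.]
spindle_a 0.53 [ 0.535 -0.005  0.06 ] [342. 191.]
spindle_a 0.52 [0.493 0.008 0.046] [345. 204.]
micrometer 0.35 [ 0.535 -0.003  0.06 ] [341. 191.]
screwdriver 0.67 [0.676 0.433 0.025] [176. 219.]
loupe 0.52 [0.649 0.077 0.019] [298. 191.]
```

View pics/top0.png

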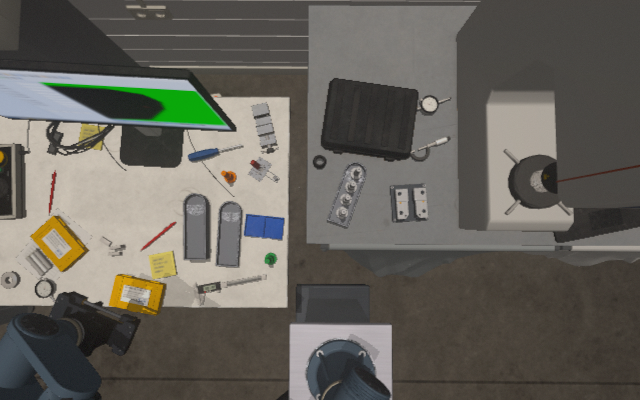

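View pics/scene0.png

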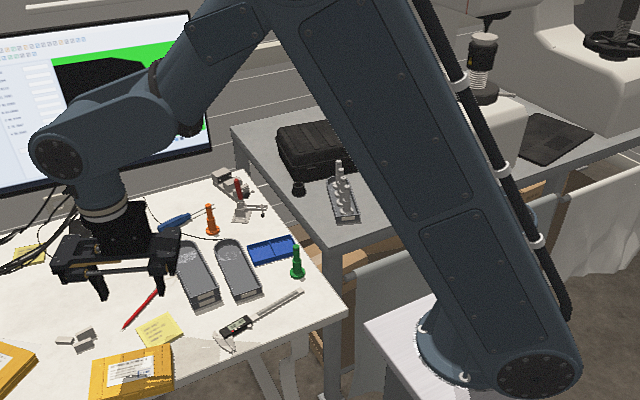

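Candidates for "spindle": four grey ones in the tray at about (354,172), (349,187), (344,200), (340,213); orange (229,177) and green (271,260) look-alikes and a red/grey thing (262,168) are not meant. Trays: the grey single at (229,235) is accept, (196,226) is the higher stack, (346,195) is the delivery tray.

```bash
python3 - <<'E'
from h import *
K,T,p,d=shot("top"); 
a=cv2.resize(p[150:240,310:440],None,fx=6,fy=6,interpolation=cv2.INTER_CUBIC)
cv2.imwrite("pics/c1.png",a[:,:,::-1][:560])
P=cloud(K,T,d)
print(K.round(1).tolist(), bot.camera_model("wrist")["intrinsics"], np.round(bot.camera_model("wrist")["tool_from_camera"],3).tolist())
for l in ["gap_gauge","delivery_tray","accept_tray","empties_stack","reject_tray","spindle_a"]:
  for r in bot.trace(l,"top")[:4]:
    m=r["mask"]; q=P[m&(d>0)]; c=cv2.minAreaRect(q[:,:2].astype(np.float32))
    print(l,round(r["conf"],2),m.sum(),"rect",np.round(c[0],3),np.round(c[1],3),round(c[2],1),"z pct",np.percentile(q[:,2],[5,50,95,99]).round(3))
for v in range(165,226,4):
    print(v,(P[v,328:368:2,2]*1000).round(0).astype(int))
print("surf",P[230,380].round(4),P[270,200].round(4), P[120,150].round(3),P[180,250].round(4),P[120,380].round(3))
E
```

```text
[[369.4, 0.0, 316.2], [0.0, 369.4, 205.3], [0.0, 0.0, 1.0]] [[312.89055539   0.         313.94322429]
 [  0.         312.89055539 200.05569952]
 [  0.           0.           1.        ]] [[0.001, -0.969, -0.249, 0.068], [1.0, 0.001, 0.001, 0.0], [-0.001, -0.249, 0.969, -0.162], [0.0, 0.0, 0.0, 1.0]]
gap_gauge 0.59 1328 rect [ 0.531 -0.218] [0.119 0.121] 3.3 z pct [0.005 0.036 0.043 0.045]
delivery_tray 0.65 1028 rect [ 0.558 -0.023] [0.074 0.204] 71.7 z pct [0.006 0.012 0.03  0.033]
delivery_tray 0.32 847 rect [0.453 0.241] [0.121 0.069] 84.9 z pct [-0.001  0.003  0.017  0.02 ]
accept_tray 0.76 1462 rect [0.43 0.35] [0.201 0.078] 1.0 z pct [0.007 0.012 0.03  0.032]
empties_stack 0.71 1595 rect [0.449 0.447] [0.203 0.07 ] 2.5 z pct [0.021 0.032 0.05  0.053]
reject_tray 0.69 803 rect [0.452 0.241] [0.119 0.069] 84.6 z pct [-0.001  0.003  0.015  0.02 ]
spindle_a 0.59 118 rect [ 0.498 -0.002] [0.035 0.035] 89.5 z pct [0.016 0.02  0.1   0.102]
spindle_a 0.59 105 rect [0.356 0.218] [0.033 0.028] 46.0 z pct [0.006 0.017 0.092 0.094]
spindle_a 0.58 122 rect [ 0.622 -0.046] [0.036 0.035] 42.1
[... 891 characters left out ...]
1   10   19   20   49   56   54   14   11   11
   30   -1    6 1172   -2    1]
205 [ 0 -3 30 12  8 10 10 10 21 17 13  7 11 27  1  4  3 -6 -2  3]
209 [-1  0 27 12 10 21 20 57 99 21  9 12 12 26 -1 -1  4  2  2  1]
213 [  2  29  10  13  17  19  54 102 100  54  13  12  29   4   2   0   3   2
   1   1]
217 [  30   15   12   10   10   17   22   16   20   11    8   30 1172    2
    4    0    4   -1    3   -1]
221 [ 3 -2 28 30 12 10 11 10 10 11  8 -3  1  5  1  1  4  2 -3  0]
225 [  -3   -2    3    5    3    2   -3   25   27   15   28   -1   -3    3
    0   -2 1172    4    0    1]
surf [ 0.4445 -0.1246  0.0006] [ 0.3133  0.4431 -0.0034] [0.717 0.496 0.259] [0.5998 0.2894 0.0029] [ 0.767 -0.108  0.104]
```

View pics/c1.png

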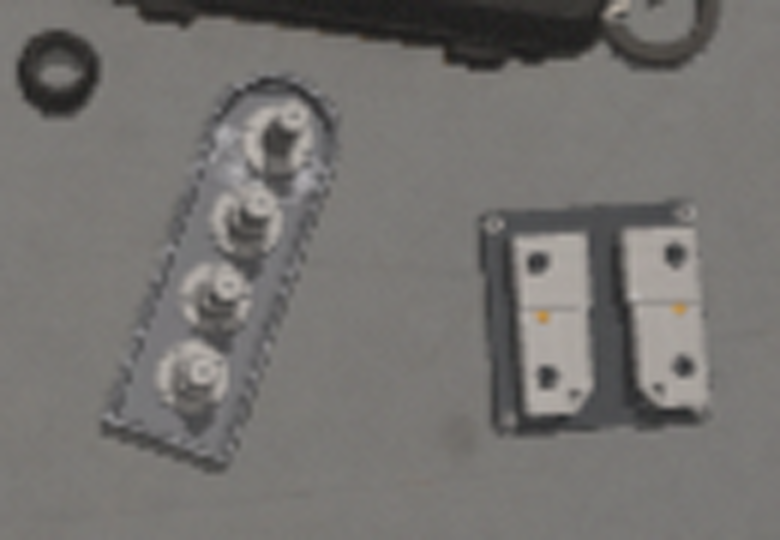

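The crop shows four spindles in the delivery tray, round end at top (c. 275,90) and the square end at (165,445); the gauge's chamfered mouth faces the robot (c. 600,400), pushing direction roughly +x. Now I move to a closer wrist view.

Emit:
move_arm(
  increments=[
    {"xyz": [0,0,0],"roll": -0.095,"grip": 100},
    {"xyz": [0,0,0],"roll": -0.095,"grip": 100},
    {"xyz": [0,0,0],"roll": -0.095,"grip": 100},
    {"xyz": [0,0,0],"roll": -0.095,"grip": 100},
    {"xyz": [-14.5,-38,0],"roll": 0,"grip": 100},
  ],
)

```text
time_s: 1.77
position: [0.2449, 0.5481, 0.2228]
tcp_rot: [[-1.0, -0.009, 0.002], [-0.009, 1.0, 0.007], [-0.002, 0.007, -1.0]]
force: [1.3, 0.2, -0.4]
opening: 0.997
grasp_force: 0.0
```

Emit:
move_arm(
  increments=[
    {"xyz": [-14.5,-38,0],"roll": 0,"grip": 100},
    {"xyz": [-14.5,-38,0],"roll": 0,"grip": 100},
    {"xyz": [-14.5,-38,0],"roll": 0,"grip": 100},
    {"xyz": [-14.5,-38,0],"roll": 0,"grip": 100},
    {"xyz": [-14.5,-38,0],"roll": 0,"grip": 100},
  ],
)

```text
time_s: 2.18
position: [0.3187, 0.3512, 0.2228]
tcp_rot: [[-1.0, -0.002, 0.001], [-0.002, 1.0, 0.0], [-0.001, 0.0, -1.0]]
force: [0.1, -0.2, 0.1]
opening: 1.001
grasp_force: 0.0
```

Emit:
move_arm(
  increments=[
    {"xyz": [-14.5,-38,0],"roll": 0,"grip": 100},
    {"xyz": [-14.5,-38,0],"roll": 0,"grip": 100},
    {"xyz": [-14.5,-38,0],"roll": 0,"grip": 100},
    {"xyz": [-14.5,-38,0],"roll": 0,"grip": 100},
    {"xyz": [-14.5,-38,0],"roll": 0,"grip": 100},
  ],
)

```text
time_s: 2.6
position: [0.3916, 0.1611, 0.2229]
tcp_rot: [[-1.0, -0.001, 0.001], [-0.001, 1.0, 0.0], [-0.001, 0.0, -1.0]]
force: [0.9, 1.1, -0.2]
opening: 1.0
grasp_force: 0.0
```

Emit:
move_arm(
  increments=[
    {"xyz": [-14.5,-38,0],"roll": 0,"grip": 100},
    {"xyz": [-14.5,-38,0],"roll": 0,"grip": 100},
    {"xyz": [-14.5,-38,0],"roll": 0,"grip": 100},
    {"xyz": [-14.5,-38,0],"roll": 0,"grip": 100},
    {"xyz": [-14.5,-38,0],"roll": 0,"grip": 100},
  ],
)

```text
time_s: 3.02
position: [0.4643, -0.0292, 0.2229]
tcp_rot: [[-1.0, -0.001, 0.001], [-0.001, 1.0, -0.0], [-0.001, -0.0, -1.0]]
force: [1.1, 1.4, 0.3]
opening: 1.003
grasp_force: 0.0
```

Emit:
move_arm(
  increments=[
    {"xyz": [-14.5,-38,0],"roll": 0,"grip": 100},
    {"xyz": [-14.5,-38,0],"roll": 0,"grip": 100},
    {"xyz": [0,0,0],"roll": 0,"grip": 100},
    {"xyz": [0,0,0],"roll": 0,"grip": 100},
    {"xyz": [0,0,0],"roll": 0,"grip": 100},
  ],
)

```text
time_s: 3.43
position: [0.4922, -0.1027, 0.2223]
tcp_rot: [[-1.0, -0.0, -0.001], [-0.0, 1.0, 0.001], [0.001, 0.001, -1.0]]
force: [0.2, 1.1, -0.3]
opening: 1.003
grasp_force: 0.0
```

```bash
cat >> h.py <<'E'
def ortho(K,T,p,z,x0,x1,y0,y1,s=0.0005):
    # rectified view of the plane z: rows = falling x, columns = falling y
    nx,ny=int(round((x1-x0)/s)),int(round((y1-y0)/s))
    r,c=np.mgrid[:nx,:ny]; W=np.stack([x1-r*s,y1-c*s,0*r+z],-1)
    q=pix(K,T,W).astype(np.float32)
    return cv2.remap(p,q[...,0],q[...,1],cv2.INTER_CUBIC)
def tops(K,T,d,zlo,zhi,box):
    P=cloud(K,T,d); m=(d>0)&(P[...,2]>zlo)&(P[...,2]<zhi)&(P[...,0]>box[0])&(P[...,0]<box[1])&(P[...,1]>box[2])&(P[...,1]<box[3])
    n,L,s,c=cv2.connectedComponentsWithStats(m.astype(np.uint8))
    return [(P[L==i].mean(0).round(4),int(s[i,4]),c[i].round(0)) for i in range(1,n) if s[i,4]>15]
E
python3 - <<'E'
from h import *
K,T,p,d=shot("wrist","w1"); np.savez("w1.npz",K=K,T=T,p=p,d=d)
print("cam",T[:3,3].round(3))
for t in tops(K,T,d,.088,.108,(.45,.66,-.1,.06)): print(t)
o=ortho(K,T,p,.039,.46,.60,-.29,-.14,.00025)
cv2.imwrite("pics/g1.png",o[:,:,::-1])
P=cloud(K,T,d)
g=ortho(K,T,P.astype(np.float32),.039,.46,.60,-.29,-.14,.0005)[...,2]
for r in range(20,261,20): print(round(.60-r*.0005,3),(g[r,::8]*1000).round(0).astype(int))
E
```

```text
cam [ 0.425 -0.103  0.385]
(array([ 0.497 , -0.0026,  0.0985]), 284, array([420., 199.]))
(array([ 0.5834, -0.0294,  0.1003]), 56, array([386., 283.]))
(array([ 0.6155, -0.0457,  0.0913]), 43, array([367., 306.]))
0.59 [310 310 309 309 309 309 308 309 309 308 310 309 309 310 309 308 310 309
 309 310 309 310 309 309 309 309 308 309 309 308 309 310 310 310 310 310
 310 309]
0.58 [306 306 308 308 308 308 307 307 300 306 307 307 307 308 307 308 307 307
 307 307 306 307 308 307 307 307 307 308 307 307 308 308 307 307 307 306
 307 307]
0.57 [  0   1   1  11  -1   8  11  41  41  42  42  40  40  40 239 230 237 242
 246 247 247 247 248 251 251 102  40  41  39  43   1   2   0   1   0  13
   1   0]
0.56 [  0  -1   1   8  10  10  33  40  41  44  44  42  40  40 170 230 236 236
 237 237 240 240 149  39  39  40  46  45  30  28   0   0   0   0   0   0
   1   0]
0.55 [  0 -23   1   8   8   9  28  40  39  39  40  39  40  39 259 243 247 224
 229 226  34  39  40  40  39  39  40  29  40  41   0   0   1   1   1  -1
   1   1]
0.54 [ 1  0  1  6  9  9 26 40 38 39 39 39 22 40 39 40 15  9  8  8 33 40 39 40
 39
[... 271 characters left out ...]
35  28  40  40  40  44   1   1   1   0   0
   1  -1]
0.51 [ 2  0  1 -1  7 10 13 34 69 39 41 39 39 39 39 39  6  9  8  9  8 31 39 41
 38 40 39 41 44 41 44  0  0  2  0  0  0  1]
0.5 [-1  0  1  0  9  9 10  5 40 41 44 44 39 39 41 39  7  8  9  9  9 25 38 43
 39 39 40 39 42 39 38  1  1  1  0  1  0  1]
0.49 [ 0  1  0  0  8  9  9 27 39 39 40 40 39 39 24 39  8  9  7  8  8  8 29 38
 40 38 38 40 40 39 40  8  0  0  0  0  1  0]
0.48 [ 1  1  0  1  7  9  9 23 40  8 39 38 38 37 10  9  9  8  8  8  8  8  8 14
 12  8  8  8 11 12 -1 -1  0  1  1  2  1  0]
0.47 [ -1  -1   0   0   3  11  10   9   7   9   8  39   8   7   8   8   7   6
 -19   0   1   0   0   0   1   1  -1   2   1   1   0   1   1   2   1   1
   0   0]
```

View pics/g1.png

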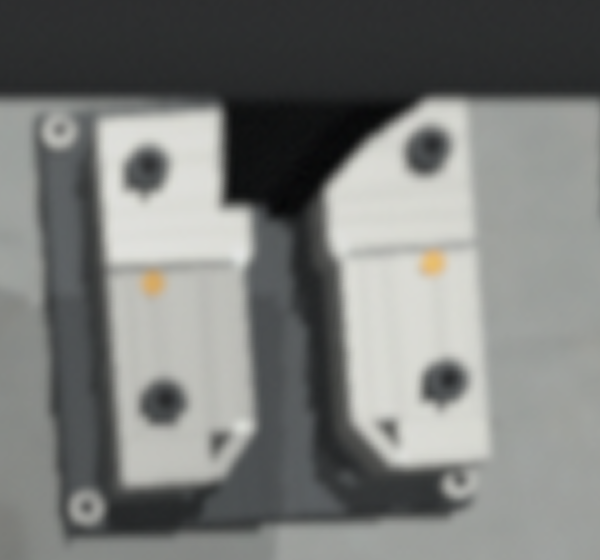

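View pics/w1.png

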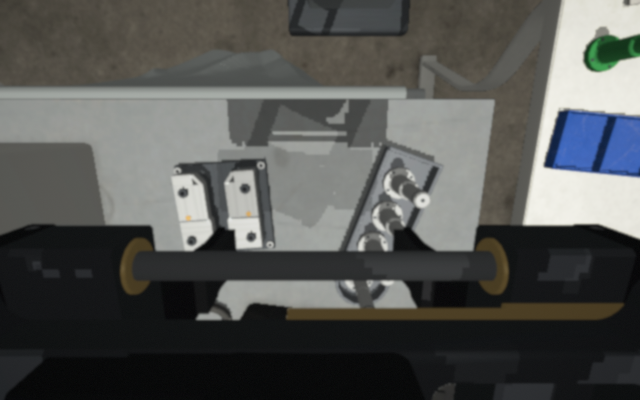

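The rectified gauge crop shows the lane's go part between columns about 252 and 346 at row 340 (lane centre ≈ (0.515, -0.215), heading ≈ +3.6°), mouth edge at row ≈ 476 (x ≈ 0.481). The wrist picture shows the tray and gauge above the gripper bar, the spindle tops at (420,199) and onwards.

Emit:
move_arm(
  increments=[
    {"xyz": [-26,11.3,18],"roll": 0,"grip": 50},
    {"xyz": [-26,11.3,18],"roll": 0,"grip": 50},
    {"xyz": [-26,11.3,18],"roll": 0,"grip": 50},
    {"xyz": [-26,11.3,18],"roll": 0,"grip": 50},
    {"xyz": [-26,11.3,18],"roll": 0,"grip": 50},
  ],
)

```text
time_s: 3.9
position: [0.623, -0.0435, 0.1319]
tcp_rot: [[-1.0, -0.004, -0.001], [-0.004, 1.0, 0.0], [0.001, 0.0, -1.0]]
force: [-0.0, -0.6, 0.3]
opening: 0.704
grasp_force: 0.0
```

Emit:
move_arm(
  increments=[
    {"xyz": [0,0,0],"roll": 0,"grip": 50},
    {"xyz": [0,0,0],"roll": 0,"grip": 50},
  ],
)

```text
time_s: 4.07
position: [0.622, -0.0435, 0.1309]
tcp_rot: [[-1.0, -0.005, -0.004], [-0.005, 1.0, 0.001], [0.004, 0.001, -1.0]]
force: [-0.9, -0.1, -0.2]
opening: 0.562
grasp_force: 0.0
```

```bash
python3 - <<'E'
from h import *
s=st(); print(s["joint_positions"])
z=np.load("w1.npz")
K,T,p,d=shot("top")
for t in tops(K,T,d,.090,.110,(.45,.66,-.1,.06)): print("top",t)
P=cloud(K,T,d)
# tray rim points
m=(d>0)&(P[...,2]>.022)&(P[...,2]<.034)&(P[...,0]>.42)&(P[...,0]<.68)&(P[...,1]>-.12)&(P[...,1]<.06)
n,L,ss,c=cv2.connectedComponentsWithStats(m.astype(np.uint8))
q=P[m][:,:2].astype(np.float32); print(cv2.minAreaRect(q))
K,T,p,d=shot("wrist","w2"); np.savez("w2.npz",K=K,T=T,p=p,d=d)
E
```

```text
t 4.07 p [622.  -43.5 130.9] R [[-1.0, -0.005, -0.004], [-0.005, 1.0, 0.001], [0.004, 0.001, -1.0]] F [-0.9 -0.1 -0.2] op 0.562 g 0.0
[-1.42568534e+01  3.65164896e+01  8.67714030e+01 -6.26495675e-04
  5.69219578e+01 -1.04564323e+02]
((0.5677141547203064, 0.025645475834608078), (0.09521311521530151, 0.19269971549510956), 81.08050537109375)
```

View pics/w2.png

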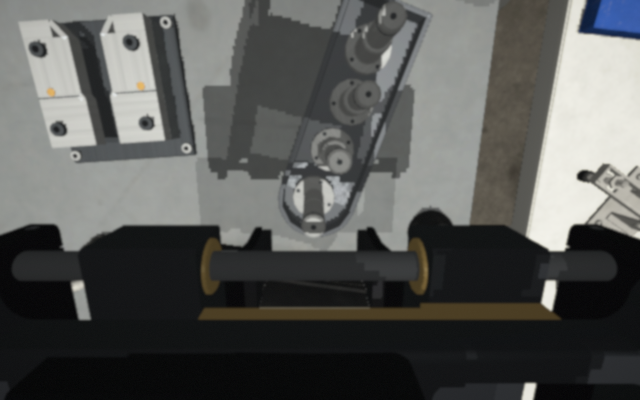

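The wrist view shows spindle 1's top at (313,222) between the open fingers and the whole gauge at top left.

```bash
python3 - <<'E'
from h import *
z=np.load("w2.npz"); K,T,p,d=[z[k] for k in "KTpd"]
def at(u,v,zz):
    r=T[:3,:3]@np.linalg.solve(K,[u,v,1]); return (T[:3,3]+r*(zz-T[2,3])/r[2])[:2].round(4)
print("s1",at(313,223,.1),"s2",at(338,161,.1),"s3",at(369,94,.1),"s4",at(391,15,.1))
for t in tops(K,T,d,.090,.108,(.45,.66,-.1,.06)): print(t)
o=ortho(K,T,p,.039,.465,.60,-.285,-.14,.00025)
cv2.imwrite("pics/g2.png",o[:,:,::-1])
E
```

```text
s1 [ 0.6195 -0.0447] s2 [ 0.5788 -0.0294] s3 [ 0.5392 -0.012 ] s4 [ 0.4973 -0.0017]
(array([ 0.499 , -0.0019,  0.0991]), 824, array([390.,  19.]))
(array([ 0.5396, -0.0135,  0.0997]), 630, array([366.,  95.]))
(array([ 0.5789, -0.0293,  0.0997]), 529, array([338., 161.]))
(array([ 0.6208, -0.045 ,  0.0993]), 511, array([313., 225.]))
```

View pics/g2.png

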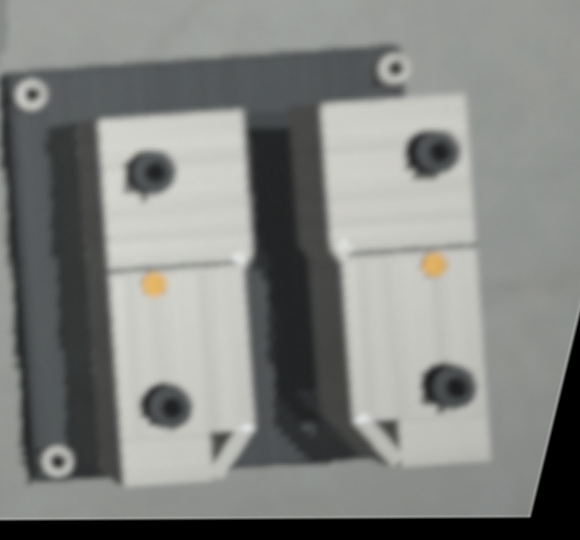

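The second rectified view agrees with the first: lane centre (0.515, -0.2148), heading 4.0°, mouth at (0.482, -0.217), jaws 367 px ≈ 92 mm long as specified. Grasp spindle 1.

Emit:
move_arm(
  increments=[
    {"xyz": [1,-1.5,24],"roll": 0,"grip": 50},
    {"xyz": [0,0,24],"roll": 0,"grip": 50},
    {"xyz": [0,0,22],"roll": 0,"grip": 50},
    {"xyz": [0,0,0],"roll": 0,"grip": 0},
    {"xyz": [0,0,0],"roll": 0,"grip": 0},
  ],
)

```text
time_s: 4.58
position: [0.6205, -0.0478, 0.0629]
tcp_rot: [[-1.0, -0.001, -0.002], [-0.001, 1.0, 0.0], [0.002, 0.0, -1.0]]
force: [-0.9, 0.1, 0.6]
opening: 0.423
grasp_force: 0.0
```

Emit:
move_arm(
  increments=[
    {"xyz": [0,0,0],"roll": 0,"grip": 0},
    {"xyz": [0,0,0],"roll": 0,"grip": 0},
    {"xyz": [0,0,0],"roll": 0,"grip": 0},
    {"xyz": [0,0,0],"roll": 0,"grip": 0},
    {"xyz": [0,0,0],"roll": 0,"grip": 0},
  ],
)

```text
time_s: 5.0
position: [0.6228, -0.0479, 0.064]
tcp_rot: [[-1.0, -0.001, 0.002], [-0.001, 1.0, -0.0], [-0.002, -0.0, -1.0]]
force: [0.2, 1.2, 5.4]
opening: 0.172
grasp_force: 29.9
```

Emit:
move_arm(
  increments=[
    {"xyz": [0,0,-20],"roll": 0,"grip": 0},
    {"xyz": [0,0,-40],"roll": 0,"grip": 0},
    {"xyz": [25,-25,0],"roll": 0,"grip": 0},
    {"xyz": [25,-25,0],"roll": 0,"grip": 0},
    {"xyz": [25,-25,0],"roll": 0,"grip": 0},
  ],
)

```text
time_s: 5.42
position: [0.5463, -0.1233, 0.1232]
tcp_rot: [[-1.0, -0.004, 0.001], [-0.004, 1.0, -0.001], [-0.001, -0.001, -1.0]]
force: [0.3, 0.1, -1.8]
opening: 0.173
grasp_force: 29.9
```

Emit:
move_arm(
  increments=[
    {"xyz": [25,-25,0],"roll": 0,"grip": 0},
    {"xyz": [25,-25,0],"roll": 0,"grip": 0},
    {"xyz": [25,-25,0],"roll": 0,"grip": 0},
    {"xyz": [25,-22,0],"roll": 0,"grip": 0},
    {"xyz": [0,0,0],"roll": 0,"grip": 0},
  ],
)

```text
time_s: 5.83
position: [0.4427, -0.2228, 0.1222]
tcp_rot: [[-1.0, 0.003, -0.004], [0.003, 1.0, 0.0], [0.004, 0.0, -1.0]]
force: [-0.3, 0.1, -2.1]
opening: 0.174
grasp_force: 29.9
```

Emit:
move_arm(
  increments=[
    {"xyz": [0,0,0],"roll": 0,"grip": 0},
    {"xyz": [0,0,0],"roll": 0,"grip": 0},
    {"xyz": [0,0,0],"roll": 0,"grip": 0},
  ],
)

```text
time_s: 6.08
position: [0.4477, -0.2196, 0.1226]
tcp_rot: [[-1.0, -0.002, 0.0], [-0.002, 1.0, -0.0], [-0.0, -0.0, -1.0]]
force: [-0.2, 0.6, -2.1]
opening: 0.172
grasp_force: 29.9
```

```bash
python3 - <<'E'
from h import *
st(); K,T,p,d=shot("wrist","w3"); np.savez("w3.npz",K=K,T=T,p=p,d=d)
st(); 
K2,T2,p2,d2=shot("top"); 
for t in tops(K2,T2,d2,.085,.110,(.45,.66,-.1,.06)): print("top",t)
for t in tops(K,T,d,.09,.170,(.40,.5,-.27,-.17)): print("w",t)
E
```

```text
t 6.08 p [ 447.7 -219.6  122.6] R [[-1.0, -0.002, 0.0], [-0.002, 1.0, -0.0], [-0.0, -0.0, -1.0]] F [-0.2  0.6 -2.1] op 0.172 g 29.878510921262205
t 6.13 p [ 447.9 -219.4  122.5] R [[-1.0, -0.003, 0.0], [-0.003, 1.0, -0.0], [-0.0, -0.0, -1.0]] F [ 0.3  0.9 -2.3] op 0.178 g 29.878621115349233
top (array([ 0.5791, -0.0294,  0.1001]), 26, array([353., 184.]))
top (array([ 0.5391, -0.0141,  0.0999]), 26, array([348., 197.]))
top (array([ 0.4977, -0.0022,  0.1003]), 24, array([344., 212.]))
w (array([ 0.4391, -0.2195,  0.1306]), 1862, array([314., 236.]))
w (array([ 0.4516, -0.2198,  0.1598]), 285, array([313., 286.]))
```

View pics/w3.png

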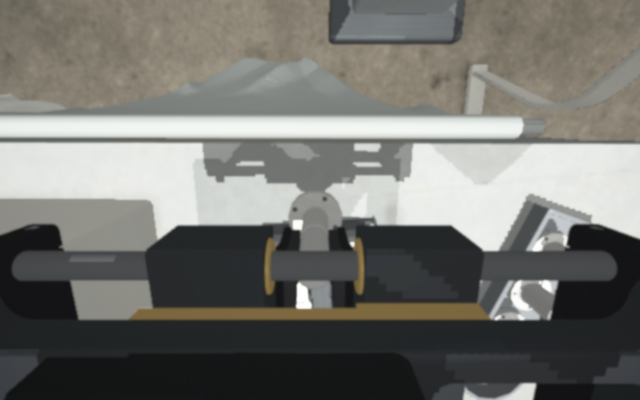

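Emit:
move_arm(
  increments=[
    {"xyz": [0,0,28],"roll": 0,"grip": 0},
    {"xyz": [0,0,28],"roll": 0,"grip": 0},
    {"xyz": [0,0,0],"roll": 0,"grip": 0},
    {"xyz": [-15,1,0],"roll": 0,"grip": 0},
    {"xyz": [-15,1,0],"roll": 0,"grip": 0},
  ],
)

```text
time_s: 6.6
position: [0.4769, -0.217, 0.0665]
tcp_rot: [[-1.0, -0.002, -0.002], [-0.002, 1.0, 0.002], [0.002, 0.002, -1.0]]
force: [0.0, 0.1, -1.8]
opening: 0.173
grasp_force: 29.9
```

Emit:
move_arm(
  increments=[
    {"xyz": [-8,0.6,0],"roll": 0,"grip": 0},
    {"xyz": [0,0,0],"roll": 0,"grip": 0},
    {"xyz": [0,0,0],"roll": 0,"grip": 0},
  ],
)

```text
time_s: 6.85
position: [0.4853, -0.217, 0.0672]
tcp_rot: [[-1.0, -0.003, 0.0], [-0.003, 1.0, -0.0], [-0.0, -0.0, -1.0]]
force: [-0.7, 0.8, -1.1]
opening: 0.173
grasp_force: 29.9
```

Emit:
move_arm(
  increments=[
    {"xyz": [-8,0.6,0],"roll": 0,"grip": 0},
    {"xyz": [-8,0.6,0],"roll": 0,"grip": 0},
    {"xyz": [0,0,0],"roll": 0,"grip": 0},
  ],
)

```text
time_s: 7.1
position: [0.503, -0.2168, 0.067]
tcp_rot: [[-1.0, -0.001, 0.003], [-0.001, 1.0, -0.002], [-0.003, -0.002, -1.0]]
force: [0.1, -0.5, -2.2]
opening: 0.17
grasp_force: 29.9
```

Emit:
move_arm(
  increments=[
    {"xyz": [-8,0.6,0],"roll": 0,"grip": 0},
    {"xyz": [0,0,0],"roll": 0,"grip": 0},
  ],
)

```text
time_s: 7.27
position: [0.5106, -0.216, 0.0667]
tcp_rot: [[-1.0, -0.001, 0.002], [-0.001, 1.0, -0.001], [-0.002, -0.001, -1.0]]
force: [-0.3, -0.1, -1.1]
opening: 0.174
grasp_force: 29.9
```

Emit:
move_arm(
  increments=[
    {"xyz": [-8,0.5,0],"roll": 0,"grip": 0},
    {"xyz": [-5,0.4,0],"roll": 0,"grip": 0},
    {"xyz": [0,0,0],"roll": 0,"grip": 0},
  ],
)

```text
time_s: 7.52
position: [0.5237, -0.2151, 0.0667]
tcp_rot: [[-1.0, -0.002, 0.002], [-0.002, 1.0, -0.001], [-0.002, -0.001, -1.0]]
force: [0.4, -0.4, -2.0]
opening: 0.176
grasp_force: 29.9
```

No contact so far; approach the step slowly.

Emit:
move_arm(
  increments=[
    {"xyz": [-4,0.3,0],"roll": 0,"grip": 0},
    {"xyz": [-3,0.2,0],"roll": 0,"grip": 0},
    {"xyz": [0,0,0],"roll": 0,"grip": 0},
  ],
)

```text
time_s: 7.77
position: [0.5298, -0.2143, 0.0666]
tcp_rot: [[-1.0, -0.001, 0.001], [-0.001, 1.0, -0.0], [-0.001, -0.0, -1.0]]
force: [0.8, 0.2, -2.1]
opening: 0.173
grasp_force: 29.9
```

Emit:
move_arm(
  increments=[
    {"xyz": [-2,0.1,0],"roll": 0,"grip": 0},
    {"xyz": [0,0,0],"roll": 0,"grip": 0},
  ],
)

```text
time_s: 7.93
position: [0.5313, -0.2141, 0.0666]
tcp_rot: [[-1.0, -0.001, 0.0], [-0.001, 1.0, -0.0], [-0.0, -0.0, -1.0]]
force: [-1.4, -0.7, -1.5]
opening: 0.173
grasp_force: 29.9
```

Emit:
move_arm(
  increments=[
    {"xyz": [-1.5,0.1,0],"roll": 0,"grip": 0},
    {"xyz": [0,0,0],"roll": 0,"grip": 0},
  ],
)

```text
time_s: 8.1
position: [0.5327, -0.214, 0.0666]
tcp_rot: [[-1.0, -0.001, 0.0], [-0.001, 1.0, -0.0], [-0.0, -0.0, -1.0]]
force: [-0.4, -0.4, -2.3]
opening: 0.173
grasp_force: 29.9
```

Emit:
move_arm(
  increments=[
    {"xyz": [-1.5,0.1,0],"roll": 0,"grip": 0},
    {"xyz": [0,0,0],"roll": 0,"grip": 0},
  ],
)

```text
time_s: 8.27
position: [0.5343, -0.2139, 0.0666]
tcp_rot: [[-1.0, -0.001, 0.0], [-0.001, 1.0, -0.0], [-0.0, -0.0, -1.0]]
force: [0.4, 0.5, -2.5]
opening: 0.171
grasp_force: 29.9
```

Emit:
move_arm(
  increments=[
    {"xyz": [-1,0.1,0],"roll": 0,"grip": 0},
    {"xyz": [0,0,0],"roll": 0,"grip": 0},
  ],
)

```text
time_s: 8.43
position: [0.5352, -0.2138, 0.0666]
tcp_rot: [[-1.0, -0.001, 0.0], [-0.001, 1.0, -0.0], [-0.0, -0.0, -1.0]]
force: [0.3, -0.8, -2.6]
opening: 0.171
grasp_force: 29.9
```

Emit:
move_arm(
  increments=[
    {"xyz": [-1,0.1,0],"roll": 0,"grip": 0},
    {"xyz": [0,0,0],"roll": 0,"grip": 0},
  ],
)

```text
time_s: 8.6
position: [0.5362, -0.2137, 0.0666]
tcp_rot: [[-1.0, -0.001, 0.0], [-0.001, 1.0, -0.0], [-0.0, -0.0, -1.0]]
force: [0.2, -0.3, -2.6]
opening: 0.174
grasp_force: 29.9
```

Emit:
move_arm(
  increments=[
    {"xyz": [-1.5,0.2,0],"roll": 0,"grip": 0},
    {"xyz": [0,0,0],"roll": 0,"grip": 0},
  ],
)

```text
time_s: 8.77
position: [0.5379, -0.2135, 0.0666]
tcp_rot: [[-1.0, -0.001, 0.0], [-0.001, 1.0, -0.0], [-0.0, -0.0, -1.0]]
force: [-0.0, 1.0, -1.3]
opening: 0.171
grasp_force: 29.9
```

Emit:
move_arm(
  increments=[
    {"xyz": [-1.5,0.2,0],"roll": 0,"grip": 0},
    {"xyz": [0,0,0],"roll": 0,"grip": 0},
  ],
)

```text
time_s: 8.93
position: [0.5394, -0.2133, 0.0666]
tcp_rot: [[-1.0, -0.001, 0.0], [-0.001, 1.0, -0.0], [-0.0, -0.0, -1.0]]
force: [0.0, 0.2, -2.4]
opening: 0.175
grasp_force: 29.9
```

```bash
python3 - <<'E'
from h import *
st(); K,T,p,d=shot("wrist","w4"); np.savez("w4.npz",K=K,T=T,p=p,d=d)
cv2.imwrite("pics/w4c.png",cv2.resize(p[120:330,210:420],None,fx=2.8,fy=2.8,interpolation=cv2.INTER_CUBIC)[:,:,::-1])
E
```

```text
t 8.93 p [ 539.4 -213.3   66.6] R [[-1.0, -0.001, 0.0], [-0.001, 1.0, -0.0], [-0.0, -0.0, -1.0]] F [ 0.   0.2 -2.4] op 0.175 g 29.878259380348027
```

View pics/w4c.png

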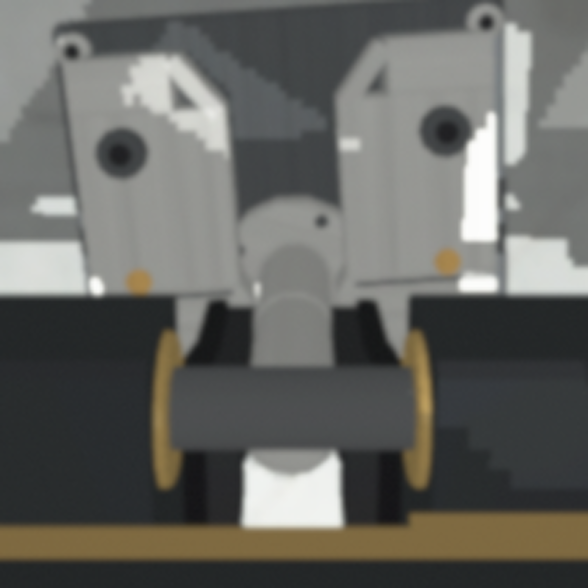

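The crop shows the shank (≈(293,270)) well inside the lane and free of both jaws: it looks undersize. Continue gently.

Emit:
move_arm(
  increments=[
    {"xyz": [-2.5,0.2,0],"roll": 0,"grip": 0},
    {"xyz": [0,0,0],"roll": 0,"grip": 0},
  ],
)

```text
time_s: 9.15
position: [0.5421, -0.2132, 0.0666]
tcp_rot: [[-1.0, -0.001, 0.001], [-0.001, 1.0, -0.0], [-0.001, -0.0, -1.0]]
force: [0.1, -0.3, -0.9]
opening: 0.175
grasp_force: 29.9
```

Emit:
move_arm(
  increments=[
    {"xyz": [-3,0.3,0],"roll": 0,"grip": 0},
    {"xyz": [0,0,0],"roll": 0,"grip": 0},
  ],
)

```text
time_s: 9.32
position: [0.5452, -0.2128, 0.0666]
tcp_rot: [[-1.0, -0.001, 0.001], [-0.001, 1.0, -0.0], [-0.001, -0.0, -1.0]]
force: [-0.5, -0.2, -1.5]
opening: 0.172
grasp_force: 29.9
```

Emit:
move_arm(
  increments=[
    {"xyz": [-3,0.2,0],"roll": 0,"grip": 0},
    {"xyz": [-3,0.2,0],"roll": 0,"grip": 0},
    {"xyz": [0,0,0],"roll": 0,"grip": 0},
  ],
)

```text
time_s: 9.57
position: [0.5515, -0.2125, 0.0667]
tcp_rot: [[-1.0, -0.001, 0.001], [-0.001, 1.0, -0.001], [-0.001, -0.001, -1.0]]
force: [0.5, 0.1, -1.9]
opening: 0.176
grasp_force: 29.9
```

Emit:
move_arm(
  increments=[
    {"xyz": [-2,0.1,0],"roll": 0,"grip": 0},
    {"xyz": [0,0,0],"roll": 0,"grip": 0},
    {"xyz": [10,-0.7,0],"roll": 0,"grip": 0},
    {"xyz": [15,-1,0],"roll": 0,"grip": 0},
    {"xyz": [15,-1,0],"roll": 0,"grip": 0},
  ],
)

```text
time_s: 9.98
position: [0.5114, -0.2147, 0.0665]
tcp_rot: [[-1.0, -0.002, -0.001], [-0.002, 1.0, 0.0], [0.001, 0.0, -1.0]]
force: [0.2, 0.2, -1.6]
opening: 0.172
grasp_force: 29.9
```

Emit:
move_arm(
  increments=[
    {"xyz": [20,-1.4,0],"roll": 0,"grip": 0},
    {"xyz": [20,-1.4,0],"roll": 0,"grip": 0},
    {"xyz": [20,-1.4,0],"roll": 0,"grip": 0},
    {"xyz": [10,-0.7,0],"roll": 0,"grip": 0},
    {"xyz": [0,0,0],"roll": 0,"grip": 0},
  ],
)

```text
time_s: 10.4
position: [0.4394, -0.219, 0.0665]
tcp_rot: [[-1.0, 0.001, -0.003], [0.001, 1.0, 0.002], [0.003, 0.002, -1.0]]
force: [-0.4, 1.1, -2.3]
opening: 0.175
grasp_force: 29.9
```

```bash
cat >> h.py <<'E'
def tray(n="top",labels=("reject_tray","accept_tray","empties_stack")):
    K,T,p,d=shot(n); P=cloud(K,T,d)
    for l in labels:
        for r in bot.trace(l,n)[:2]:
            q=P[r["mask"]&(d>0)]; c=cv2.minAreaRect(q[:,:2].astype(np.float32))
            print(l,round(r["conf"],2),"rect",np.round(c[0],4),np.round(c[1],3),round(c[2],1),"z",np.percentile(q[:,2],[50,95]).round(3))
E
python3 - <<'E'
from h import *
st(); tray()
E
```

```text
t 10.4 p [ 439.4 -219.    66.5] R [[-1.0, 0.001, -0.003], [0.001, 1.0, 0.002], [0.003, 0.002, -1.0]] F [-0.4  1.1 -2.3] op 0.175 g 29.879679204896092
reject_tray 0.56 rect [0.4526 0.2411] [0.12  0.068] 84.8 z [0.003 0.015]
reject_tray 0.22 rect [ 0.7023 -0.2864] [0.039 0.132] 25.9 z [0.015 0.02 ]
accept_tray 0.74 rect [0.4292 0.3525] [0.077 0.207] 88.1 z [0.012 0.029]
empties_stack 0.98 rect [0.4482 0.4562] [0.208 0.09 ] 3.4 z [0.032 0.05 ]
```

Emit:
move_arm(
  increments=[
    {"xyz": [0,0,-30],"roll": 0,"grip": 0},
    {"xyz": [0,0,-30],"roll": 0,"grip": 0},
    {"xyz": [-1,39,0],"roll": 0,"grip": 0},
    {"xyz": [-1,39,0],"roll": 0,"grip": 0},
    {"xyz": [-1,39,0],"roll": 0,"grip": 0},
  ],
)

```text
time_s: 11.02
position: [0.4471, -0.1025, 0.1274]
tcp_rot: [[-1.0, 0.001, 0.003], [0.001, 1.0, -0.001], [-0.003, -0.001, -1.0]]
force: [0.2, 0.6, -1.9]
opening: 0.17
grasp_force: 29.9
```

Emit:
move_arm(
  increments=[
    {"xyz": [-1,39,0],"roll": 0,"grip": 0},
    {"xyz": [-1,39,0],"roll": 0,"grip": 0},
    {"xyz": [-1,39,0],"roll": 0,"grip": 0},
    {"xyz": [-1,39,0],"roll": 0,"grip": 0},
    {"xyz": [-1,39,0],"roll": 0,"grip": 0},
  ],
)

```text
time_s: 11.43
position: [0.4511, 0.0945, 0.1268]
tcp_rot: [[-1.0, -0.002, 0.002], [-0.002, 1.0, -0.0], [-0.002, -0.0, -1.0]]
force: [1.5, -0.7, -1.4]
opening: 0.173
grasp_force: 29.9
```

Emit:
move_arm(
  increments=[
    {"xyz": [-1,39,0],"roll": 0,"grip": 0},
    {"xyz": [-1,39,0],"roll": 0,"grip": 0},
    {"xyz": [-1,39,0],"roll": 0,"grip": 0},
    {"xyz": [0,0,0],"roll": 0,"grip": 0},
    {"xyz": [0,0,0],"roll": 0,"grip": 0},
  ],
)

```text
time_s: 11.85
position: [0.4535, 0.2119, 0.1266]
tcp_rot: [[-1.0, -0.007, 0.002], [-0.007, 1.0, 0.0], [-0.002, 0.0, -1.0]]
force: [0.1, -1.1, -2.1]
opening: 0.177
grasp_force: 29.9
```

```bash
python3 - <<'E'
from h import *
st(); tray("wrist",("reject_tray",)); tray("top",("reject_tray",))
E
```

```text
t 11.85 p [453.5 211.9 126.6] R [[-1.0, -0.007, 0.002], [-0.007, 1.0, 0.0], [-0.002, 0.0, -1.0]] F [ 0.1 -1.1 -2.1] op 0.177 g 29.864181003067642
reject_tray 0.68 rect [0.4529 0.2446] [0.13  0.074] 87.5 z [0.002 0.016]
```

Consistent. Lower to the compartment and release.

Emit:
move_arm(
  increments=[
    {"xyz": [3,0,30],"roll": 0,"grip": 0},
    {"xyz": [0,0,28],"roll": 0,"grip": 0},
    {"xyz": [0,0,10],"roll": 0,"grip": 0},
    {"xyz": [0,0,0],"roll": 0,"grip": 0},
    {"xyz": [0,0,0],"roll": 0,"grip": 0},
  ],
)

```text
time_s: 12.47
position: [0.4504, 0.2082, 0.0586]
tcp_rot: [[-1.0, 0.0, -0.001], [0.0, 1.0, -0.0], [0.001, -0.0, -1.0]]
force: [-0.4, -0.1, -1.1]
opening: 0.172
grasp_force: 30.1
```

Emit:
move_arm(
  increments=[
    {"xyz": [0,0,1.5],"roll": 0,"grip": 0},
    {"xyz": [0,0,0],"roll": 0,"grip": 0},
  ],
)

```text
time_s: 12.63
position: [0.451, 0.2089, 0.058]
tcp_rot: [[-1.0, -0.001, 0.002], [-0.001, 1.0, 0.0], [-0.002, 0.0, -1.0]]
force: [-0.6, -0.1, -2.9]
opening: 0.176
grasp_force: 30.1
```

Emit:
move_arm(
  increments=[
    {"xyz": [0,0,1.5],"roll": 0,"grip": 0},
    {"xyz": [0,0,0],"roll": 0,"grip": 0},
  ],
)

```text
time_s: 12.8
position: [0.4504, 0.2091, 0.0561]
tcp_rot: [[-1.0, -0.001, 0.001], [-0.001, 1.0, 0.0], [-0.001, 0.0, -1.0]]
force: [0.0, 0.8, -1.4]
opening: 0.176
grasp_force: 30.1
```

Emit:
move_arm(
  increments=[
    {"xyz": [0,0,0],"roll": 0,"grip": 45},
    {"xyz": [0,0,0],"roll": 0,"grip": 45},
    {"xyz": [0,0,0],"roll": 0,"grip": 45},
    {"xyz": [0,0,0],"roll": 0,"grip": 45},
    {"xyz": [0,0,-20],"roll": 0,"grip": 50},
  ],
)

```text
time_s: 13.22
position: [0.448, 0.2086, 0.0735]
tcp_rot: [[-1.0, -0.001, -0.006], [-0.001, 1.0, -0.001], [0.006, -0.001, -1.0]]
force: [-0.9, 0.0, 0.6]
opening: 0.447
grasp_force: 0.0
```

Emit:
move_arm(
  increments=[
    {"xyz": [0,0,-40],"roll": 0,"grip": 50},
    {"xyz": [0,0,-20],"roll": 0,"grip": 50},
    {"xyz": [0,0,0],"roll": 0,"grip": 50},
    {"xyz": [0,0,0],"roll": 0,"grip": 50},
  ],
)

```text
time_s: 13.55
position: [0.4509, 0.2093, 0.1368]
tcp_rot: [[-1.0, -0.001, 0.003], [-0.001, 1.0, 0.001], [-0.003, 0.001, -1.0]]
force: [0.3, -0.1, -0.8]
opening: 0.496
grasp_force: 0.0
```

```bash
python3 - <<'E'
from h import *
st(); K,T,p,d=shot("wrist","w5")
for t in tops(K,T,d,.080,.10,(.40,.5,.15,.3)): print(t)
E
```

```text
t 13.55 p [450.9 209.3 136.8] R [[-1.0, -0.001, 0.003], [-0.001, 1.0, 0.001], [-0.003, 0.001, -1.0]] F [ 0.3 -0.1 -0.8] op 0.496 g 0.0
(array([0.4479, 0.2092, 0.091 ]), 467, array([313., 215.]))
```

Emit:
move_arm(
  increments=[
    {"xyz": [-15.8,-29.8,0],"roll": 0,"grip": 50},
    {"xyz": [-15.8,-29.8,0],"roll": 0,"grip": 50},
    {"xyz": [-15.8,-29.8,0],"roll": 0,"grip": 50},
    {"xyz": [-15.8,-29.8,0],"roll": 0,"grip": 50},
    {"xyz": [-15.8,-29.8,0],"roll": 0,"grip": 50},
  ],
)

```text
time_s: 14.02
position: [0.5284, 0.0589, 0.1337]
tcp_rot: [[-1.0, -0.001, -0.004], [-0.001, 1.0, 0.0], [0.004, 0.0, -1.0]]
force: [0.7, 0.3, 0.3]
opening: 0.497
grasp_force: 0.0
```

Emit:
move_arm(
  increments=[
    {"xyz": [-15.8,-29.8,0],"roll": 0,"grip": 50},
    {"xyz": [-15.8,-29.8,0],"roll": 0,"grip": 50},
    {"xyz": [-15.8,-29.8,0],"roll": 0,"grip": 50},
    {"xyz": [0,0,0],"roll": 0,"grip": 50},
    {"xyz": [0,0,0],"roll": 0,"grip": 50},
  ],
)

```text
time_s: 14.43
position: [0.5764, -0.0308, 0.1335]
tcp_rot: [[-1.0, 0.002, -0.003], [0.002, 1.0, 0.001], [0.003, 0.001, -1.0]]
force: [-0.4, 0.1, -0.7]
opening: 0.5
grasp_force: 0.0
```

```bash
python3 - <<'E'
from h import *
st(); K,T,p,d=shot("wrist","w6")
for t in tops(K,T,d,.090,.108,(.45,.66,-.1,.06)): print(t)
E
```

```text
t 14.43 p [576.4 -30.8 133.5] R [[-1.0, 0.002, -0.003], [0.002, 1.0, 0.001], [0.003, 0.001, -1.0]] F [-0.4  0.1 -0.7] op 0.5 g 0.0
(array([ 0.4981, -0.0016,  0.0997]), 605, array([362., 101.]))
(array([ 0.5387, -0.0133,  0.0996]), 521, array([341., 169.]))
(array([ 0.578 , -0.029 ,  0.0992]), 499, array([316., 227.]))
```

Emit:
move_arm(
  increments=[
    {"xyz": [-1.5,1.5,30],"roll": 0,"grip": 50},
    {"xyz": [0,0,30],"roll": 0,"grip": 50},
    {"xyz": [0,0,11],"roll": 0,"grip": 50},
    {"xyz": [0,0,0],"roll": 0,"grip": 0},
    {"xyz": [0,0,0],"roll": 0,"grip": 0},
  ],
)

```text
time_s: 14.9
position: [0.5771, -0.0265, 0.064]
tcp_rot: [[-1.0, -0.002, -0.003], [-0.002, 1.0, 0.001], [0.003, 0.001, -1.0]]
force: [0.2, -0.2, 0.7]
opening: 0.417
grasp_force: 0.0
```

Emit:
move_arm(
  increments=[
    {"xyz": [0,0,0],"roll": 0,"grip": 0},
    {"xyz": [0,0,0],"roll": 0,"grip": 0},
    {"xyz": [0,0,0],"roll": 0,"grip": 0},
    {"xyz": [0,0,0],"roll": 0,"grip": 0},
    {"xyz": [0,0,0],"roll": 0,"grip": 0},
  ],
)

```text
time_s: 15.32
position: [0.5792, -0.028, 0.0658]
tcp_rot: [[-1.0, -0.001, 0.003], [-0.001, 1.0, -0.001], [-0.003, -0.001, -1.0]]
force: [0.3, -0.7, 4.4]
opening: 0.176
grasp_force: 30.0
```

Emit:
move_arm(
  increments=[
    {"xyz": [0,0,0],"roll": 0,"grip": 0},
  ],
)

```text
time_s: 15.4
position: [0.5792, -0.028, 0.0658]
tcp_rot: [[-1.0, -0.001, 0.003], [-0.001, 1.0, -0.001], [-0.003, -0.001, -1.0]]
force: [0.8, -1.7, 4.6]
opening: 0.173
grasp_force: 30.0
```

Emit:
move_arm(
  increments=[
    {"xyz": [0,0,-20],"roll": 0,"grip": 0},
    {"xyz": [0,0,-40],"roll": 0,"grip": 0},
    {"xyz": [22,-32,0],"roll": 0,"grip": 0},
    {"xyz": [22,-32,0],"roll": 0,"grip": 0},
    {"xyz": [22,-32,0],"roll": 0,"grip": 0},
  ],
)

```text
time_s: 15.82
position: [0.5117, -0.124, 0.1251]
tcp_rot: [[-1.0, -0.004, 0.001], [-0.004, 1.0, -0.0], [-0.001, -0.0, -1.0]]
force: [-0.3, 0.5, -2.4]
opening: 0.173
grasp_force: 30.0
```

Emit:
move_arm(
  increments=[
    {"xyz": [22,-32,0],"roll": 0,"grip": 0},
    {"xyz": [22,-32,0],"roll": 0,"grip": 0},
    {"xyz": [22,-31.5,0],"roll": 0,"grip": 0},
    {"xyz": [0,0,0],"roll": 0,"grip": 0},
    {"xyz": [0,0,0],"roll": 0,"grip": 0},
  ],
)

```text
time_s: 16.23
position: [0.4451, -0.2209, 0.1243]
tcp_rot: [[-1.0, 0.004, -0.001], [0.004, 1.0, 0.001], [0.001, 0.001, -1.0]]
force: [0.2, -0.1, -2.1]
opening: 0.176
grasp_force: 30.0
```

Emit:
move_arm(
  increments=[
    {"xyz": [0,0,0],"roll": 0,"grip": 0},
    {"xyz": [0,0,0],"roll": 0,"grip": 0},
  ],
)

```text
time_s: 16.4
position: [0.4467, -0.2182, 0.1244]
tcp_rot: [[-1.0, -0.002, -0.0], [-0.002, 1.0, 0.001], [0.0, 0.001, -1.0]]
force: [0.6, 0.3, -1.6]
opening: 0.175
grasp_force: 30.0
```

Emit:
move_arm(
  increments=[
    {"xyz": [0,-1.4,28],"roll": 0,"grip": 0},
    {"xyz": [0,0,27.5],"roll": 0,"grip": 0},
    {"xyz": [0,0,0],"roll": 0,"grip": 0},
    {"xyz": [-14,1,0],"roll": 0,"grip": 0},
    {"xyz": [-14,1,0],"roll": 0,"grip": 0},
  ],
)

```text
time_s: 16.82
position: [0.4744, -0.2169, 0.069]
tcp_rot: [[-1.0, -0.003, -0.002], [-0.003, 1.0, 0.002], [0.002, 0.002, -1.0]]
force: [0.8, -1.4, -1.6]
opening: 0.173
grasp_force: 30.0
```

Emit:
move_arm(
  increments=[
    {"xyz": [-10,0.7,0],"roll": 0,"grip": 0},
    {"xyz": [-6,0.4,0],"roll": 0,"grip": 0},
    {"xyz": [-6,0.4,0],"roll": 0,"grip": 0},
    {"xyz": [0,0,0],"roll": 0,"grip": 0},
  ],
)

```text
time_s: 17.15
position: [0.4978, -0.2166, 0.0696]
tcp_rot: [[-1.0, -0.002, 0.001], [-0.002, 1.0, -0.0], [-0.001, -0.0, -1.0]]
force: [1.3, 0.3, -2.9]
opening: 0.176
grasp_force: 30.0
```

Emit:
move_arm(
  increments=[
    {"xyz": [-6,0.4,0],"roll": 0,"grip": 0},
    {"xyz": [-6,0.4,0],"roll": 0,"grip": 0},
    {"xyz": [0,0,0],"roll": 0,"grip": 0},
  ],
)

```text
time_s: 17.4
position: [0.509, -0.216, 0.0691]
tcp_rot: [[-1.0, -0.001, 0.0], [-0.001, 1.0, 0.001], [-0.0, 0.001, -1.0]]
force: [0.9, 2.1, -1.6]
opening: 0.178
grasp_force: 30.0
```

Emit:
move_arm(
  increments=[
    {"xyz": [-6,0.4,0],"roll": 0,"grip": 0},
    {"xyz": [-6,0.4,0],"roll": 0,"grip": 0},
    {"xyz": [0,0,0],"roll": 0,"grip": 0},
  ],
)

```text
time_s: 17.65
position: [0.5211, -0.2152, 0.0689]
tcp_rot: [[-1.0, -0.001, -0.0], [-0.001, 1.0, 0.001], [0.0, 0.001, -1.0]]
force: [0.7, 2.4, -0.8]
opening: 0.176
grasp_force: 30.0
```

Emit:
move_arm(
  increments=[
    {"xyz": [-2,0.7,0],"roll": 0,"grip": 0},
    {"xyz": [-2,0.2,0],"roll": 0,"grip": 0},
    {"xyz": [0,0,0],"roll": 0,"grip": 0},
  ],
)

```text
time_s: 17.9
position: [0.5248, -0.2148, 0.0691]
tcp_rot: [[-1.0, -0.001, 0.0], [-0.001, 1.0, -0.0], [-0.0, -0.0, -1.0]]
force: [0.3, 1.2, -2.8]
opening: 0.175
grasp_force: 30.0
```

Emit:
move_arm(
  increments=[
    {"xyz": [-2,0.1,0],"roll": 0,"grip": 0},
    {"xyz": [-2,0.1,0],"roll": 0,"grip": 0},
    {"xyz": [0,0,0],"roll": 0,"grip": 0},
  ],
)

```text
time_s: 18.15
position: [0.5287, -0.2145, 0.0691]
tcp_rot: [[-1.0, -0.001, 0.0], [-0.001, 1.0, -0.0], [-0.0, -0.0, -1.0]]
force: [0.1, 1.1, -1.1]
opening: 0.171
grasp_force: 30.0
```

Emit:
move_arm(
  increments=[
    {"xyz": [-1.5,0.1,0],"roll": 0,"grip": 0},
    {"xyz": [0,0,0],"roll": 0,"grip": 0},
  ],
)

```text
time_s: 18.32
position: [0.5301, -0.2144, 0.0691]
tcp_rot: [[-1.0, -0.001, 0.0], [-0.001, 1.0, -0.0], [-0.0, -0.0, -1.0]]
force: [0.0, 1.1, -2.4]
opening: 0.176
grasp_force: 30.0
```

Emit:
move_arm(
  increments=[
    {"xyz": [-1.5,0.1,0],"roll": 0,"grip": 0},
    {"xyz": [0,0,0],"roll": 0,"grip": 0},
  ],
)

```text
time_s: 18.48
position: [0.5312, -0.2141, 0.069]
tcp_rot: [[-1.0, -0.001, -0.001], [-0.001, 1.0, 0.0], [0.001, 0.0, -1.0]]
force: [-1.7, 0.4, -1.6]
opening: 0.17
grasp_force: 30.0
```

Emit:
move_arm(
  increments=[
    {"xyz": [-1,0.1,0],"roll": 0,"grip": 0},
    {"xyz": [0,0,0],"roll": 0,"grip": 0},
  ],
)

```text
time_s: 18.65
position: [0.5319, -0.2138, 0.0689]
tcp_rot: [[-1.0, -0.001, -0.001], [-0.001, 1.0, 0.001], [0.001, 0.001, -1.0]]
force: [-1.9, 1.2, -0.6]
opening: 0.174
grasp_force: 30.0
```

Emit:
move_arm(
  increments=[
    {"xyz": [-1,0.1,0],"roll": 0,"grip": 0},
    {"xyz": [0,0,0],"roll": 0,"grip": 0},
    {"xyz": [0,0,0],"roll": 0,"grip": 0},
  ],
)

```text
time_s: 18.9
position: [0.5327, -0.2135, 0.0688]
tcp_rot: [[-1.0, -0.001, -0.002], [-0.001, 1.0, 0.001], [0.002, 0.001, -1.0]]
force: [-4.1, 1.5, -2.3]
opening: 0.177
grasp_force: 30.0
```

Emit:
move_arm(
  increments=[
    {"xyz": [-1.5,0.1,0],"roll": 0,"grip": 0},
    {"xyz": [0,0,0],"roll": 0,"grip": 0},
  ],
)

```text
time_s: 19.07
position: [0.5339, -0.2131, 0.0687]
tcp_rot: [[-1.0, -0.001, -0.003], [-0.001, 1.0, 0.002], [0.003, 0.002, -1.0]]
force: [-3.7, 2.3, -1.0]
opening: 0.172
grasp_force: 30.0
```

Emit:
move_arm(
  increments=[
    {"xyz": [-1.5,0.1,0],"roll": 0,"grip": 0},
    {"xyz": [0,0,0],"roll": 0,"grip": 0},
    {"xyz": [0,0,0],"roll": 0,"grip": 0},
  ],
)

```text
time_s: 19.32
position: [0.5348, -0.2131, 0.0687]
tcp_rot: [[-1.0, -0.002, -0.004], [-0.002, 1.0, 0.002], [0.004, 0.002, -1.0]]
force: [-4.2, 2.2, -1.0]
opening: 0.17
grasp_force: 30.0
```

Contact from x≈0.531 with a steady ~4 N against the step: spindle 2 is stopped (good). Draw back.

Emit:
move_arm(
  increments=[
    {"xyz": [5,-0.4,0],"roll": 0,"grip": 0},
    {"xyz": [10,-0.9,0],"roll": 0,"grip": 0},
    {"xyz": [15,-1,0],"roll": 0,"grip": 0},
    {"xyz": [20,-1.4,0],"roll": 0,"grip": 0},
    {"xyz": [20,-1.4,0],"roll": 0,"grip": 0},
  ],
)

```text
time_s: 19.73
position: [0.4683, -0.2206, 0.0698]
tcp_rot: [[-1.0, -0.002, 0.006], [-0.002, 1.0, -0.004], [-0.006, -0.005, -1.0]]
force: [-0.3, -0.9, -2.3]
opening: 0.171
grasp_force: 30.0
```

Emit:
move_arm(
  increments=[
    {"xyz": [20,-1.4,0],"roll": 0,"grip": 0},
    {"xyz": [4,0,0],"roll": 0,"grip": 0},
    {"xyz": [0,0,0],"roll": 0,"grip": 0},
  ],
)

```text
time_s: 19.98
position: [0.4426, -0.2217, 0.0696]
tcp_rot: [[-1.0, 0.0, 0.003], [0.0, 1.0, -0.002], [-0.003, -0.002, -1.0]]
force: [0.2, 0.2, -1.7]
opening: 0.169
grasp_force: 30.0
```

```bash
python3 - <<'E'
from h import *
st(); tray()
K,T,p,d=shot("wrist"); P=cloud(K,T,d)
m=(d>0)&(abs(P[...,1]+.219)<.03)&(P[...,0]<.5)&(P[...,2]<.115)&(P[...,2]>.006)&(P[...,0]>.4)
q=P[m]
for z in range(12,116,6):
    s=q[abs(q[:,2]-z/1000)<.003]
    if len(s)>5: print(z,len(s),(np.percentile(s[:,0],[5,50])*1000).round(1),(s[:,1].mean()*1000).round(1))
E
```

```text
t 19.98 p [ 442.6 -221.7   69.6] R [[-1.0, 0.0, 0.003], [0.0, 1.0, -0.002], [-0.003, -0.002, -1.0]] F [ 0.2  0.2 -1.7] op 0.169 g 29.992251209914684
reject_tray 0.91 rect [0.4529 0.2442] [0.127 0.069] 84.9 z [0.003 0.016]
accept_tray 0.65 rect [0.4286 0.3487] [0.069 0.199] 87.7 z [0.012 0.03 ]
accept_tray 0.21 rect [0.6861 0.4009] [0.028 0.18 ] 10.9 z [0.022 0.028]
empties_stack 0.56 rect [0.4351 0.4321] [0.208 0.083] 6.1 z [0.032 0.051]
12 12 [427. 428.] -225.9
18 157 [426.7 431.5] -221.8
24 887 [428.6 436.7] -221.7
30 96 [434.4 437.2] -223.8
36 128 [434.5 439.4] -225.8
42 160 [434.3 441. ] -226.1
48 89 [434.1 435.6] -221.7
54 96 [434.1 435.2] -221.6
60 266 [434.6 437.3] -221.9
66 89 [436.9 438.1] -221.6
72 211 [433.5 436.5] -221.5
78 278 [433.4 435.5] -221.9
84 275 [433.3 435.2] -221.5
90 289 [433.3 435.1] -221.8
96 246 [433.2 434.6] -221.7
102 244 [433.3 448.4] -221.8
108 33 [444.3 447.3] -221.5
114 21 [448.1 452. ] -222.0
```

```bash
python3 - <<'E'
from h import *
st(); K,T,p,d=shot("wrist"); np.savez("w7.npz",K=K,T=T,p=p,d=d)
cv2.imwrite("pics/w7.png",cv2.resize(p[130:290,250:380],None,fx=3.7,fy=3.7,interpolation=cv2.INTER_CUBIC)[:,:,::-1])
P=cloud(K,T,d)
for v in range(150,262,4):
    r=P[v,280:350]; dd=d[v,280:350]; c=r[33]; ok=(abs(dd-dd[33])<.006)&(dd>0)
    # contiguous run round column 313
    i=33
    while i>0 and ok[i-1]: i-=1
    j=33
    while j<69 and ok[j+1]: j+=1
    print(v,"c",(c*1000).round(1),"y",(r[i,1]*1000).round(1),(r[j,1]*1000).round(1),"w",((r[j,1]-r[i,1])*1000).round(1))
E
```

```text
t 20.23 p [ 444.1 -221.4   69.3] R [[-1.0, -0.002, 0.002], [-0.002, 1.0, -0.002], [-0.002, -0.002, -1.0]] F [-0.8 -0.  -2.1] op 0.177 g 29.99225559295155
150 c [ 400.6 -222.2  -23.3] y -248.7 -193.2 w 55.5
154 c [ 4.013e+02 -2.221e+02 -4.000e-01] y -246.4 -195.6 w 50.8
158 c [ 404.2 -222.1    0. ] y -246.6 -195.6 w 51.0
162 c [ 376.2 -221.1  231.6] y -221.1 -221.1 w 0.0
166 c [ 4.101e+02 -2.221e+02  3.000e-01] y -246.6 -195.5 w 51.1
170 c [ 413.2 -222.1   -0.5] y -246.7 -195.3 w 51.4
174 c [ 416.  -222.1    0.8] y -246.7 -195.1 w 51.6
178 c [ 419.2 -222.1    0. ] y -246.9 -195.2 w 51.7
182 c [ 422.  -222.1    1.3] y -227.3 -195.0 w 32.3
186 c [ 425.2 -222.1    0.5] y -246.9 -194.8 w 52.1
190 c [ 428.2 -222.     1. ] y -247.0 -207.7 w 39.3
194 c [ 426.5 -222.    21.1] y -229.1 -214.2 w 14.9
198 c [ 429.3 -222.    21.3] y -232.5 -209.9 w 22.6
202 c [ 432.2 -221.9   21.2] y -236.1 -207.3 w 28.8
206 c [ 434.5 -221.9   23.2] y -237.5 -205.9 w 31.6
210 c [ 434.  -221.9   34.7] y -226.6 -216.5 w 10.1
214 c [ 433.8 -221.8   44.4] y -226.3 -216.8 w 9.6
218 c [ 433.9 -221.8   52.3] y -226.7 -215.6 w 11.1
222 c [ 434.7 -221.8   57.3] y -224.7 -215.2 w 9.5
226 c [ 436.6 -221.8   58.9] y -230.2 -212.8 w 17.4
230 c [ 436.4 -221.7   66.3] y -225.8 -217.2 w 8.6
234 c [ 436.7 -221.7   71.8] y -226.8 -216.2 w 10.6
238 c [ 436.7 -221.7   77.7] y -226.6 -216.3 w 10.3
242 c [ 436.5 -221.7   83.7] y -226.4 -216.5 w 9.9
246 c [ 435.9 -221.6   90.2] y -226.2 -217.1 w 9.0
250 c [ 436.  -221.6   94.9] y -226.5 -216.7 w 9.8
254 c [ 411.3 -221.4  153.9] y -230.3 -211.7 w 18.6
258 c [ 411.6 -221.4  155.7] y -230.1 -211.9 w 18.2
```

View pics/w7.png

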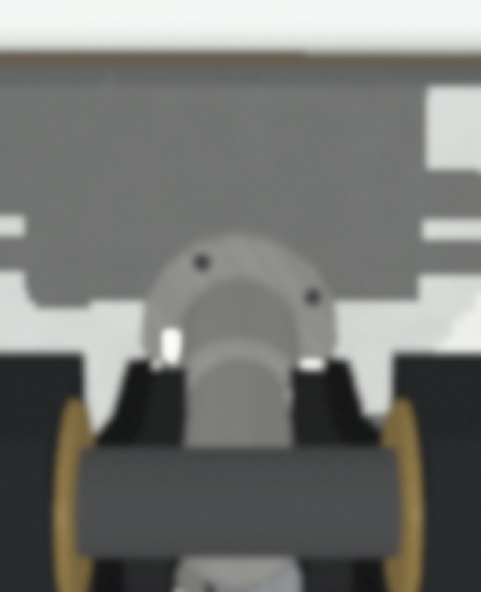

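The crop shows the spindle upright in the grip, with a shank about 22 mm wide (32 px against the flange's 53 px): good, agreeing with the stop. Carry it to the accept tray.

Emit:
move_arm(
  increments=[
    {"xyz": [0,0,-30],"roll": 0,"grip": 0},
    {"xyz": [0,0,-30],"roll": 0,"grip": 0},
    {"xyz": [0,38,0],"roll": 0,"grip": 0},
    {"xyz": [0,38,0],"roll": 0,"grip": 0},
    {"xyz": [0,38,0],"roll": 0,"grip": 0},
  ],
)

```text
time_s: 20.7
position: [0.4433, -0.1059, 0.1297]
tcp_rot: [[-1.0, 0.001, 0.003], [0.001, 1.0, -0.001], [-0.003, -0.001, -1.0]]
force: [0.3, 0.6, -2.6]
opening: 0.174
grasp_force: 30.0
```

Emit:
move_arm(
  increments=[
    {"xyz": [0,38,0],"roll": 0,"grip": 0},
    {"xyz": [0,38,0],"roll": 0,"grip": 0},
    {"xyz": [0,38,0],"roll": 0,"grip": 0},
    {"xyz": [0,38,0],"roll": 0,"grip": 0},
    {"xyz": [-6.4,38,0],"roll": 0,"grip": 0},
  ],
)

```text
time_s: 21.12
position: [0.4471, 0.0858, 0.129]
tcp_rot: [[-1.0, -0.002, -0.002], [-0.002, 1.0, 0.0], [0.002, 0.0, -1.0]]
force: [0.1, 0.5, -2.0]
opening: 0.174
grasp_force: 30.0
```

Emit:
move_arm(
  increments=[
    {"xyz": [-6.4,38,0],"roll": 0,"grip": 0},
    {"xyz": [-6.4,38,0],"roll": 0,"grip": 0},
    {"xyz": [-6.4,38,0],"roll": 0,"grip": 0},
    {"xyz": [-6.4,38,0],"roll": 0,"grip": 0},
    {"xyz": [-6.4,38,0],"roll": 0,"grip": 0},
  ],
)

```text
time_s: 21.53
position: [0.4804, 0.2763, 0.129]
tcp_rot: [[-1.0, -0.002, 0.001], [-0.002, 1.0, 0.0], [-0.001, 0.0, -1.0]]
force: [1.0, -0.3, -1.7]
opening: 0.178
grasp_force: 30.0
```

Emit:
move_arm(
  increments=[
    {"xyz": [-6.4,38,0],"roll": 0,"grip": 0},
    {"xyz": [-6.4,38,0],"roll": 0,"grip": 0},
    {"xyz": [0,0,0],"roll": 0,"grip": 0},
    {"xyz": [0,0,0],"roll": 0,"grip": 0},
    {"xyz": [0,0,0],"roll": 0,"grip": 0},
  ],
)

```text
time_s: 21.95
position: [0.4921, 0.3497, 0.1284]
tcp_rot: [[-1.0, -0.003, -0.001], [-0.003, 1.0, -0.001], [0.001, -0.001, -1.0]]
force: [-0.6, 0.2, -1.0]
opening: 0.17
grasp_force: 30.0
```

```bash
cat >> h.py <<'E'
def rim(n,zr,box):
    "rim points of a tray: side walls' middle line fitted"
    K,T,p,d=shot(n,"rim%d"%np.random.randint(1e6)); P=cloud(K,T,d)
    m=(d>0)&(P[...,2]>zr-.005)&(P[...,2]<zr+.005)&(P[...,0]>box[0])&(P[...,0]<box[1])&(P[...,1]>box[2])&(P[...,1]<box[3])
    q=P[m]; X=np.arange(box[0],box[1],.01); out=[]
    for x in X:
        s=q[abs(q[:,0]-x)<.006][:,1]
        if len(s)>6: out.append((x,s.min(),s.max(),len(s)))
    o=np.array(out); print(np.round(o,3).tolist()); print("xmin",np.percentile(q[:,0],1).round(4),"xmax",np.percentile(q[:,0],99).round(4))
    ok=abs(o[:,2]-o[:,1]-.066)<.007
    if ok.sum()>2: f=np.polyfit(o[ok,0],(o[ok,1]+o[ok,2])/2,1); print("mid line y=%.4f+%.4f(x-.43)"%(np.polyval(f,.43),f[0]))
E
python3 - <<'E'
from h import *
st(); rim("wrist",.028,(.3,.56,.30,.40)); tray("top",("accept_tray",)); tray("wrist",("accept_tray",))
E
```

```text
t 21.95 p [492.1 349.7 128.4] R [[-1.0, -0.003, -0.001], [-0.003, 1.0, -0.001], [0.001, -0.001, -1.0]] F [-0.6  0.2 -1. ] op 0.17 g 29.99360765941674
[[0.34, 0.32, 0.397, 190.0], [0.35, 0.32, 0.397, 282.0], [0.36, 0.319, 0.397, 270.0], [0.37, 0.318, 0.398, 272.0], [0.38, 0.318, 0.398, 258.0], [0.39, 0.318, 0.398, 249.0], [0.4, 0.318, 0.398, 245.0], [0.41, 0.317, 0.398, 230.0], [0.42, 0.316, 0.399, 232.0], [0.43, 0.316, 0.399, 236.0], [0.44, 0.316, 0.399, 227.0], [0.45, 0.315, 0.399, 215.0], [0.46, 0.315, 0.399, 214.0], [0.47, 0.315, 0.4, 206.0], [0.48, 0.314, 0.4, 208.0], [0.49, 0.313, 0.4, 195.0], [0.5, 0.313, 0.4, 181.0], [0.51, 0.315, 0.4, 168.0], [0.52, 0.319, 0.377, 44.0]]
xmin 0.3391 xmax 0.5147
accept_tray 0.87 rect [0.3946 0.3476] [0.069 0.131] 84.4 z [0.012 0.029]
accept_tray 0.63 rect [0.4297 0.351 ] [0.078 0.194] 87.2 z [0.011 0.029]
```

Emit:
move_arm(
  increments=[
    {"xyz": [-5,-3,25],"roll": 0,"grip": 0},
    {"xyz": [0,0,25],"roll": 0,"grip": 0},
    {"xyz": [0,0,11],"roll": 0,"grip": 0},
    {"xyz": [0,0,0],"roll": 0,"grip": 0},
    {"xyz": [0,0,0],"roll": 0,"grip": 0},
  ],
)

```text
time_s: 22.62
position: [0.4979, 0.3461, 0.068]
tcp_rot: [[-1.0, -0.0, -0.001], [-0.0, 1.0, -0.0], [0.001, -0.0, -1.0]]
force: [0.4, -0.2, -1.8]
opening: 0.176
grasp_force: 30.0
```

Emit:
move_arm(
  increments=[
    {"xyz": [0,0,1],"roll": 0,"grip": 0},
    {"xyz": [0,0,0],"roll": 0,"grip": 0},
  ],
)

```text
time_s: 22.78
position: [0.4985, 0.3468, 0.068]
tcp_rot: [[-1.0, -0.001, 0.001], [-0.001, 1.0, 0.001], [-0.001, 0.001, -1.0]]
force: [-0.5, -0.2, -1.3]
opening: 0.171
grasp_force: 30.0
```

Emit:
move_arm(
  increments=[
    {"xyz": [0,0,1],"roll": 0,"grip": 0},
    {"xyz": [0,0,0],"roll": 0,"grip": 0},
    {"xyz": [0,0,0.5],"roll": 0,"grip": 0},
    {"xyz": [0,0,0],"roll": 0,"grip": 0},
    {"xyz": [0,0,0],"roll": 0,"grip": 45},
  ],
)

```text
time_s: 23.2
position: [0.4981, 0.3467, 0.0658]
tcp_rot: [[-1.0, -0.001, 0.0], [-0.001, 1.0, 0.0], [-0.0, 0.0, -1.0]]
force: [-0.4, 0.9, -0.6]
opening: 0.201
grasp_force: 0.0
```

Emit:
move_arm(
  increments=[
    {"xyz": [0,0,0],"roll": 0,"grip": 45},
    {"xyz": [0,0,0],"roll": 0,"grip": 45},
    {"xyz": [0,0,0],"roll": 0,"grip": 45},
    {"xyz": [0,0,-20],"roll": 0,"grip": 45},
    {"xyz": [0,0,-35],"roll": 0,"grip": 50},
  ],
)

```text
time_s: 23.62
position: [0.4951, 0.3452, 0.1175]
tcp_rot: [[-1.0, -0.001, -0.008], [-0.001, 1.0, -0.004], [0.008, -0.004, -1.0]]
force: [1.4, 0.3, -0.1]
opening: 0.463
grasp_force: 0.0
```

Emit:
move_arm(
  increments=[
    {"xyz": [0,0,-15],"roll": 0,"grip": 50},
    {"xyz": [0,0,0],"roll": 0,"grip": 50},
    {"xyz": [0,0,0],"roll": 0,"grip": 50},
  ],
)

```text
time_s: 23.87
position: [0.4986, 0.3469, 0.1367]
tcp_rot: [[-1.0, -0.001, 0.002], [-0.001, 1.0, 0.001], [-0.002, 0.001, -1.0]]
force: [-0.4, 0.1, -0.8]
opening: 0.496
grasp_force: 0.0
```

```bash
python3 - <<'E'
from h import *
st(); K,T,p,d=shot("wrist","w8"); 
for t in tops(K,T,d,.085,.11,(.44,.55,.28,.4)): print(t)
rim("wrist",.028,(.3,.56,.30,.382))
E
```

```text
t 23.87 p [498.6 346.9 136.7] R [[-1.0, -0.001, 0.002], [-0.001, 1.0, 0.001], [-0.002, 0.001, -1.0]] F [-0.4  0.1 -0.8] op 0.496 g 0.0
(array([0.4971, 0.3469, 0.0983]), 530, array([314., 221.]))
[[0.34, 0.319, 0.324, 45.0], [0.35, 0.319, 0.323, 101.0], [0.36, 0.319, 0.323, 104.0], [0.37, 0.319, 0.323, 100.0], [0.38, 0.318, 0.322, 95.0], [0.39, 0.317, 0.382, 101.0], [0.4, 0.317, 0.382, 112.0], [0.41, 0.317, 0.382, 123.0], [0.42, 0.317, 0.382, 124.0], [0.43, 0.316, 0.382, 121.0], [0.44, 0.316, 0.382, 119.0], [0.45, 0.315, 0.382, 131.0], [0.46, 0.315, 0.382, 142.0], [0.47, 0.314, 0.382, 140.0], [0.48, 0.314, 0.382, 150.0], [0.49, 0.314, 0.382, 192.0], [0.5, 0.314, 0.382, 141.0], [0.51, 0.314, 0.381, 152.0], [0.52, 0.318, 0.377, 224.0], [0.53, 0.327, 0.37, 107.0]]
xmin 0.3433 xmax 0.5276
mid line y=0.3490+-0.0180(x-.43)
```

Emit:
move_arm(
  increments=[
    {"xyz": [-4.5,-40,0],"roll": 0,"grip": 50},
    {"xyz": [-4.5,-40,0],"roll": 0,"grip": 50},
    {"xyz": [-4.5,-40,0],"roll": 0,"grip": 50},
    {"xyz": [-4.5,-40,0],"roll": 0,"grip": 50},
    {"xyz": [-4.5,-40,0],"roll": 0,"grip": 50},
  ],
)

```text
time_s: 24.38
position: [0.5194, 0.145, 0.134]
tcp_rot: [[-1.0, -0.002, -0.003], [-0.002, 1.0, -0.0], [0.003, -0.0, -1.0]]
force: [1.1, -0.1, -0.7]
opening: 0.497
grasp_force: 0.0
```

Emit:
move_arm(
  increments=[
    {"xyz": [-4.5,-40,0],"roll": 0,"grip": 50},
    {"xyz": [-4.5,-40,0],"roll": 0,"grip": 50},
    {"xyz": [-4.5,-40,0],"roll": 0,"grip": 50},
    {"xyz": [-4.5,-40,0],"roll": 0,"grip": 50},
    {"xyz": [0,0,0],"roll": 0,"grip": 50},
  ],
)

```text
time_s: 24.8
position: [0.5403, -0.0204, 0.1344]
tcp_rot: [[-1.0, 0.005, 0.001], [0.005, 1.0, -0.003], [-0.001, -0.003, -1.0]]
force: [-0.3, -0.2, 0.1]
opening: 0.501
grasp_force: 0.0
```

Emit:
move_arm(
  increments=[
    {"xyz": [0,0,0],"roll": 0,"grip": 50},
    {"xyz": [0,0,0],"roll": 0,"grip": 50},
  ],
)

```text
time_s: 24.97
position: [0.5377, -0.013, 0.1344]
tcp_rot: [[-1.0, -0.0, -0.003], [-0.0, 1.0, 0.001], [0.003, 0.001, -1.0]]
force: [-0.9, 0.6, 0.0]
opening: 0.498
grasp_force: 0.0
```

```bash
python3 - <<'E'
from h import *
st(); K,T,p,d=shot("wrist","w9")
for t in tops(K,T,d,.090,.108,(.45,.66,-.1,.06)): print(t)
E
```

```text
t 24.97 p [537.7 -13.  134.4] R [[-1.0, -0.0, -0.003], [-0.0, 1.0, 0.001], [0.003, 0.001, -1.0]] F [-0.9  0.6  0. ] op 0.498 g 0.0
(array([ 0.4974, -0.0012,  0.0998]), 517, array([332., 164.]))
(array([ 0.538 , -0.0129,  0.0993]), 492, array([314., 225.]))
```

Emit:
move_arm(
  increments=[
    {"xyz": [-1,0,30],"roll": 0,"grip": 50},
    {"xyz": [0,0,30],"roll": 0,"grip": 50},
    {"xyz": [0,0,10],"roll": 0,"grip": 50},
    {"xyz": [0,0,0],"roll": 0,"grip": 0},
    {"xyz": [0,0,0],"roll": 0,"grip": 0},
  ],
)

```text
time_s: 25.43
position: [0.5394, -0.012, 0.0653]
tcp_rot: [[-1.0, -0.003, -0.002], [-0.003, 1.0, 0.0], [0.002, 0.0, -1.0]]
force: [0.6, 0.1, 0.1]
opening: 0.419
grasp_force: 0.0
```

Emit:
move_arm(
  increments=[
    {"xyz": [0,0,0],"roll": 0,"grip": 0},
    {"xyz": [0,0,0],"roll": 0,"grip": 0},
    {"xyz": [0,0,0],"roll": 0,"grip": 0},
    {"xyz": [0,0,0],"roll": 0,"grip": 0},
    {"xyz": [0,0,0],"roll": 0,"grip": 0},
  ],
)

```text
time_s: 25.85
position: [0.5408, -0.0132, 0.0668]
tcp_rot: [[-1.0, -0.001, 0.002], [-0.001, 1.0, 0.0], [-0.002, 0.0, -1.0]]
force: [-0.7, 2.5, 5.6]
opening: 0.175
grasp_force: 30.0
```

Emit:
move_arm(
  increments=[
    {"xyz": [0,0,0],"roll": 0,"grip": 0},
  ],
)

```text
time_s: 25.93
position: [0.5408, -0.0132, 0.0667]
tcp_rot: [[-1.0, -0.001, 0.002], [-0.001, 1.0, 0.0], [-0.002, 0.0, -1.0]]
force: [0.7, 2.6, 5.8]
opening: 0.176
grasp_force: 30.0
```

Emit:
move_arm(
  increments=[
    {"xyz": [0,0,-20],"roll": 0,"grip": 0},
    {"xyz": [0,0,-40],"roll": 0,"grip": 0},
    {"xyz": [15.5,-34.4,0],"roll": 0,"grip": 0},
    {"xyz": [15.5,-34.4,0],"roll": 0,"grip": 0},
    {"xyz": [15.5,-34.4,0],"roll": 0,"grip": 0},
  ],
)

```text
time_s: 26.35
position: [0.4931, -0.1173, 0.1262]
tcp_rot: [[-1.0, -0.004, 0.001], [-0.004, 1.0, -0.001], [-0.001, -0.001, -1.0]]
force: [-0.7, -0.1, -2.1]
opening: 0.173
grasp_force: 30.0
```

Emit:
move_arm(
  increments=[
    {"xyz": [15.5,-34.4,0],"roll": 0,"grip": 0},
    {"xyz": [15.5,-34.4,0],"roll": 0,"grip": 0},
    {"xyz": [15.5,-34.4,0],"roll": 0,"grip": 0},
    {"xyz": [0,0,0],"roll": 0,"grip": 0},
    {"xyz": [0,0,0],"roll": 0,"grip": 0},
  ],
)

```text
time_s: 26.77
position: [0.4461, -0.2219, 0.1254]
tcp_rot: [[-1.0, 0.004, -0.0], [0.004, 1.0, 0.0], [0.0, 0.0, -1.0]]
force: [1.1, -0.4, -1.6]
opening: 0.173
grasp_force: 30.0
```

Emit:
move_arm(
  increments=[
    {"xyz": [0,0,0],"roll": 0,"grip": 0},
    {"xyz": [0,0,0],"roll": 0,"grip": 0},
  ],
)

```text
time_s: 26.93
position: [0.447, -0.2186, 0.1253]
tcp_rot: [[-1.0, -0.002, -0.001], [-0.002, 1.0, 0.001], [0.001, 0.001, -1.0]]
force: [0.9, 0.3, -1.2]
opening: 0.169
grasp_force: 30.0
```

Emit:
move_arm(
  increments=[
    {"xyz": [0,-0.6,28],"roll": 0,"grip": 0},
    {"xyz": [0,0,27.5],"roll": 0,"grip": 0},
    {"xyz": [0,0,0],"roll": 0,"grip": 0},
    {"xyz": [-14,1,0],"roll": 0,"grip": 0},
    {"xyz": [-14,1,0],"roll": 0,"grip": 0},
  ],
)

```text
time_s: 27.35
position: [0.4748, -0.2166, 0.0701]
tcp_rot: [[-1.0, -0.003, -0.003], [-0.003, 1.0, 0.002], [0.003, 0.002, -1.0]]
force: [0.4, 0.4, -2.3]
opening: 0.171
grasp_force: 30.0
```

Emit:
move_arm(
  increments=[
    {"xyz": [-10,0.7,0],"roll": 0,"grip": 0},
    {"xyz": [-6,0.4,0],"roll": 0,"grip": 0},
    {"xyz": [-6,0.4,0],"roll": 0,"grip": 0},
    {"xyz": [0,0,0],"roll": 0,"grip": 0},
  ],
)

```text
time_s: 27.68
position: [0.4985, -0.2167, 0.0707]
tcp_rot: [[-1.0, -0.003, 0.002], [-0.003, 1.0, -0.001], [-0.002, -0.001, -1.0]]
force: [2.2, -0.5, -2.4]
opening: 0.173
grasp_force: 30.0
```

Emit:
move_arm(
  increments=[
    {"xyz": [-6,0.4,0],"roll": 0,"grip": 0},
    {"xyz": [-6,0.4,0],"roll": 0,"grip": 0},
    {"xyz": [0,0,0],"roll": 0,"grip": 0},
  ],
)

```text
time_s: 27.93
position: [0.5104, -0.2163, 0.0703]
tcp_rot: [[-1.0, -0.001, 0.002], [-0.001, 1.0, -0.001], [-0.002, -0.001, -1.0]]
force: [0.4, -0.2, -2.0]
opening: 0.173
grasp_force: 30.0
```

Emit:
move_arm(
  increments=[
    {"xyz": [-6,0.5,0],"roll": 0,"grip": 0},
    {"xyz": [-6,0.4,0],"roll": 0,"grip": 0},
    {"xyz": [0,0,0],"roll": 0,"grip": 0},
  ],
)

```text
time_s: 28.18
position: [0.5226, -0.2155, 0.0702]
tcp_rot: [[-1.0, -0.001, 0.002], [-0.001, 1.0, -0.001], [-0.002, -0.001, -1.0]]
force: [1.3, 0.3, -2.1]
opening: 0.176
grasp_force: 30.0
```

Emit:
move_arm(
  increments=[
    {"xyz": [-2,0.9,0],"roll": 0,"grip": 0},
    {"xyz": [-2,0.2,0],"roll": 0,"grip": 0},
    {"xyz": [-2,0.2,0],"roll": 0,"grip": 0},
    {"xyz": [0,0,0],"roll": 0,"grip": 0},
  ],
)

```text
time_s: 28.52
position: [0.5276, -0.214, 0.0701]
tcp_rot: [[-1.0, -0.001, 0.001], [-0.001, 1.0, -0.0], [-0.001, -0.0, -1.0]]
force: [-0.3, -0.1, -2.9]
opening: 0.174
grasp_force: 30.0
```

Emit:
move_arm(
  increments=[
    {"xyz": [-2,0.1,0],"roll": 0,"grip": 0},
    {"xyz": [0,0,0],"roll": 0,"grip": 0},
  ],
)

```text
time_s: 28.68
position: [0.5295, -0.2139, 0.0701]
tcp_rot: [[-1.0, -0.001, 0.0], [-0.001, 1.0, -0.0], [-0.0, -0.0, -1.0]]
force: [0.6, -0.5, -1.4]
opening: 0.175
grasp_force: 30.0
```

Emit:
move_arm(
  increments=[
    {"xyz": [-1.5,0.1,0],"roll": 0,"grip": 0},
    {"xyz": [0,0,0],"roll": 0,"grip": 0},
  ],
)

```text
time_s: 28.85
position: [0.5309, -0.2138, 0.0701]
tcp_rot: [[-1.0, -0.001, 0.0], [-0.001, 1.0, -0.0], [-0.0, -0.0, -1.0]]
force: [-0.2, 0.5, -1.3]
opening: 0.175
grasp_force: 30.0
```

Emit:
move_arm(
  increments=[
    {"xyz": [-1.5,0.1,0],"roll": 0,"grip": 0},
    {"xyz": [0,0,0],"roll": 0,"grip": 0},
  ],
)

```text
time_s: 29.02
position: [0.5324, -0.2136, 0.0701]
tcp_rot: [[-1.0, -0.001, 0.0], [-0.001, 1.0, -0.0], [-0.0, -0.0, -1.0]]
force: [-0.7, -0.1, -1.6]
opening: 0.174
grasp_force: 30.0
```

Emit:
move_arm(
  increments=[
    {"xyz": [-1.5,0.1,0],"roll": 0,"grip": 0},
    {"xyz": [0,0,0],"roll": 0,"grip": 0},
  ],
)

```text
time_s: 29.18
position: [0.5339, -0.2135, 0.0701]
tcp_rot: [[-1.0, -0.001, 0.0], [-0.001, 1.0, -0.0], [-0.0, -0.0, -1.0]]
force: [0.8, 0.4, -1.7]
opening: 0.175
grasp_force: 30.0
```

Emit:
move_arm(
  increments=[
    {"xyz": [-1,0.1,0],"roll": 0,"grip": 0},
    {"xyz": [0,0,0],"roll": 0,"grip": 0},
  ],
)

```text
time_s: 29.35
position: [0.5344, -0.2133, 0.07]
tcp_rot: [[-1.0, -0.002, -0.001], [-0.002, 1.0, 0.0], [0.001, 0.0, -1.0]]
force: [-0.4, -0.3, -1.8]
opening: 0.173
grasp_force: 30.0
```

Emit:
move_arm(
  increments=[
    {"xyz": [-1,0.1,0],"roll": 0,"grip": 0},
    {"xyz": [0,0,0],"roll": 0,"grip": 0},
  ],
)

```text
time_s: 29.52
position: [0.535, -0.2133, 0.07]
tcp_rot: [[-1.0, -0.002, -0.002], [-0.002, 1.0, 0.0], [0.002, 0.0, -1.0]]
force: [-3.1, -0.1, -1.7]
opening: 0.171
grasp_force: 30.0
```

Emit:
move_arm(
  increments=[
    {"xyz": [-1,0.1,0],"roll": 0,"grip": 0},
    {"xyz": [0,0,0],"roll": 0,"grip": 0},
  ],
)

```text
time_s: 29.68
position: [0.5356, -0.2131, 0.0699]
tcp_rot: [[-1.0, -0.002, -0.002], [-0.002, 1.0, 0.0], [0.002, 0.0, -1.0]]
force: [-3.4, -1.4, -0.6]
opening: 0.175
grasp_force: 30.0
```

Emit:
move_arm(
  increments=[
    {"xyz": [-1,0.1,0],"roll": 0,"grip": 0},
    {"xyz": [0,0,0],"roll": 0,"grip": 0},
  ],
)

```text
time_s: 29.85
position: [0.5362, -0.213, 0.0699]
tcp_rot: [[-1.0, -0.002, -0.003], [-0.002, 1.0, 0.0], [0.003, 0.0, -1.0]]
force: [-5.9, -1.4, 0.5]
opening: 0.167
grasp_force: 30.0
```

Stopped at the step with about 6 N: spindle 3 is good. Withdraw and carry.

Emit:
move_arm(
  increments=[
    {"xyz": [5,-0.4,0],"roll": 0,"grip": 0},
    {"xyz": [10,-0.9,0],"roll": 0,"grip": 0},
    {"xyz": [15,-1,0],"roll": 0,"grip": 0},
    {"xyz": [20,-1.4,0],"roll": 0,"grip": 0},
    {"xyz": [20,-1.4,0],"roll": 0,"grip": 0},
  ],
)

```text
time_s: 30.27
position: [0.4677, -0.2184, 0.0703]
tcp_rot: [[-1.0, -0.001, 0.003], [-0.001, 1.0, -0.001], [-0.003, -0.001, -1.0]]
force: [0.1, -0.2, -2.9]
opening: 0.174
grasp_force: 30.0
```

Emit:
move_arm(
  increments=[
    {"xyz": [20,-1.4,0],"roll": 0,"grip": 0},
    {"xyz": [4,0,0],"roll": 0,"grip": 0},
    {"xyz": [0,0,0],"roll": 0,"grip": 0},
    {"xyz": [0,0,0],"roll": 0,"grip": 0},
  ],
)

```text
time_s: 30.6
position: [0.4448, -0.2204, 0.0704]
tcp_rot: [[-1.0, -0.0, 0.003], [-0.0, 1.0, -0.002], [-0.003, -0.002, -1.0]]
force: [0.4, -0.6, -1.6]
opening: 0.176
grasp_force: 30.0
```

```bash
cat > wd.py <<'E'
from h import *
s=st(); K,T,p,d=shot("wrist","wd"); P=cloud(K,T,d); y0=s["position"][1]; x0=s["position"][0]
g=cv2.cvtColor(p,cv2.COLOR_RGB2GRAY)
for v in range(200,232,3): print(v,(P[v,313]*1000).round(0), g[v,288:340:2])
tray()
E
python3 wd.py
```

```text
t 30.6 p [ 444.8 -220.4   70.4] R [[-1.0, -0.0, 0.003], [-0.0, 1.0, -0.002], [-0.003, -0.002, -1.0]] F [ 0.4 -0.6 -1.6] op 0.176 g 29.98837547376752
200 [ 432. -221.   22.] [114 115 121 136 144 143 142 143 144 144 144 145 140 139 139 137 139 140
 142 144 145 143 144 138 124 116]
203 [ 433. -221.   25.] [115 121 137 142 145 144 142 143 140 136 130 128 126 124 124 123 126 131
 137 143 145 143 144 145 140 126]
206 [ 433. -221.   33.] [117 131 143 142 144 145 141 135 126 122 123 125 124 123 122 120 120 120
 124 135 143 143 142 145 143 136]
209 [ 433. -221.   40.] [120 135 142 143 143 144 133 122 121 122 124 125 124 124 123 121 120 120
 119 122 132 142 143 145 144 141]
212 [ 433. -221.   47.] [148 137 141 143 141 140 125 120 122 123 124 126 125 124 124 121 121 120
 120 120 124 137 142 139 131 134]
215 [ 433. -221.   53.] [171 127 112 126 143 135 121 120 122 124 125 126 125 124 124 122 121 120
 120 120 121 130 140 113  75 101]
218 [ 433. -221.   60.] [181 118  82 152 241 208 124 121 124 127 133 138 139 137 137 133 127 123
 121 120 121 127 142 137 130 137]
221 [ 434. -221.   60.] [189 143 136 184 246 197 124 130 139 142 146 147 146 144 145 144 140 138
 134 128 121 124 141 143 143 145]
224 [ 435. -221.   62.] [203 161 218 247 247 170 132 142 144 141 138 133 130 128 129 130 132 138
 141 139 133 126 138 143 142 151]
227 [ 436. -221.   67.] [100 108 219 247 234 152 139 142 133 126 126 127 126 125 125 125 122 122
 132 140 139 131 133 138 126  92]
230 [ 436. -221.   71.] [ 23  41  89 107  91  64 101 127 122 123 126 126 126 125 126 126 123 121
 120 123  96  61  59  61  59  34]
reject_tray 0.7 rect [0.4538 0.2439] [0.126 0.068] 84.8 z [0.003 0.016]
accept_tray 0.71 rect [0.4303 0.3485] [0.069 0.201] 87.7 z [0.012 0.03 ]
empties_stack 0.81 rect [0.4327 0.4296] [0.198 0.07 ] 1.4 z [0.033 0.051]
empties_stack 0.63 rect [ 0.5346 -0.2121] [0.111 0.126] 3.6 z [0.037 0.043]
```

Shank ≈ 32 px wide again (22 mm). The stack has been knocked to about (0.433, 0.430); accept tray unchanged. Carry spindle 3 to slot x = 22.

Emit:
move_arm(
  increments=[
    {"xyz": [0,0,-30],"roll": 0,"grip": 0},
    {"xyz": [0,0,-30],"roll": 0,"grip": 0},
    {"xyz": [0,38,0],"roll": 0,"grip": 0},
    {"xyz": [0,38,0],"roll": 0,"grip": 0},
    {"xyz": [0,38,0],"roll": 0,"grip": 0},
  ],
)

```text
time_s: 31.27
position: [0.4443, -0.1051, 0.1307]
tcp_rot: [[-1.0, 0.001, 0.002], [0.001, 1.0, -0.001], [-0.002, -0.001, -1.0]]
force: [0.7, 0.4, -2.1]
opening: 0.174
grasp_force: 30.0
```

Emit:
move_arm(
  increments=[
    {"xyz": [0,38,0],"roll": 0,"grip": 0},
    {"xyz": [0,38,0],"roll": 0,"grip": 0},
    {"xyz": [0,38,0],"roll": 0,"grip": 0},
    {"xyz": [0,38,0],"roll": 0,"grip": 0},
    {"xyz": [-1.4,38,0],"roll": 0,"grip": 0},
  ],
)

```text
time_s: 31.68
position: [0.4444, 0.0865, 0.1301]
tcp_rot: [[-1.0, -0.002, 0.0], [-0.002, 1.0, 0.0], [-0.0, 0.0, -1.0]]
force: [1.5, -1.1, -1.2]
opening: 0.174
grasp_force: 30.0
```

Emit:
move_arm(
  increments=[
    {"xyz": [-1.4,38,0],"roll": 0,"grip": 0},
    {"xyz": [-1.4,38,0],"roll": 0,"grip": 0},
    {"xyz": [-1.4,38,0],"roll": 0,"grip": 0},
    {"xyz": [-1.4,38,0],"roll": 0,"grip": 0},
    {"xyz": [-1.4,38,0],"roll": 0,"grip": 0},
  ],
)

```text
time_s: 32.1
position: [0.4512, 0.2768, 0.13]
tcp_rot: [[-1.0, -0.002, 0.0], [-0.002, 1.0, 0.0], [-0.0, 0.0, -1.0]]
force: [1.2, -0.2, -2.7]
opening: 0.174
grasp_force: 30.0
```

Emit:
move_arm(
  increments=[
    {"xyz": [-1.4,38,0],"roll": 0,"grip": 0},
    {"xyz": [-1.4,37,0],"roll": 0,"grip": 0},
    {"xyz": [0,0,0],"roll": 0,"grip": 0},
    {"xyz": [0,0,0],"roll": 0,"grip": 0},
    {"xyz": [0,0,0],"roll": 0,"grip": 0},
  ],
)

```text
time_s: 32.52
position: [0.4533, 0.3494, 0.1296]
tcp_rot: [[-1.0, -0.003, -0.001], [-0.003, 1.0, -0.001], [0.001, -0.001, -1.0]]
force: [-0.2, -0.4, -2.1]
opening: 0.172
grasp_force: 30.0
```

```bash
python3 - <<'E'
from h import *
st(); rim("wrist",.028,(.3,.56,.30,.386)); tray("wrist",("accept_tray",))
E
```

```text
t 32.52 p [453.3 349.4 129.6] R [[-1.0, -0.003, -0.001], [-0.003, 1.0, -0.001], [0.001, -0.001, -1.0]] F [-0.2 -0.4 -2.1] op 0.172 g 29.988909736275673
[[0.33, 0.32, 0.386, 623.0], [0.34, 0.32, 0.386, 205.0], [0.35, 0.32, 0.386, 155.0], [0.36, 0.32, 0.386, 157.0], [0.37, 0.318, 0.386, 164.0], [0.38, 0.318, 0.386, 171.0], [0.39, 0.318, 0.386, 170.0], [0.4, 0.318, 0.386, 173.0], [0.41, 0.317, 0.386, 169.0], [0.42, 0.317, 0.386, 160.0], [0.43, 0.316, 0.385, 153.0], [0.44, 0.309, 0.385, 156.0], [0.45, 0.3, 0.384, 376.0], [0.46, 0.3, 0.384, 272.0], [0.47, 0.315, 0.383, 148.0], [0.48, 0.315, 0.383, 140.0], [0.49, 0.314, 0.383, 99.0], [0.5, 0.314, 0.382, 7.0]]
xmin 0.3294 xmax 0.4907
mid line y=0.3506+-0.0291(x-.43)
accept_tray 0.56 rect [0.4089 0.3521] [0.077 0.173] 87.6 z [0.011 0.029]
```

Emit:
move_arm(
  increments=[
    {"xyz": [0,0,25],"roll": 0,"grip": 0},
    {"xyz": [0,0,25],"roll": 0,"grip": 0},
    {"xyz": [0,0,11],"roll": 0,"grip": 0},
    {"xyz": [0,0,0],"roll": 0,"grip": 0},
    {"xyz": [0,0,1],"roll": 0,"grip": 0},
  ],
)

```text
time_s: 33.08
position: [0.4544, 0.3487, 0.0681]
tcp_rot: [[-1.0, 0.0, -0.001], [0.0, 1.0, -0.0], [0.001, -0.0, -1.0]]
force: [0.0, 0.4, -1.4]
opening: 0.175
grasp_force: 30.0
```

Emit:
move_arm(
  increments=[
    {"xyz": [0,0,0],"roll": 0,"grip": 0},
    {"xyz": [0,0,0],"roll": 0,"grip": 0},
  ],
)

```text
time_s: 33.25
position: [0.4549, 0.3494, 0.069]
tcp_rot: [[-1.0, -0.001, 0.002], [-0.001, 1.0, 0.001], [-0.002, 0.001, -1.0]]
force: [0.1, 0.4, -2.8]
opening: 0.174
grasp_force: 30.0
```

Emit:
move_arm(
  increments=[
    {"xyz": [0,0,1.5],"roll": 0,"grip": 0},
    {"xyz": [0,0,0],"roll": 0,"grip": 0},
    {"xyz": [0,0,0.5],"roll": 0,"grip": 0},
    {"xyz": [0,0,0],"roll": 0,"grip": 0},
    {"xyz": [0,0,0],"roll": 0,"grip": 45},
  ],
)

```text
time_s: 33.67
position: [0.4542, 0.3494, 0.0663]
tcp_rot: [[-1.0, -0.001, 0.0], [-0.001, 1.0, 0.0], [-0.0, 0.0, -1.0]]
force: [0.1, 0.1, 0.2]
opening: 0.203
grasp_force: 0.0
```

Emit:
move_arm(
  increments=[
    {"xyz": [0,0,0],"roll": 0,"grip": 45},
    {"xyz": [0,0,0],"roll": 0,"grip": 45},
    {"xyz": [0,0,0],"roll": 0,"grip": 45},
    {"xyz": [0,0,-20],"roll": 0,"grip": 45},
    {"xyz": [0,0,-35],"roll": 0,"grip": 50},
  ],
)

```text
time_s: 34.08
position: [0.4516, 0.3479, 0.1183]
tcp_rot: [[-1.0, -0.001, -0.008], [-0.001, 1.0, -0.004], [0.008, -0.004, -1.0]]
force: [0.1, 0.3, 1.0]
opening: 0.456
grasp_force: 0.0
```

Emit:
move_arm(
  increments=[
    {"xyz": [0,0,-15],"roll": 0,"grip": 50},
    {"xyz": [0,0,0],"roll": 0,"grip": 50},
    {"xyz": [0,0,0],"roll": 0,"grip": 50},
  ],
)

```text
time_s: 34.33
position: [0.4548, 0.3497, 0.1371]
tcp_rot: [[-1.0, -0.001, 0.002], [-0.001, 1.0, 0.001], [-0.002, 0.001, -1.0]]
force: [0.0, 0.4, -0.8]
opening: 0.495
grasp_force: 0.0
```

```bash
python3 - <<'E'
from h import *
st(); K,T,p,d=shot("wrist","w10"); 
for t in tops(K,T,d,.085,.11,(.40,.55,.28,.4)): print(t)
K,T,p,d=shot("top"); 
for t in tops(K,T,d,.09,.11,(.45,.66,-.1,.06)): print(t)
E
```

```text
t 34.33 p [454.8 349.7 137.1] R [[-1.0, -0.001, 0.002], [-0.001, 1.0, 0.001], [-0.002, 0.001, -1.0]] F [ 0.   0.4 -0.8] op 0.495 g 0.0
(array([0.4508, 0.3494, 0.0984]), 524, array([313., 217.]))
(array([0.5008, 0.3472, 0.1003]), 203, array([310., 285.]))
(array([ 0.4977, -0.0021,  0.1012]), 24, array([344., 212.]))
```

Emit:
move_arm(
  increments=[
    {"xyz": [-4.8,-39,0],"roll": 0,"grip": 50},
    {"xyz": [-4.8,-39,0],"roll": 0,"grip": 50},
    {"xyz": [-4.8,-39,0],"roll": 0,"grip": 50},
    {"xyz": [-4.8,-39,0],"roll": 0,"grip": 50},
    {"xyz": [-4.8,-39,0],"roll": 0,"grip": 50},
  ],
)

```text
time_s: 34.85
position: [0.4772, 0.1528, 0.1346]
tcp_rot: [[-1.0, -0.002, -0.003], [-0.002, 1.0, -0.0], [0.003, -0.0, -1.0]]
force: [1.1, -0.3, 0.2]
opening: 0.501
grasp_force: 0.0
```

Emit:
move_arm(
  increments=[
    {"xyz": [-4.8,-39,0],"roll": 0,"grip": 50},
    {"xyz": [-4.8,-39,0],"roll": 0,"grip": 50},
    {"xyz": [-4.8,-39,0],"roll": 0,"grip": 50},
    {"xyz": [-4.8,-39,0],"roll": 0,"grip": 50},
    {"xyz": [0,0,0],"roll": 0,"grip": 50},
  ],
)

```text
time_s: 35.27
position: [0.4995, -0.0081, 0.135]
tcp_rot: [[-1.0, 0.005, 0.001], [0.005, 1.0, -0.002], [-0.001, -0.002, -1.0]]
force: [0.7, 0.2, -0.3]
opening: 0.499
grasp_force: 0.0
```

Emit:
move_arm(
  increments=[
    {"xyz": [0,0,0],"roll": 0,"grip": 50},
    {"xyz": [0,0,0],"roll": 0,"grip": 50},
  ],
)

```text
time_s: 35.43
position: [0.4966, -0.0013, 0.135]
tcp_rot: [[-1.0, -0.0, -0.003], [-0.0, 1.0, 0.001], [0.003, 0.001, -1.0]]
force: [0.5, 0.7, 1.0]
opening: 0.501
grasp_force: 0.0
```

```bash
python3 - <<'E'
from h import *
st(); K,T,p,d=shot("wrist","w11")
for t in tops(K,T,d,.090,.108,(.45,.66,-.1,.06)): print(t)
E
```

```text
t 35.43 p [496.6  -1.3 135. ] R [[-1.0, -0.0, -0.003], [-0.0, 1.0, 0.001], [0.003, 0.001, -1.0]] F [0.5 0.7 1. ] op 0.501 g 0.0
(array([ 0.4965, -0.0009,  0.0993]), 492, array([314., 224.]))
```

Emit:
move_arm(
  increments=[
    {"xyz": [0.5,0,30],"roll": 0,"grip": 50},
    {"xyz": [0,0,30],"roll": 0,"grip": 50},
    {"xyz": [0,0,11],"roll": 0,"grip": 50},
    {"xyz": [0,0,0],"roll": 0,"grip": 0},
    {"xyz": [0,0,0],"roll": 0,"grip": 0},
  ],
)

```text
time_s: 35.9
position: [0.4964, 0.0001, 0.0644]
tcp_rot: [[-1.0, -0.004, -0.002], [-0.004, 1.0, 0.001], [0.002, 0.001, -1.0]]
force: [0.0, 0.1, -0.8]
opening: 0.42
grasp_force: 0.0
```

Emit:
move_arm(
  increments=[
    {"xyz": [0,0,0],"roll": 0,"grip": 0},
    {"xyz": [0,0,0],"roll": 0,"grip": 0},
    {"xyz": [0,0,0],"roll": 0,"grip": 0},
    {"xyz": [0,0,0],"roll": 0,"grip": 0},
    {"xyz": [0,0,0],"roll": 0,"grip": 0},
  ],
)

```text
time_s: 36.32
position: [0.498, -0.0014, 0.066]
tcp_rot: [[-1.0, -0.001, 0.002], [-0.001, 1.0, 0.0], [-0.002, 0.0, -1.0]]
force: [0.1, 3.2, 6.0]
opening: 0.174
grasp_force: 30.0
```

Emit:
move_arm(
  increments=[
    {"xyz": [0,0,0],"roll": 0,"grip": 0},
  ],
)

```text
time_s: 36.4
position: [0.498, -0.0014, 0.066]
tcp_rot: [[-1.0, -0.001, 0.002], [-0.001, 1.0, 0.0], [-0.002, 0.0, -1.0]]
force: [-0.3, 2.4, 5.7]
opening: 0.173
grasp_force: 30.0
```

Emit:
move_arm(
  increments=[
    {"xyz": [0,0,-20],"roll": 0,"grip": 0},
    {"xyz": [0,0,-40],"roll": 0,"grip": 0},
    {"xyz": [8.5,-36.4,0],"roll": 0,"grip": 0},
    {"xyz": [8.5,-36.4,0],"roll": 0,"grip": 0},
    {"xyz": [8.5,-36.4,0],"roll": 0,"grip": 0},
  ],
)

```text
time_s: 36.82
position: [0.4717, -0.1117, 0.1258]
tcp_rot: [[-1.0, -0.004, 0.001], [-0.004, 1.0, -0.001], [-0.001, -0.001, -1.0]]
force: [1.1, -0.6, -2.1]
opening: 0.172
grasp_force: 30.0
```

Emit:
move_arm(
  increments=[
    {"xyz": [8.5,-36.4,0],"roll": 0,"grip": 0},
    {"xyz": [8.5,-36.4,0],"roll": 0,"grip": 0},
    {"xyz": [8.5,-36.4,0],"roll": 0,"grip": 0},
    {"xyz": [0,0,0],"roll": 0,"grip": 0},
    {"xyz": [0,0,0],"roll": 0,"grip": 0},
  ],
)

```text
time_s: 37.23
position: [0.4459, -0.2224, 0.1249]
tcp_rot: [[-1.0, 0.003, 0.0], [0.003, 1.0, -0.0], [-0.0, -0.0, -1.0]]
force: [0.6, 0.9, -1.9]
opening: 0.175
grasp_force: 30.0
```

Emit:
move_arm(
  increments=[
    {"xyz": [0,0,0],"roll": 0,"grip": 0},
    {"xyz": [0,0,0],"roll": 0,"grip": 0},
  ],
)

```text
time_s: 37.4
position: [0.4459, -0.2187, 0.1247]
tcp_rot: [[-1.0, -0.002, -0.001], [-0.002, 1.0, 0.001], [0.001, 0.001, -1.0]]
force: [0.1, 0.0, -2.7]
opening: 0.175
grasp_force: 30.0
```

Emit:
move_arm(
  increments=[
    {"xyz": [0,0,28],"roll": 0,"grip": 0},
    {"xyz": [0,0,27.5],"roll": 0,"grip": 0},
    {"xyz": [0,0,0],"roll": 0,"grip": 0},
    {"xyz": [-14,1,0],"roll": 0,"grip": 0},
    {"xyz": [-14,1,0],"roll": 0,"grip": 0},
  ],
)

```text
time_s: 37.82
position: [0.474, -0.2162, 0.0696]
tcp_rot: [[-1.0, -0.002, -0.003], [-0.002, 1.0, 0.002], [0.003, 0.002, -1.0]]
force: [0.4, 0.4, -1.5]
opening: 0.175
grasp_force: 30.0
```

Emit:
move_arm(
  increments=[
    {"xyz": [-10,0.7,0],"roll": 0,"grip": 0},
    {"xyz": [-6,0.4,0],"roll": 0,"grip": 0},
    {"xyz": [-6,0.4,0],"roll": 0,"grip": 0},
    {"xyz": [0,0,0],"roll": 0,"grip": 0},
  ],
)

```text
time_s: 38.15
position: [0.4979, -0.2163, 0.0702]
tcp_rot: [[-1.0, -0.003, 0.002], [-0.003, 1.0, -0.001], [-0.002, -0.001, -1.0]]
force: [0.5, -0.7, -1.8]
opening: 0.17
grasp_force: 30.0
```

Emit:
move_arm(
  increments=[
    {"xyz": [-6,0.4,0],"roll": 0,"grip": 0},
    {"xyz": [-6,0.4,0],"roll": 0,"grip": 0},
    {"xyz": [0,0,0],"roll": 0,"grip": 0},
  ],
)

```text
time_s: 38.4
position: [0.5098, -0.2161, 0.0698]
tcp_rot: [[-1.0, -0.001, 0.002], [-0.001, 1.0, -0.001], [-0.002, -0.001, -1.0]]
force: [0.6, -0.0, -1.7]
opening: 0.172
grasp_force: 30.0
```

Emit:
move_arm(
  increments=[
    {"xyz": [-6,0.5,0],"roll": 0,"grip": 0},
    {"xyz": [-6,0.4,0],"roll": 0,"grip": 0},
    {"xyz": [0,0,0],"roll": 0,"grip": 0},
  ],
)

```text
time_s: 38.65
position: [0.5221, -0.2152, 0.0697]
tcp_rot: [[-1.0, -0.001, 0.002], [-0.001, 1.0, -0.001], [-0.002, -0.001, -1.0]]
force: [0.8, -0.3, -2.4]
opening: 0.176
grasp_force: 30.0
```

Emit:
move_arm(
  increments=[
    {"xyz": [-2,0.7,0],"roll": 0,"grip": 0},
    {"xyz": [-2,0.2,0],"roll": 0,"grip": 0},
    {"xyz": [-2,0.2,0],"roll": 0,"grip": 0},
    {"xyz": [0,0,0],"roll": 0,"grip": 0},
  ],
)

```text
time_s: 38.98
position: [0.5269, -0.2137, 0.0696]
tcp_rot: [[-1.0, -0.001, 0.0], [-0.001, 1.0, -0.0], [-0.0, -0.0, -1.0]]
force: [-0.6, 0.0, -3.0]
opening: 0.172
grasp_force: 30.0
```

Emit:
move_arm(
  increments=[
    {"xyz": [-2,0.1,0],"roll": 0,"grip": 0},
    {"xyz": [0,0,0],"roll": 0,"grip": 0},
  ],
)

```text
time_s: 39.15
position: [0.5288, -0.2136, 0.0696]
tcp_rot: [[-1.0, -0.001, 0.0], [-0.001, 1.0, -0.0], [-0.0, -0.0, -1.0]]
force: [0.1, -0.5, -2.6]
opening: 0.177
grasp_force: 30.0
```

Emit:
move_arm(
  increments=[
    {"xyz": [-1.5,0.1,0],"roll": 0,"grip": 0},
    {"xyz": [0,0,0],"roll": 0,"grip": 0},
  ],
)

```text
time_s: 39.32
position: [0.5303, -0.2135, 0.0696]
tcp_rot: [[-1.0, -0.001, 0.0], [-0.001, 1.0, -0.0], [-0.0, -0.0, -1.0]]
force: [0.1, 0.4, -2.8]
opening: 0.174
grasp_force: 30.0
```

Emit:
move_arm(
  increments=[
    {"xyz": [-1.5,0.1,0],"roll": 0,"grip": 0},
    {"xyz": [0,0,0],"roll": 0,"grip": 0},
  ],
)

```text
time_s: 39.48
position: [0.5318, -0.2134, 0.0696]
tcp_rot: [[-1.0, -0.001, 0.0], [-0.001, 1.0, -0.0], [-0.0, -0.0, -1.0]]
force: [0.8, 0.7, -1.9]
opening: 0.173
grasp_force: 30.0
```

Emit:
move_arm(
  increments=[
    {"xyz": [-1.5,0.1,0],"roll": 0,"grip": 0},
    {"xyz": [0,0,0],"roll": 0,"grip": 0},
  ],
)

```text
time_s: 39.65
position: [0.533, -0.2133, 0.0695]
tcp_rot: [[-1.0, -0.001, -0.0], [-0.001, 1.0, -0.0], [0.0, -0.0, -1.0]]
force: [-1.3, -0.3, -1.3]
opening: 0.172
grasp_force: 30.0
```

Emit:
move_arm(
  increments=[
    {"xyz": [-1,0.1,0],"roll": 0,"grip": 0},
    {"xyz": [0,0,0],"roll": 0,"grip": 0},
  ],
)

```text
time_s: 39.82
position: [0.5335, -0.2132, 0.0695]
tcp_rot: [[-1.0, -0.002, -0.001], [-0.002, 1.0, 0.0], [0.001, 0.0, -1.0]]
force: [-2.1, -1.1, -1.8]
opening: 0.173
grasp_force: 30.0
```

Emit:
move_arm(
  increments=[
    {"xyz": [-1,0.1,0],"roll": 0,"grip": 0},
    {"xyz": [0,0,0],"roll": 0,"grip": 0},
  ],
)

```text
time_s: 39.98
position: [0.5342, -0.2131, 0.0695]
tcp_rot: [[-1.0, -0.002, -0.002], [-0.002, 1.0, 0.0], [0.002, 0.0, -1.0]]
force: [-3.3, -1.8, -0.5]
opening: 0.175
grasp_force: 30.0
```

Emit:
move_arm(
  increments=[
    {"xyz": [-1,0,0],"roll": 0,"grip": 0},
    {"xyz": [0,0,0],"roll": 0,"grip": 0},
  ],
)

```text
time_s: 40.15
position: [0.5347, -0.213, 0.0694]
tcp_rot: [[-1.0, -0.002, -0.003], [-0.002, 1.0, 0.0], [0.003, 0.0, -1.0]]
force: [-5.1, -2.6, -0.5]
opening: 0.177
grasp_force: 30.0
```

Emit:
move_arm(
  increments=[
    {"xyz": [-1,0,0],"roll": 0,"grip": 0},
    {"xyz": [0,0,0],"roll": 0,"grip": 0},
  ],
)

```text
time_s: 40.32
position: [0.5353, -0.213, 0.0694]
tcp_rot: [[-1.0, -0.002, -0.004], [-0.002, 1.0, 0.001], [0.004, 0.001, -1.0]]
force: [-5.7, -2.6, 0.9]
opening: 0.174
grasp_force: 30.0
```

Emit:
move_arm(
  increments=[
    {"xyz": [5,-0.4,0],"roll": 0,"grip": 0},
    {"xyz": [10,-0.9,0],"roll": 0,"grip": 0},
    {"xyz": [15,-1,0],"roll": 0,"grip": 0},
    {"xyz": [20,-1.4,0],"roll": 0,"grip": 0},
    {"xyz": [20,-1.4,0],"roll": 0,"grip": 0},
  ],
)

```text
time_s: 40.73
position: [0.467, -0.2183, 0.0698]
tcp_rot: [[-1.0, -0.001, 0.002], [-0.001, 1.0, -0.001], [-0.002, -0.001, -1.0]]
force: [0.2, -0.2, -2.6]
opening: 0.172
grasp_force: 30.0
```

Emit:
move_arm(
  increments=[
    {"xyz": [20,-1.4,0],"roll": 0,"grip": 0},
    {"xyz": [4,0,0],"roll": 0,"grip": 0},
    {"xyz": [0,0,0],"roll": 0,"grip": 0},
    {"xyz": [0,0,0],"roll": 0,"grip": 0},
  ],
)

```text
time_s: 41.07
position: [0.4442, -0.2204, 0.0699]
tcp_rot: [[-1.0, -0.0, 0.003], [-0.0, 1.0, -0.001], [-0.003, -0.001, -1.0]]
force: [1.5, -0.3, -1.6]
opening: 0.173
grasp_force: 30.0
```

```bash
python3 wd.py
```

```text
t 41.07 p [ 444.2 -220.4   69.9] R [[-1.0, -0.0, 0.003], [-0.0, 1.0, -0.001], [-0.003, -0.001, -1.0]] F [ 1.5 -0.3 -1.6] op 0.173 g 29.99556095854132
200 [ 430. -221.   23.] [114 115 117 126 137 142 123  84  94 134 143 144 144 143 141 140 139 140
 140 141 142 142 140 130 118 115]
203 [ 433. -221.   23.] [115 118 132 142 144 145 143 138 138 142 140 136 132 130 130 132 135 138
 142 142 143 144 143 139 131 119]
206 [ 433. -221.   28.] [115 127 141 144 143 142 142 141 135 128 124 123 122 121 121 120 121 125
 132 141 145 136  94  85 123 130]
209 [ 433. -221.   37.] [122 137 144 143 142 144 139 129 123 122 122 123 122 121 121 121 120 121
 123 129 138 138 120 119 137 138]
212 [ 433. -221.   43.] [169 143 142 143 145 141 129 121 123 123 123 123 122 122 121 120 120 122
 122 122 127 139 143 143 142 142]
215 [ 433. -221.   48.] [168 143 144 145 142 134 122 121 122 123 123 123 123 122 120 120 120 121
 122 122 123 132 141 142 143 145]
218 [ 433. -221.   57.] [175 145 143 148 167 144 122 122 123 123 124 124 124 123 122 121 121 122
 123 123 122 128 142 144 145 143]
221 [ 434. -221.   60.] [179 143 
[... 157 characters left out ...]
0 142 142 140 139 139 138 141 144 144
 140 135 126 125 138 142 143 145]
227 [ 436. -221.   63.] [ 96 112 220 206 170 134 134 141 141 134 126 123 122 122 122 126 131 137
 144 145 137 135 194 216 183 100]
230 [ 436. -221.   68.] [ 24  48  92  69  55  59 102 134 126 121 121 121 122 122 123 124 124 125
 132 138 102  67  98 109  93  42]
reject_tray 0.78 rect [0.4522 0.2424] [0.116 0.064] 84.9 z [0.003 0.01 ]
accept_tray 0.7 rect [0.4514 0.3456] [0.025 0.028] 89.5 z [0.053 0.102]
accept_tray 0.64 rect [0.4327 0.3517] [0.079 0.206] 87.8 z [0.012 0.03 ]
empties_stack 0.76 rect [0.4341 0.4295] [0.201 0.07 ] 1.4 z [0.033 0.05 ]
empties_stack 0.45 rect [0.658  0.0687] [0.038 0.039] 27.9 z [0.022 0.033]
```

Spindle 4 is stopped and 22 mm wide: good. To slot x = -22.

Emit:
move_arm(
  increments=[
    {"xyz": [0,0,-30],"roll": 0,"grip": 0},
    {"xyz": [0,0,-30],"roll": 0,"grip": 0},
    {"xyz": [0,38,0],"roll": 0,"grip": 0},
    {"xyz": [0,38,0],"roll": 0,"grip": 0},
    {"xyz": [0,38,0],"roll": 0,"grip": 0},
  ],
)

```text
time_s: 41.73
position: [0.4437, -0.1051, 0.1302]
tcp_rot: [[-1.0, 0.001, 0.002], [0.001, 1.0, -0.001], [-0.002, -0.001, -1.0]]
force: [-0.1, 0.3, -2.0]
opening: 0.174
grasp_force: 30.0
```

Emit:
move_arm(
  increments=[
    {"xyz": [0,38,0],"roll": 0,"grip": 0},
    {"xyz": [0,38,0],"roll": 0,"grip": 0},
    {"xyz": [0,38,0],"roll": 0,"grip": 0},
    {"xyz": [0,38,0],"roll": 0,"grip": 0},
    {"xyz": [4.5,38,0],"roll": 0,"grip": 0},
  ],
)

```text
time_s: 42.15
position: [0.4395, 0.0863, 0.1298]
tcp_rot: [[-1.0, -0.001, 0.003], [-0.001, 1.0, -0.0], [-0.003, -0.0, -1.0]]
force: [0.9, 0.8, -2.2]
opening: 0.174
grasp_force: 30.0
```

Emit:
move_arm(
  increments=[
    {"xyz": [4.5,38,0],"roll": 0,"grip": 0},
    {"xyz": [4.5,38,0],"roll": 0,"grip": 0},
    {"xyz": [4.5,38,0],"roll": 0,"grip": 0},
    {"xyz": [4.5,38,0],"roll": 0,"grip": 0},
    {"xyz": [4.5,38,0],"roll": 0,"grip": 0},
  ],
)

```text
time_s: 42.57
position: [0.415, 0.2767, 0.1296]
tcp_rot: [[-1.0, -0.002, 0.0], [-0.002, 1.0, 0.0], [-0.0, 0.0, -1.0]]
force: [1.5, -0.5, -1.9]
opening: 0.175
grasp_force: 30.0
```

Emit:
move_arm(
  increments=[
    {"xyz": [4.5,38,0],"roll": 0,"grip": 0},
    {"xyz": [4.5,38.5,0],"roll": 0,"grip": 0},
    {"xyz": [0,0,0],"roll": 0,"grip": 0},
    {"xyz": [0,0,0],"roll": 0,"grip": 0},
    {"xyz": [0,0,0],"roll": 0,"grip": 0},
  ],
)

```text
time_s: 42.98
position: [0.4057, 0.3508, 0.1292]
tcp_rot: [[-1.0, -0.003, -0.001], [-0.003, 1.0, -0.001], [0.001, -0.001, -1.0]]
force: [-0.2, 0.7, -2.3]
opening: 0.175
grasp_force: 30.0
```

```bash
python3 - <<'E'
from h import *
st(); rim("wrist",.028,(.3,.56,.30,.386))
E
```

```text
t 42.98 p [405.7 350.8 129.2] R [[-1.0, -0.003, -0.001], [-0.003, 1.0, -0.001], [0.001, -0.001, -1.0]] F [-0.2  0.7 -2.3] op 0.175 g 29.996098403607903
[[0.33, 0.321, 0.386, 474.0], [0.34, 0.32, 0.386, 146.0], [0.35, 0.319, 0.386, 129.0], [0.36, 0.319, 0.386, 144.0], [0.37, 0.319, 0.386, 148.0], [0.38, 0.318, 0.386, 151.0], [0.39, 0.318, 0.386, 147.0], [0.4, 0.318, 0.386, 149.0], [0.41, 0.317, 0.386, 140.0], [0.42, 0.317, 0.385, 150.0], [0.43, 0.316, 0.385, 146.0], [0.44, 0.316, 0.385, 124.0], [0.45, 0.314, 0.385, 27.0]]
xmin 0.329 xmax 0.4456
mid line y=0.3506+-0.0283(x-.43)
```

Emit:
move_arm(
  increments=[
    {"xyz": [-1,0.5,25],"roll": 0,"grip": 0},
    {"xyz": [0,0,25],"roll": 0,"grip": 0},
    {"xyz": [0,0,11],"roll": 0,"grip": 0},
    {"xyz": [0,0,0],"roll": 0,"grip": 0},
    {"xyz": [0,0,1],"roll": 0,"grip": 0},
  ],
)

```text
time_s: 43.45
position: [0.4076, 0.3503, 0.0675]
tcp_rot: [[-1.0, 0.0, -0.001], [0.0, 1.0, -0.001], [0.001, -0.001, -1.0]]
force: [0.2, 0.4, -1.4]
opening: 0.176
grasp_force: 30.0
```

Emit:
move_arm(
  increments=[
    {"xyz": [0,0,0],"roll": 0,"grip": 0},
    {"xyz": [0,0,1.5],"roll": 0,"grip": 0},
    {"xyz": [0,0,0],"roll": 0,"grip": 0},
    {"xyz": [0,0,0.5],"roll": 0,"grip": 0},
    {"xyz": [0,0,0],"roll": 0,"grip": 0},
  ],
)

```text
time_s: 43.87
position: [0.4075, 0.3514, 0.0659]
tcp_rot: [[-1.0, -0.001, 0.001], [-0.001, 1.0, 0.0], [-0.001, 0.0, -1.0]]
force: [0.3, 0.6, -1.4]
opening: 0.172
grasp_force: 30.0
```

Emit:
move_arm(
  increments=[
    {"xyz": [0,0,0],"roll": 0,"grip": 45},
    {"xyz": [0,0,0],"roll": 0,"grip": 45},
    {"xyz": [0,0,0],"roll": 0,"grip": 45},
    {"xyz": [0,0,0],"roll": 0,"grip": 45},
    {"xyz": [0,0,-20],"roll": 0,"grip": 45},
  ],
)

```text
time_s: 44.28
position: [0.4054, 0.3501, 0.0832]
tcp_rot: [[-1.0, -0.001, -0.006], [-0.001, 1.0, -0.003], [0.006, -0.003, -1.0]]
force: [0.1, -0.0, 0.0]
opening: 0.426
grasp_force: 0.0
```

Emit:
move_arm(
  increments=[
    {"xyz": [0,0,-35],"roll": 0,"grip": 50},
    {"xyz": [0,0,-35],"roll": 0,"grip": 100},
    {"xyz": [0,0,-20],"roll": 0,"grip": 100},
    {"xyz": [0,0,0],"roll": 0,"grip": 100},
    {"xyz": [0,0,0],"roll": 0,"grip": 100},
  ],
)

```text
time_s: 44.7
position: [0.4081, 0.3517, 0.1769]
tcp_rot: [[-1.0, -0.001, 0.003], [-0.001, 1.0, 0.002], [-0.003, 0.002, -1.0]]
force: [-0.0, -1.0, -0.4]
opening: 0.718
grasp_force: 0.0
```

```bash
python3 - <<'E'
from h import *
st(); K,T,p,d=shot("wrist","w12"); 
for t in tops(K,T,d,.085,.11,(.36,.55,.28,.4)): print(t)
K,T,p,d=shot("top","t12"); P=cloud(K,T,d)
m=(d>0)&(P[...,2]>.007)&(P[...,2]<.034)&(P[...,0]>.44)&(P[...,0]<.69)&(P[...,1]>-.11)&(P[...,1]<.055)
n,L,s,c=cv2.connectedComponentsWithStats(m.astype(np.uint8)); i=1+np.argmax(s[1:,4]); q=P[L==i][:,:2].astype(np.float32)
print("delivery",cv2.minAreaRect(q))
E
```

```text
t 44.7 p [408.1 351.7 176.9] R [[-1.0, -0.001, 0.003], [-0.001, 1.0, 0.002], [-0.003, 0.002, -1.0]] F [-0.  -1.  -0.4] op 0.718 g 0.0
(array([0.4054, 0.3513, 0.0986]), 367, array([313., 203.]))
(array([0.4458, 0.3494, 0.092 ]), 100, array([311., 247.]))
(array([0.4938, 0.3472, 0.0957]), 266, array([308., 300.]))
delivery ((0.5594823956489563, -0.020396336913108826), (0.07042710483074188, 0.20167438685894012), 70.57284545898438)
```

All three good spindles stand in the accept tray. Now to the delivery tray: centre (0.559, -0.022), yaw -19.5°.

Emit:
move_arm(
  increments=[
    {"xyz": [-15.1,-37.3,0],"roll": 0,"grip": 100},
    {"xyz": [-15.1,-37.3,0],"roll": 0,"grip": 100},
    {"xyz": [-15.1,-37.3,0],"roll": 0,"grip": 100},
    {"xyz": [-15.1,-37.3,0],"roll": 0,"grip": 100},
    {"xyz": [-15.1,-37.3,0],"roll": 0,"grip": 100},
  ],
)

```text
time_s: 45.22
position: [0.4822, 0.1631, 0.1737]
tcp_rot: [[-1.0, -0.002, -0.004], [-0.002, 1.0, -0.0], [0.004, -0.0, -1.0]]
force: [0.9, -0.1, -1.1]
opening: 0.997
grasp_force: 0.0
```

Emit:
move_arm(
  increments=[
    {"xyz": [-15.1,-37.3,0],"roll": 0,"grip": 100},
    {"xyz": [-15.1,-37.3,0],"roll": 0,"grip": 100},
    {"xyz": [-15.1,-37.3,0],"roll": 0,"grip": 100},
    {"xyz": [-15.1,-37.3,0],"roll": 0,"grip": 100},
    {"xyz": [-15.1,-37.3,0],"roll": 0,"grip": 100},
  ],
)

```text
time_s: 45.63
position: [0.5579, -0.0233, 0.1735]
tcp_rot: [[-1.0, -0.001, -0.004], [-0.001, 1.0, 0.001], [0.004, 0.001, -1.0]]
force: [0.8, -0.2, -1.0]
opening: 0.999
grasp_force: 0.0
```

Emit:
move_arm(
  increments=[
    {"xyz": [0,0,30],"roll": 0.115,"grip": 100},
    {"xyz": [0,0,30],"roll": 0.115,"grip": 100},
    {"xyz": [0,0,20],"roll": 0.11,"grip": 100},
    {"xyz": [0,0,0],"roll": 0,"grip": 100},
    {"xyz": [0,0,0],"roll": 0,"grip": 100},
  ],
)

```text
time_s: 46.05
position: [0.5569, -0.0212, 0.0932]
tcp_rot: [[-0.944, 0.33, -0.006], [0.33, 0.944, 0.001], [0.006, -0.001, -1.0]]
force: [0.8, -0.7, 0.2]
opening: 1.001
grasp_force: 0.0
```

```bash
python3 - <<'E'
from h import *
st(); K,T,p,d=shot("wrist","w13"); P=cloud(K,T,d)
o=ortho(K,T,p,.028,.44,.68,-.12,.09,.0005)
m=(d>0)&(P[...,2]>.024)&(P[...,2]<.032)&(P[...,0]>.44)&(P[...,0]<.69)&(P[...,1]>-.11)&(P[...,1]<.055)
q=P[m][:,:2]; a=np.deg2rad(-19.5); u=np.array([np.cos(a),np.sin(a)]); v=np.array([-u[1],u[0]]); r=q-[.559,-.022]
s,t=r@u*1000,r@v*1000
for k in range(-110,111,10):
    b=t[abs(s-k)<5]
    if len(b)>8: print(k,len(b),np.percentile(b,[2,98]).round(1))
print("s",np.percentile(s,[1,99]).round(1))
E
```

```text
t 46.05 p [556.9 -21.2  93.2] R [[-0.944, 0.33, -0.006], [0.33, 0.944, 0.001], [0.006, -0.001, -1.0]] F [ 0.8 -0.7  0.2] op 1.001 g 0.0
-100 734 [-31.5  34.6]
-90 207 [-32.   35.9]
-80 206 [-32.4  35.6]
-70 194 [-31.9  36. ]
-60 193 [-32.2  35.8]
-50 179 [-31.9  36.1]
-40 183 [-32.2  35.9]
-30 174 [-32.3  36.3]
-20 161 [-31.9  36. ]
-10 171 [-32.1  36.3]
0 153 [-31.6  36.2]
10 152 [-32.   36.3]
20 156 [-32.2  36.1]
30 60 [-31.6  36.6]
60 130 [-31.8  36.2]
70 135 [-31.4  36.3]
80 108 [-29.9  34.3]
90 9 [-24.8 -22.5]
s [-101.1   82.3]
```

Emit:
move_arm(
  increments=[
    {"xyz": [0,1.3,30],"roll": 0,"grip": 100},
    {"xyz": [0,0,30],"roll": 0,"grip": 100},
    {"xyz": [0,0,16],"roll": 0,"grip": 100},
    {"xyz": [0,0,0],"roll": 0,"grip": 100},
    {"xyz": [0,0,0],"roll": 0,"grip": 100},
  ],
)

```text
time_s: 46.52
position: [0.5597, -0.0201, 0.0202]
tcp_rot: [[-0.944, 0.331, 0.001], [0.331, 0.944, -0.0], [-0.001, 0.0, -1.0]]
force: [0.4, -0.8, 1.3]
opening: 1.0
grasp_force: 0.0
```

Emit:
move_arm(
  increments=[
    {"xyz": [0,0,0],"roll": 0,"grip": 100},
    {"xyz": [0,0,0],"roll": 0,"grip": 100},
  ],
)

```text
time_s: 46.68
position: [0.5608, -0.0205, 0.0215]
tcp_rot: [[-0.943, 0.332, 0.004], [0.332, 0.943, -0.001], [-0.004, 0.0, -1.0]]
force: [0.2, 0.9, -0.2]
opening: 0.997
grasp_force: 0.0
```

Emit:
move_arm(
  increments=[
    {"xyz": [0,0,8],"roll": 0,"grip": 100},
    {"xyz": [0,0,5.5],"roll": 0,"grip": 100},
    {"xyz": [0,0,0],"roll": 0,"grip": 100},
    {"xyz": [0,0,0],"roll": 0,"grip": 50},
    {"xyz": [0,0,0],"roll": 0,"grip": 50},
  ],
)

```text
time_s: 47.1
position: [0.5592, -0.0203, 0.006]
tcp_rot: [[-0.943, 0.332, -0.0], [0.332, 0.943, 0.0], [0.0, -0.0, -1.0]]
force: [0.6, -0.3, -0.1]
opening: 0.922
grasp_force: 0.0
```

Emit:
move_arm(
  increments=[
    {"xyz": [0,0,0],"roll": 0,"grip": 0},
    {"xyz": [0,0,0],"roll": 0,"grip": 0},
    {"xyz": [0,0,0],"roll": 0,"grip": 0},
    {"xyz": [0,0,0],"roll": 0,"grip": 0},
    {"xyz": [0,0,0],"roll": 0,"grip": 0},
  ],
)

```text
time_s: 47.52
position: [0.5593, -0.0203, 0.0061]
tcp_rot: [[-0.943, 0.332, 0.0], [0.332, 0.943, -0.0], [-0.0, 0.0, -1.0]]
force: [0.9, 1.5, 1.2]
opening: 0.758
grasp_force: 30.0
```

```bash
python3 - <<'E'
from h import *
st(); K,T,p,d=shot("top","t14"); P=cloud(K,T,d)
m=(d>0)&(P[...,2]>.040)&(P[...,2]<.058)&(P[...,0]>.28)&(P[...,0]<.6)&(P[...,1]>.36)&(P[...,1]<.52)
n,L,s,c=cv2.connectedComponentsWithStats(m.astype(np.uint8),connectivity=8); i=1+np.argmax(s[1:,4]); q=P[m][:,:2].astype(np.float32)
print("stack rim",cv2.minAreaRect(q),len(q))
cv2.imwrite("pics/t14c.png",cv2.resize(p[160:300,130:300],None,fx=4,fy=4,interpolation=cv2.INTER_CUBIC)[:,:,::-1])
E
```

```text
t 47.52 p [559.3 -20.3   6.1] R [[-0.943, 0.332, 0.0], [0.332, 0.943, -0.0], [-0.0, 0.0, -1.0]] F [0.9 1.5 1.2] op 0.758 g 29.999519758857787
stack rim ((0.43397054076194763, 0.4294905662536621), (0.20078103244304657, 0.07081890106201172), 1.6973397731781006) 339
```

View pics/t14c.png

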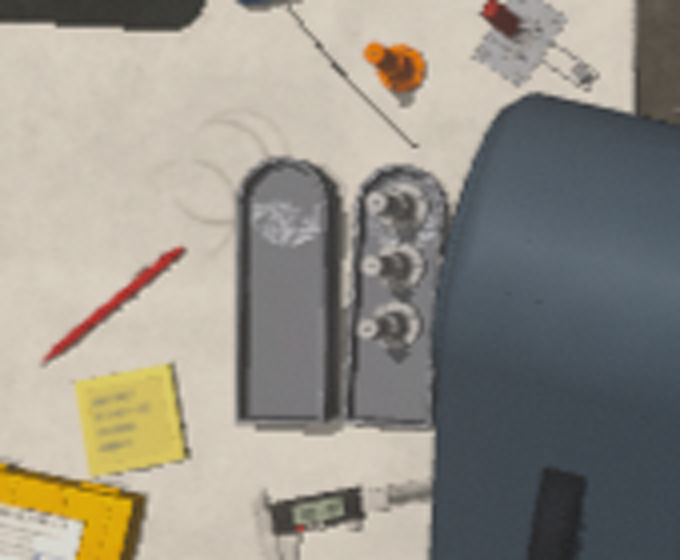

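The crop shows the stack (left, centre ≈ (288,295)) with its round end up, beside the accept tray holding three upright spindles. Lift the delivery tray, turn it, and bring it beside the stack for a last look.

Emit:
move_arm(
  increments=[
    {"xyz": [0,0,-15],"roll": 0,"grip": 0},
    {"xyz": [0,0,-35],"roll": 0,"grip": 0},
    {"xyz": [0,0,-40],"roll": 0,"grip": 0},
    {"xyz": [0,0,-40],"roll": 0,"grip": 0},
    {"xyz": [0,0,-40],"roll": 0,"grip": 0},
  ],
)

```text
time_s: 47.98
position: [0.5583, -0.0201, 0.1773]
tcp_rot: [[-0.943, 0.332, -0.002], [0.332, 0.943, 0.0], [0.002, -0.0, -1.0]]
force: [0.8, -1.3, -1.3]
opening: 0.752
grasp_force: 30.0
```

Emit:
move_arm(
  increments=[
    {"xyz": [0,0,0],"roll": -0.092,"grip": 0},
    {"xyz": [0,0,0],"roll": -0.092,"grip": 0},
    {"xyz": [0,0,0],"roll": -0.092,"grip": 0},
    {"xyz": [0,0,0],"roll": -0.092,"grip": 0},
    {"xyz": [0,0,0],"roll": 0,"grip": 0},
  ],
)

```text
time_s: 48.4
position: [0.5587, -0.0202, 0.1759]
tcp_rot: [[-1.0, -0.031, -0.001], [-0.031, 1.0, 0.0], [0.001, 0.0, -1.0]]
force: [0.6, -0.5, -1.6]
opening: 0.758
grasp_force: 30.0
```

Emit:
move_arm(
  increments=[
    {"xyz": [3.8,37.5,0],"roll": 0,"grip": 0},
    {"xyz": [3.8,37.5,0],"roll": 0,"grip": 0},
    {"xyz": [3.8,37.5,0],"roll": 0,"grip": 0},
    {"xyz": [3.8,37.5,0],"roll": 0,"grip": 0},
    {"xyz": [3.8,37.5,0],"roll": 0,"grip": 0},
  ],
)

```text
time_s: 48.82
position: [0.5339, 0.168, 0.1757]
tcp_rot: [[-1.0, -0.026, -0.001], [-0.026, 1.0, -0.0], [0.001, -0.0, -1.0]]
force: [-0.7, -0.4, -1.3]
opening: 0.754
grasp_force: 30.0
```

Emit:
move_arm(
  increments=[
    {"xyz": [3.8,37.5,0],"roll": 0,"grip": 0},
    {"xyz": [3.8,37.5,0],"roll": 0,"grip": 0},
    {"xyz": [3.8,37.5,0],"roll": 0,"grip": 0},
    {"xyz": [0,0,0],"roll": 0,"grip": 0},
    {"xyz": [0,0,0],"roll": 0,"grip": 0},
  ],
)

```text
time_s: 49.23
position: [0.519, 0.2806, 0.1756]
tcp_rot: [[-1.0, -0.032, -0.001], [-0.032, 1.0, -0.001], [0.001, -0.0, -1.0]]
force: [-0.2, -0.8, -1.2]
opening: 0.759
grasp_force: 30.0
```

Emit:
move_arm(
  increments=[
    {"xyz": [0,0,0],"roll": 0,"grip": 0},
    {"xyz": [0,0,0],"roll": 0,"grip": 0},
    {"xyz": [0,0,0],"roll": 0,"grip": 0},
  ],
)

```text
time_s: 49.48
position: [0.5203, 0.2772, 0.1759]
tcp_rot: [[-1.0, -0.027, -0.001], [-0.027, 1.0, -0.0], [0.001, -0.0, -1.0]]
force: [-0.3, -0.2, -0.9]
opening: 0.753
grasp_force: 30.0
```

```bash
cat > sf.py <<'E'
from h import *
s0=st(); K,T,p,d=shot("wrist","w15"); P=cloud(K,T,d); np.savez("w15.npz",K=K,T=T,p=p,d=d)
m=(d>0)&(P[...,2]>.044)&(P[...,2]<.054)&(P[...,0]>.30)&(P[...,0]<.58)&(P[...,1]>.37)&(P[...,1]<.50)
q=P[m][:,:2]; yaw=1.7
a=np.deg2rad(yaw); u=np.array([np.cos(a),np.sin(a)]); v=np.array([-u[1],u[0]]); r=q-[.434,.4295]
s,t=r@u*1000,r@v*1000
for k in range(-110,111,10):
    b=t[abs(s-k)<5]
    if len(b)>8: print(k,len(b),np.percentile(b,[2,98]).round(1))
print("s",np.percentile(s,[1,99]).round(1),len(s))
# held tray's own rim in tool coordinates
R=np.array(s0["tcp_rot"]); c=(P-np.array(s0["position"]))@R
m=(d>0)&(abs(c[...,2])<.06)&(abs(c[...,1])<.06)&(abs(c[...,0])<.12); h=c[m]*1000
for k in range(-20,111,10):
    b=h[abs(h[:,0]-k)<4]
    if len(b)>8: print("held",k,len(b),"y",np.percentile(b[:,1],[2,98]).round(1),"z",np.percentile(b[:,2],[2,50]).round(1))
print("held xmax",np.percentile(h[:,0],99).round(1))
E
python3 sf.py
```

```text
t 49.48 p [520.3 277.2 175.9] R [[-1.0, -0.027, -0.001], [-0.027, 1.0, -0.0], [0.001, -0.0, -1.0]] F [-0.3 -0.2 -0.9] op 0.753 g 29.999499558471143
-80 123 [-31.7  36.2]
-70 193 [-31.7  36.2]
-60 193 [-31.7  36.5]
-50 184 [-32.  36.]
-40 187 [-31.9  36.1]
-30 181 [-32.3  36. ]
-20 171 [-32.1  35.8]
-10 163 [-32.3  35.8]
0 166 [-32.6  35.6]
10 165 [-32.4  35.5]
20 148 [-32.9  35.2]
30 152 [-32.7  35.7]
40 152 [-33.3  35.4]
50 143 [-33.1  35.2]
60 144 [-33.2  35.2]
70 136 [-32.9  34.4]
80 141 [-31.2  32.9]
90 175 [-25.8  27.2]
100 162 [-15.5  16. ]
s [-79.6  99.1] 3079
held -20 1157 y [-33.4  33.4] z [-22.8  -4.7]
held -10 519 y [-37.8  35.3] z [-55.2 -40.9]
held 0 2025 y [-37.8  37.8] z [-58.7  -5.4]
held 10 2846 y [-41.   41.1] z [-58.3  -4.9]
held 20 2158 y [-33.1  32.7] z [-22.7  -4.5]
held 30 2255 y [-33.   32.8] z [-22.8  -4.4]
held 40 2350 y [-32.9  32.7] z [-22.6  -4.5]
held 50 2482 y [-33.   32.6] z [-22.8  -4.5]
held 60 2532 y [-33.1  32.7] z [-22.6  -4.4]
held 70 2709 y [-33.1  32.6] z [-22.7  -4.5]
held 80 2855 y [-33.1  32.6] z [-22.7  -4.5]
held 90 3009 y [-33.   32.7] z [-22.7  -4.4]
held 100 3581 y [-32.   31.8] z [-23.2 -21.1]
held xmax 100.6
```

Emit:
move_arm(
  increments=[
    {"xyz": [30,0,0],"roll": 0.002,"grip": 0},
    {"xyz": [30,0,0],"roll": 0.002,"grip": 0},
    {"xyz": [10,0,0],"roll": 0.002,"grip": 0},
    {"xyz": [0,0,0],"roll": 0.002,"grip": 0},
    {"xyz": [0,0,0],"roll": 0,"grip": 0},
  ],
)

```text
time_s: 49.95
position: [0.4511, 0.2764, 0.1765]
tcp_rot: [[-1.0, -0.02, 0.002], [-0.02, 1.0, 0.0], [-0.002, 0.0, -1.0]]
force: [0.7, -0.6, -1.8]
opening: 0.754
grasp_force: 30.0
```

Emit:
move_arm(
  increments=[
    {"xyz": [0,0,0],"roll": 0,"grip": 0},
    {"xyz": [0,0,0],"roll": 0,"grip": 0},
  ],
)

```text
time_s: 50.12
position: [0.4523, 0.2768, 0.1764]
tcp_rot: [[-1.0, -0.02, 0.002], [-0.02, 1.0, 0.001], [-0.002, 0.001, -1.0]]
force: [0.5, -0.2, -1.7]
opening: 0.759
grasp_force: 30.0
```

```bash
python3 sf.py; python3 - <<'E'
from h import *
from scipy.optimize import least_squares
def sd(q,c):  # signed distance to D outline (stadium on the + side, square on the - side)
    a=c[2]; r=(q-c[:2])@np.array([[np.cos(a),-np.sin(a)],[np.sin(a),np.cos(a)]])
    x,y=r[:,0],r[:,1]
    rd=np.hypot(x-.067,y)-.033
    bx=np.maximum(abs(y)-.033,-.1-x)
    return np.where(x>.067,rd,bx)
import sys
Q=[]
z=np.load("w15.npz"); K,T,d=[z[k] for k in "KTd"]; P=cloud(K,T,d)
m=(d>0)&(P[...,2]>.044)&(P[...,2]<.054)&(P[...,0]>.30)&(P[...,0]<.58)&(P[...,1]>.385)&(P[...,1]<.48)
q=P[m][:,:2]
f=least_squares(lambda c: sd(q,c)+.0015, [.434,.431,.02],loss="soft_l1",f_scale=.002)
e=sd(q,f.x)*1000; print("fit wall mid",f.x[:2].round(4),np.degrees(f.x[2]).round(2),np.percentile(e,[5,50,95]).round(1),"x range",q[:,0].min(),q[:,0].max())
E
```

```text
t 50.12 p [452.3 276.8 176.4] R [[-1.0, -0.02, 0.002], [-0.02, 1.0, 0.001], [-0.002, 0.001, -1.0]] F [ 0.5 -0.2 -1.7] op 0.759 g 29.99943644274026
-100 507 [-30.7  35.5]
-90 171 [-31.4  36.7]
-80 173 [-31.4  36.6]
-70 160 [-31.7  36.4]
-60 160 [-31.6  36.3]
-50 155 [-32.1  36.4]
-40 146 [-32.   35.8]
-30 145 [-32.1  35.9]
-20 149 [-32.3  35.9]
-10 142 [-32.2  36. ]
0 135 [-32.5  35.5]
10 139 [-32.8  35.4]
20 132 [-32.6  35.9]
30 133 [-32.9  35.1]
40 122 [-32.8  35.3]
50 59 [-33.1  35.2]
60 34 [-33.1 -30.6]
70 30 [-33.1 -30.3]
s [-100.9   66. ] 2692
held -20 1176 y [-33.4  33.3] z [-22.9  -4.7]
held -10 520 y [-37.8  34.7] z [-54.5 -40.7]
held 0 2034 y [-37.8  37.7] z [-58.7  -5.3]
held 10 2847 y [-41.  41.] z [-58.3  -4.9]
held 20 2145 y [-33.   32.8] z [-22.7  -4.5]
held 30 2261 y [-32.9  32.8] z [-22.8  -4.4]
held 40 2345 y [-33.   32.7] z [-22.8  -4.5]
held 50 2481 y [-33.   32.7] z [-22.7  -4.5]
held 60 2541 y [-32.9  32.7] z [-22.8  -4.4]
held 70 2712 y [-33.1  32.7] z [-22.6  -4.5]
held 80 2855 y [-33.   32.6] z [-22.7  -4.5]
held 90 2997 y [-33.1  32.6] z [-22.8  -4.5]
held 100 3597 y [-31.9  31.8] z [-23.3 -21.1]
held xmax 100.6
fit wall mid [0.4336 0.4305] 0.99 [-3.3 -1.4  1. ] x range 0.33242717300569313 0.5089868253618249
```

Emit:
move_arm(
  increments=[
    {"xyz": [3.9,38.5,0],"roll": 0,"grip": 0},
    {"xyz": [3.9,38.5,0],"roll": 0,"grip": 0},
    {"xyz": [3.9,38.5,0],"roll": 0,"grip": 0},
    {"xyz": [3.9,38.5,0],"roll": 0,"grip": 0},
    {"xyz": [0,0,0],"roll": 0,"grip": 0},
  ],
)

```text
time_s: 50.58
position: [0.4318, 0.4376, 0.1763]
tcp_rot: [[-1.0, -0.025, 0.003], [-0.025, 1.0, 0.006], [-0.004, 0.006, -1.0]]
force: [0.1, 0.0, -1.3]
opening: 0.755
grasp_force: 30.0
```

Emit:
move_arm(
  increments=[
    {"xyz": [0,0,0],"roll": 0,"grip": 0},
    {"xyz": [0,0,35],"roll": 0,"grip": 0},
    {"xyz": [0,0,35],"roll": 0,"grip": 0},
    {"xyz": [0,0,35],"roll": 0,"grip": 0},
    {"xyz": [0,0,5],"roll": 0,"grip": 0},
  ],
)

```text
time_s: 51.0
position: [0.4282, 0.4263, 0.0603]
tcp_rot: [[-1.0, -0.02, -0.01], [-0.02, 1.0, -0.007], [0.01, -0.007, -1.0]]
force: [-1.8, -1.6, -2.1]
opening: 0.757
grasp_force: 30.0
```

Emit:
move_arm(
  increments=[
    {"xyz": [0,0,0],"roll": 0,"grip": 0},
    {"xyz": [0,0,0],"roll": 0,"grip": 0},
    {"xyz": [0,0,0],"roll": 0,"grip": 0},
    {"xyz": [0,0,0],"roll": 0,"grip": 0},
  ],
)

```text
time_s: 51.33
position: [0.433, 0.4312, 0.0685]
tcp_rot: [[-1.0, -0.021, 0.004], [-0.021, 1.0, 0.003], [-0.004, 0.003, -1.0]]
force: [-0.2, -0.3, -1.3]
opening: 0.757
grasp_force: 30.0
```

Emit:
move_arm(
  increments=[
    {"xyz": [0,0,0],"roll": 0,"grip": 0},
    {"xyz": [0,0,0],"roll": 0,"grip": 0},
    {"xyz": [0,0,2],"roll": 0.002,"grip": 0},
    {"xyz": [0,0,2],"roll": 0,"grip": 0},
    {"xyz": [0,0,0],"roll": 0,"grip": 0},
  ],
)

```text
time_s: 51.75
position: [0.431, 0.4302, 0.0618]
tcp_rot: [[-1.0, -0.019, -0.001], [-0.019, 1.0, -0.0], [0.001, -0.0, -1.0]]
force: [0.4, -0.6, -0.7]
opening: 0.75
grasp_force: 30.0
```

Emit:
move_arm(
  increments=[
    {"xyz": [0,0,2],"roll": 0,"grip": 0},
    {"xyz": [0,0,2],"roll": 0,"grip": 0},
    {"xyz": [0,0,0],"roll": 0,"grip": 0},
    {"xyz": [0,0,0],"roll": 0,"grip": 0},
  ],
)

```text
time_s: 52.08
position: [0.4311, 0.4303, 0.0577]
tcp_rot: [[-1.0, -0.019, -0.0], [-0.019, 1.0, -0.0], [0.001, -0.0, -1.0]]
force: [0.6, 0.3, -1.2]
opening: 0.758
grasp_force: 30.0
```

Emit:
move_arm(
  increments=[
    {"xyz": [0,0,2],"roll": 0,"grip": 0},
    {"xyz": [0,0,2],"roll": 0,"grip": 0},
    {"xyz": [0,0,0],"roll": 0,"grip": 0},
    {"xyz": [0,0,0],"roll": 0,"grip": 0},
  ],
)

```text
time_s: 52.42
position: [0.4311, 0.4303, 0.0538]
tcp_rot: [[-1.0, -0.019, -0.0], [-0.019, 1.0, -0.0], [0.0, -0.0, -1.0]]
force: [-0.1, 0.4, -2.0]
opening: 0.754
grasp_force: 30.0
```

Emit:
move_arm(
  increments=[
    {"xyz": [-2.2,0.4,-1.5],"roll": 0,"grip": 0},
    {"xyz": [0,0,0],"roll": 0,"grip": 0},
    {"xyz": [0,0,1.5],"roll": 0,"grip": 0},
    {"xyz": [0,0,1.5],"roll": 0,"grip": 0},
    {"xyz": [0,0,0],"roll": 0,"grip": 0},
  ],
)

```text
time_s: 52.83
position: [0.4332, 0.4306, 0.0522]
tcp_rot: [[-1.0, -0.019, -0.001], [-0.019, 1.0, -0.0], [0.001, -0.0, -1.0]]
force: [-0.3, 0.3, -1.1]
opening: 0.756
grasp_force: 30.0
```

Emit:
move_arm(
  increments=[
    {"xyz": [0,0,1.5],"roll": 0,"grip": 0},
    {"xyz": [0,0,0],"roll": 0,"grip": 0},
    {"xyz": [0,0,0],"roll": 0,"grip": 0},
  ],
)

```text
time_s: 53.08
position: [0.4333, 0.4308, 0.0509]
tcp_rot: [[-1.0, -0.019, -0.0], [-0.019, 1.0, -0.0], [0.0, -0.0, -1.0]]
force: [0.1, -0.2, -2.5]
opening: 0.756
grasp_force: 30.0
```

Emit:
move_arm(
  increments=[
    {"xyz": [0,0,1.5],"roll": 0,"grip": 0},
    {"xyz": [0,0,0],"roll": 0,"grip": 0},
    {"xyz": [0,0,0],"roll": 0,"grip": 0},
  ],
)

```text
time_s: 53.33
position: [0.4335, 0.4308, 0.0495]
tcp_rot: [[-1.0, -0.019, 0.0], [-0.019, 1.0, 0.0], [-0.0, 0.0, -1.0]]
force: [-0.6, 0.0, -0.6]
opening: 0.759
grasp_force: 30.0
```

Emit:
move_arm(
  increments=[
    {"xyz": [0,0,1],"roll": 0,"grip": 0},
    {"xyz": [0,0,0],"roll": 0,"grip": 0},
    {"xyz": [0,0,0],"roll": 0,"grip": 0},
  ],
)

```text
time_s: 53.58
position: [0.4335, 0.4309, 0.0492]
tcp_rot: [[-1.0, -0.019, 0.0], [-0.019, 1.0, 0.0], [-0.0, 0.0, -1.0]]
force: [-1.1, -0.8, 4.3]
opening: 0.756
grasp_force: 33.2
```

Emit:
move_arm(
  increments=[
    {"xyz": [0,0,1],"roll": 0,"grip": 0},
    {"xyz": [0,0,0],"roll": 0,"grip": 0},
    {"xyz": [0,0,0],"roll": 0,"grip": 0},
  ],
)

```text
time_s: 53.83
position: [0.4336, 0.4314, 0.0488]
tcp_rot: [[-1.0, -0.019, 0.001], [-0.019, 1.0, 0.001], [-0.001, 0.001, -1.0]]
force: [-1.9, -0.5, 8.0]
opening: 0.756
grasp_force: 35.1
```

Emit:
move_arm(
  increments=[
    {"xyz": [0,0,0.7],"roll": 0,"grip": 0},
    {"xyz": [0,0,0],"roll": 0,"grip": 0},
    {"xyz": [0,0,0],"roll": 0,"grip": 0},
  ],
)

```text
time_s: 54.08
position: [0.4337, 0.4314, 0.0487]
tcp_rot: [[-1.0, -0.019, 0.001], [-0.019, 1.0, 0.001], [-0.001, 0.001, -1.0]]
force: [-3.2, -1.9, 11.3]
opening: 0.758
grasp_force: 36.3
```

Emit:
move_arm(
  increments=[
    {"xyz": [0,0,-1.5],"roll": 0,"grip": 100},
    {"xyz": [0,0,0],"roll": 0,"grip": 100},
    {"xyz": [0,0,0],"roll": 0,"grip": 100},
    {"xyz": [0,0,0],"roll": 0,"grip": 100},
    {"xyz": [0,0,0],"roll": 0,"grip": 100},
  ],
)

```text
time_s: 54.5
position: [0.4333, 0.4307, 0.0479]
tcp_rot: [[-1.0, -0.019, -0.0], [-0.019, 1.0, -0.0], [0.0, -0.0, -1.0]]
force: [0.7, 0.3, 0.6]
opening: 0.981
grasp_force: 0.0
```

Emit:
move_arm(
  increments=[
    {"xyz": [0,0,-10],"roll": 0,"grip": 100},
    {"xyz": [0,0,-30],"roll": 0,"grip": 100},
    {"xyz": [0,0,-40],"roll": 0,"grip": 100},
    {"xyz": [0,0,-40],"roll": 0,"grip": 100},
    {"xyz": [0,0,0],"roll": 0,"grip": 100},
  ],
)

```text
time_s: 54.92
position: [0.4379, 0.4341, 0.1771]
tcp_rot: [[-1.0, -0.02, 0.013], [-0.019, 1.0, 0.009], [-0.014, 0.009, -1.0]]
force: [0.8, 1.7, 0.4]
opening: 1.001
grasp_force: 0.0
```

Emit:
move_arm(
  increments=[
    {"xyz": [-30,0,-20],"roll": 0,"grip": 100},
    {"xyz": [-30,0,0],"roll": 0,"grip": 100},
    {"xyz": [0,0,0],"roll": 0,"grip": 100},
    {"xyz": [0,0,0],"roll": 0,"grip": 100},
    {"xyz": [0,0,0],"roll": 0,"grip": 100},
  ],
)

```text
time_s: 55.33
position: [0.4926, 0.4315, 0.1879]
tcp_rot: [[-1.0, -0.019, -0.002], [-0.019, 1.0, -0.001], [0.002, -0.001, -1.0]]
force: [-0.2, 0.9, 0.1]
opening: 0.999
grasp_force: 0.0
```

```bash
python3 - <<'E'
from h import *
s0=st(); K,T,p,d=shot("wrist","w16"); P=cloud(K,T,d); 
def zz(m): q=P[m&(d>0)]; return len(q),np.median(q[:,2]).round(4) if len(q) else None
X,Y,Z=P[...,0],P[...,1],P[...,2]
for x0 in range(320,541,20):
    m=(abs(X-x0/1000)<.01)&(abs(Y-.431)<.045)
    for side in(-1,1):
        mm=m&(abs(Y-.431-side*.0315-.0175*(X-.434))<.0025)&(Z>.03); print(x0,side,zz(mm),end=" ")
    print("floor",zz(m&(abs(Y-.431)<.02)))
print("table",zz((abs(Y-.52)<.02)&(abs(X-.42)<.05)), "accept floor",zz((abs(X-.36)<.015)&(abs(Y-.352)<.015)))
for t in tops(K,T,d,.088,.11,(.36,.55,.28,.385)): print(t)
for t in tops(K,T,d,.08,.10,(.40,.5,.17,.26)): print("rej",t)
E
```

```text
t 55.33 p [492.6 431.5 187.9] R [[-1.0, -0.019, -0.002], [-0.019, 1.0, -0.001], [0.002, -0.001, -1.0]] F [-0.2  0.9  0.1] op 0.999 g 0.0
320 -1 (0, None) 320 1 (0, None) floor (0, None)
340 -1 (194, np.float64(0.0691)) 340 1 (173, np.float64(0.0698)) floor (1464, np.float64(0.0533))
360 -1 (214, np.float64(0.0688)) 360 1 (194, np.float64(0.0698)) floor (1150, np.float64(0.0523))
380 -1 (205, np.float64(0.0687)) 380 1 (187, np.float64(0.0699)) floor (1078, np.float64(0.0524))
400 -1 (194, np.float64(0.0689)) 400 1 (185, np.float64(0.0698)) floor (1019, np.float64(0.0523))
420 -1 (179, np.float64(0.0695)) 420 1 (177, np.float64(0.0698)) floor (974, np.float64(0.0524))
440 -1 (176, np.float64(0.0692)) 440 1 (166, np.float64(0.0699)) floor (938, np.float64(0.0524))
460 -1 (2817, np.float64(0.2994)) 460 1 (2206, np.float64(0.2927)) floor (21305, np.float64(0.2974))
480 -1 (195, np.float64(0.0698)) 480 1 (562, np.float64(0.3006)) floor (891, np.float64(0.0525))
500 -1 (152, np.float64(0.0696)) 500 1 (141, np.float64(0.0699)) floor (808, np.float64(0.0524))
520 -1 (28, np.float64(0.0703)) 520 1 (12, np.float64(0.07)) floor (950, np.float64(0.0528))
540 -1 (0, None) 540 1 (0, None) floor (196, np.float64(0.0693))
table (7015, np.float64(0.0089)) accept floor (977, np.float64(0.0103))
(array([0.4073, 0.3528, 0.0989]), 432, array([213.,  94.]))
(array([0.4522, 0.3509, 0.0988]), 382, array([214., 153.]))
(array([0.4978, 0.3486, 0.0986]), 357, array([214., 208.]))
```

View pics/w16.png

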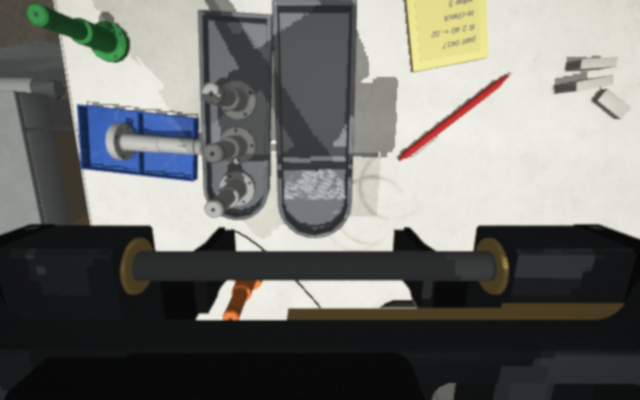

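The picture shows the third tray home on the stack (rim 70 mm up all round) and three spindles upright in the accept tray, but the reject spindle (flange ≈ (120,140), tip ≈ (205,148)) is lying across the blue tray: a carried spindle must have clipped it. I measure it to mend this.

```bash
python3 - <<'E'
from h import *
K,T,p,d=shot("wrist","w17"); P=cloud(K,T,d); X,Y,Z=P[...,0],P[...,1],P[...,2]
m=(d>0)&(X>.38)&(X<.52)&(Y>.16)&(Y<.31)&(Z>.0175)&(Z<.1)
for y in range(165,312,6):
    q=P[m&(abs(Y-y/1000)<.003)]
    if len(q)>4: print(y,len(q),"x",(np.percentile(q[:,0],[3,50,97])*1000).round(0),"z",(np.percentile(q[:,2],[50,95])*1000).round(1))
for l in ("reject_tray","spindle_a"):
    for r in bot.trace(l,"wrist")[:4]:
        q=P[r["mask"]&(d>0)]; c=cv2.minAreaRect(q[:,:2].astype(np.float32)); print(l,round(r["conf"],2),np.round(c[0],3),np.round(c[1],3),round(c[2],1))
E
```

```text
207 5 x [416. 482. 483.] z [17.8 18.1]
225 62 x [437. 454. 471.] z [37.8 40.3]
231 335 x [433. 453. 468.] z [35.9 40.6]
237 306 x [433. 446. 465.] z [28.9 36.8]
243 100 x [443. 451. 459.] z [28.9 30.9]
249 99 x [444. 451. 459.] z [29.2 31.3]
255 96 x [444. 450. 459.] z [29.5 31.4]
261 98 x [444. 451. 460.] z [30.  31.8]
267 99 x [444. 451. 459.] z [30.3 31.8]
273 97 x [445. 452. 461.] z [30.1 31.9]
279 94 x [445. 452. 460.] z [30.  32.4]
285 90 x [446. 453. 460.] z [30.6 32.4]
291 93 x [446. 453. 460.] z [30.7 32.5]
297 94 x [446. 453. 461.] z [31.1 32.7]
303 90 x [445. 452. 461.] z [31.1 33. ]
309 65 x [447. 454. 462.] z [31.6 33.4]
reject_tray 0.66 [0.483 0.024] [0.098 0.577] 7.8
spindle_a 0.94 [0.454 0.259] [0.115 0.037] 83.7
spindle_a 0.77 [0.612 0.353] [0.036 0.028] 86.5
spindle_a 0.76 [0.409 0.35 ] [0.038 0.043] 44.8
spindle_a 0.62 [0.452 0.345] [0.047 0.037] 82.8
```

The wrist numbers: the worn spindle lies along +y, flange at y≈0.227–0.235, neck 0.273–0.317 at axis height 24 mm, x≈0.452. I'll grip its neck with the fingers closing along x.

Emit:
move_arm(
  increments=[
    {"xyz": [10.7,-36,0],"roll": 0,"grip": 50},
    {"xyz": [10.7,-36,0],"roll": 0,"grip": 28},
    {"xyz": [10.7,-36,0],"roll": 0,"grip": 28},
    {"xyz": [10.7,-36,0],"roll": 0,"grip": 28},
    {"xyz": [0,0,0],"roll": 0.124,"grip": 28},
  ],
)

```text
time_s: 55.95
position: [0.4484, 0.2817, 0.1875]
tcp_rot: [[-0.994, 0.108, -0.008], [0.108, 0.994, -0.005], [0.007, -0.006, -1.0]]
force: [-0.1, -0.1, 0.5]
opening: 0.704
grasp_force: 0.0
```

Emit:
move_arm(
  increments=[
    {"xyz": [0,0,0],"roll": 0.124,"grip": 28},
    {"xyz": [0,0,0],"roll": 0.124,"grip": 28},
    {"xyz": [0,0,0],"roll": 0.124,"grip": 28},
    {"xyz": [0,0,0],"roll": 0.124,"grip": 28},
    {"xyz": [0,0,0],"roll": 0.124,"grip": 28},
  ],
)

```text
time_s: 56.37
position: [0.4526, 0.2873, 0.1884]
tcp_rot: [[-0.745, 0.667, -0.001], [0.667, 0.745, -0.0], [0.0, -0.0, -1.0]]
force: [0.6, -0.2, -0.2]
opening: 0.336
grasp_force: 0.0
```

Emit:
move_arm(
  increments=[
    {"xyz": [0,0,0],"roll": 0.124,"grip": 28},
    {"xyz": [0,0,0],"roll": 0.124,"grip": 28},
    {"xyz": [0,0,0],"roll": 0.124,"grip": 28},
    {"xyz": [0,0,0],"roll": 0.124,"grip": 28},
    {"xyz": [0,0,0],"roll": 0.124,"grip": 28},
  ],
)

```text
time_s: 56.78
position: [0.4526, 0.2874, 0.1883]
tcp_rot: [[-0.219, 0.976, -0.001], [0.976, 0.219, -0.0], [-0.0, -0.001, -1.0]]
force: [-0.7, 0.1, -0.4]
opening: 0.28
grasp_force: 0.0
```

Emit:
move_arm(
  increments=[
    {"xyz": [0,0,0],"roll": 0.124,"grip": 28},
    {"xyz": [0,0,0],"roll": 0.124,"grip": 28},
    {"xyz": [0,0,0],"roll": 0.0,"grip": 28},
    {"xyz": [0,0,0],"roll": 0,"grip": 28},
    {"xyz": [0,0,0],"roll": 0,"grip": 28},
  ],
)

```text
time_s: 57.2
position: [0.453, 0.2873, 0.1883]
tcp_rot: [[0.019, 1.0, -0.0], [1.0, -0.019, -0.0], [-0.0, -0.0, -1.0]]
force: [-0.0, 0.4, 0.1]
opening: 0.282
grasp_force: 0.0
```

```bash
python3 - <<'E'
from h import *
s=st(); print(np.round(s["joint_positions"],1)); K,T,p,d=shot("wrist","w18"); P=cloud(K,T,d); X,Y,Z=P[...,0],P[...,1],P[...,2]
m=(d>0)&(X>.40)&(X<.51)&(Y>.19)&(Y<.325)&(Z>.019)&(Z<.05)
for y in range(210,326,5):
    q=P[m&(abs(Y-y/1000)<.0025)]
    if len(q)>4: print(y,len(q),"x",(np.percentile(q[:,0],[3,50,97])*1000).round(0),"z",(np.percentile(q[:,2],[50,95])*1000).round(1))
E
```

```text
t 57.2 p [453.  287.3 188.3] R [[0.019, 1.0, -0.0], [1.0, -0.019, -0.0], [-0.0, -0.0, -1.0]] F [-0.   0.4  0.1] op 0.282 g 0.0
[20.4 26.  96.9  0.  57.1 21.5]
225 36 x [438. 454. 466.] z [37.8 40.4]
230 141 x [434. 450. 466.] z [37.7 40.5]
235 238 x [434. 450. 467.] z [30.7 39.6]
240 66 x [443. 450. 458.] z [28.7 30.6]
245 64 x [443. 450. 458.] z [29.7 31. ]
250 69 x [443. 450. 459.] z [29.2 31.2]
255 66 x [443. 451. 459.] z [29.5 31.3]
260 72 x [443. 451. 459.] z [29.8 31.8]
265 71 x [443. 452. 459.] z [30. 32.]
270 74 x [443. 451. 459.] z [30.2 32.1]
275 68 x [445. 452. 459.] z [29.9 31.8]
280 67 x [445. 452. 460.] z [30.2 32. ]
285 73 x [445. 452. 460.] z [30.5 32. ]
290 66 x [445. 452. 460.] z [30.6 32.6]
295 72 x [445. 452. 460.] z [30.8 32.9]
300 71 x [446. 453. 461.] z [31.2 32.8]
305 75 x [446. 454. 461.] z [31.1 32.9]
310 72 x [446. 454. 461.] z [31.6 33.2]
315 270 x [426. 468. 505.] z [28.4 32.5]
320 330 x [402. 439. 506.] z [27.8 29.3]
```

Emit:
move_arm(
  increments=[
    {"xyz": [-1.5,-0.5,30],"roll": 0,"grip": 28},
    {"xyz": [0,0,35],"roll": 0,"grip": 28},
    {"xyz": [0,0,35],"roll": 0,"grip": 28},
    {"xyz": [0,0,30],"roll": 0,"grip": 28},
    {"xyz": [0,0,20],"roll": 0,"grip": 28},
  ],
)

```text
time_s: 57.67
position: [0.4515, 0.2852, 0.0357]
tcp_rot: [[0.02, 1.0, -0.003], [1.0, -0.02, -0.001], [-0.001, -0.003, -1.0]]
force: [-0.8, -0.6, -0.4]
opening: 0.279
grasp_force: 0.0
```

Emit:
move_arm(
  increments=[
    {"xyz": [0,0,8],"roll": 0,"grip": 28},
    {"xyz": [0,0,4],"roll": 0,"grip": 28},
    {"xyz": [0,0,0],"roll": 0,"grip": 28},
    {"xyz": [0,0,0],"roll": 0,"grip": 28},
  ],
)

```text
time_s: 58.0
position: [0.4538, 0.2861, 0.0273]
tcp_rot: [[0.022, 1.0, 0.002], [1.0, -0.022, 0.001], [0.001, 0.002, -1.0]]
force: [-0.2, 0.2, 0.1]
opening: 0.28
grasp_force: 0.0
```

Emit:
move_arm(
  increments=[
    {"xyz": [0,0,6],"roll": 0,"grip": 28},
    {"xyz": [0,0,6],"roll": 0,"grip": 28},
    {"xyz": [0,0,0],"roll": 0,"grip": 28},
    {"xyz": [0,0,0],"roll": 0,"grip": 0},
    {"xyz": [0,0,0],"roll": 0,"grip": 0},
  ],
)

```text
time_s: 58.42
position: [0.453, 0.2857, 0.0145]
tcp_rot: [[0.022, 1.0, 0.0], [1.0, -0.022, 0.0], [0.0, 0.0, -1.0]]
force: [-0.0, 0.4, 0.1]
opening: 0.2
grasp_force: 0.0
```

Emit:
move_arm(
  increments=[
    {"xyz": [0,0,0],"roll": 0,"grip": 0},
    {"xyz": [0,0,0],"roll": 0,"grip": 0},
    {"xyz": [0,0,0],"roll": 0,"grip": 0},
  ],
)

```text
time_s: 58.67
position: [0.4528, 0.2857, 0.0145]
tcp_rot: [[0.022, 1.0, -0.0], [1.0, -0.022, -0.0], [-0.0, -0.0, -1.0]]
force: [-0.4, -0.5, 0.6]
opening: 0.172
grasp_force: 29.9
```

Emit:
move_arm(
  increments=[
    {"xyz": [0,0,-41],"roll": 0,"grip": 0},
    {"xyz": [0,0,-41],"roll": 0,"grip": 0},
    {"xyz": [0,0,-30],"roll": 0,"grip": 0},
    {"xyz": [0,0,-15],"roll": 0,"grip": 0},
    {"xyz": [0,0,-5],"roll": 0,"grip": 0},
  ],
)

```text
time_s: 59.08
position: [0.4545, 0.2864, 0.1492]
tcp_rot: [[0.022, 1.0, 0.006], [1.0, -0.022, 0.002], [0.002, 0.005, -1.0]]
force: [-0.1, 0.2, -2.2]
opening: 0.169
grasp_force: 29.9
```

Emit:
move_arm(
  increments=[
    {"xyz": [0,0,0],"roll": 0,"grip": 0},
    {"xyz": [0,0,0],"roll": 0,"grip": 0},
    {"xyz": [0,0,0],"roll": 0,"grip": 0},
  ],
)

```text
time_s: 59.33
position: [0.4516, 0.2852, 0.1447]
tcp_rot: [[0.022, 1.0, -0.003], [1.0, -0.022, -0.001], [-0.001, -0.003, -1.0]]
force: [-0.7, -0.5, -2.6]
opening: 0.172
grasp_force: 29.9
```

```bash
cat > tilt.py <<'E'
from h import *
s=st()
for n in ("wrist","scene"):
    K,T,p,d=shot(n,"tl_"+n); P=cloud(K,T,d); c=(P-np.array(s["position"]))@np.array(s["tcp_rot"])*1000
    m=(d>0)&(abs(c[...,1])<24)&(c[...,0]>-95)&(c[...,0]<60)&(c[...,2]<90)&(c[...,2]>-60); q=c[m]
    print(n,len(q))
    for x in range(-92,60,6):
        b=q[abs(q[:,0]-x)<3]
        if len(b)>6: print(x,len(b),"y",np.percentile(b[:,1],[3,97]).round(0),"z",np.percentile(b[:,2],[3,50,97]).round(1))
E
python3 tilt.py
```

```text
t 59.33 p [451.6 285.2 144.7] R [[0.022, 1.0, -0.003], [1.0, -0.022, -0.001], [-0.001, -0.003, -1.0]] F [-0.7 -0.5 -2.6] op 0.172 g 29.934710562229156
wrist 4414
-32 37 y [-9.  7.] z [-14.6 -11.8  -9.6]
-26 287 y [-8.  7.] z [-16.7 -15.  -10.4]
-20 305 y [-8.  7.] z [-17.1 -15.3 -10.5]
-14 191 y [-7.  7.] z [-17.3 -15.7 -12.2]
-8 121 y [-12.  12.] z [-50.4 -49.1 -25.1]
-2 416 y [-12.  12.] z [-55.1 -49.5 -41.3]
4 501 y [-12.  12.] z [-57.3 -49.1 -12.6]
10 1225 y [-16.  16.] z [-32.2 -17.1  -2.5]
16 350 y [-7.  7.] z [-18.6 -16.9 -12.1]
22 360 y [-7.  8.] z [-19.  -17.1 -13.2]
28 479 y [-7.  7.] z [-19.  -16.2  -7.6]
34 40 y [-5.  5.] z [-13.7  -9.1  -5. ]
52 11 y [-5.  3.] z [87.4 89.3 89.9]
58 91 y [-9.  7.] z [43.3 45.  89.3]
scene 193
-56 16 y [-21. -14.] z [-17.7 -10.    2.9]
-50 29 y [-20.  -1.] z [-15.   -4.6   8.9]
-38 7 y [-11.  -7.] z [-11.9  -7.7  -5.9]
-26 7 y [-10.  -5.] z [-9.6 -8.7 -3.8]
-8 13 y [-19. -12.] z [-15.7  -9.2  -3.6]
-2 10 y [-19. -15.] z [-14.8 -10.2  -3.3]
4 15 y [-20. -13.] z [-18.5 -10.7  -3.9]
10 15 y [-19.  -5.] z [-16.5  -8.1  -4.7]
16 10 y [-6.  3.] z [-18.1 -14.   -6.8]
22 14 y [-8.  3.] z [-20.  -15.1  -7.8]
28 21 y [-8.  5.] z [-21.7 -14.8  -7.8]
58 10 y [-6. -0.] z [42.9 52.9 69.9]
```

Emit:
move_arm(
  increments=[
    {"xyz": [-37.5,8.1,0],"roll": 0,"grip": 0},
    {"xyz": [-37.5,8.1,0],"roll": 0,"grip": 0},
    {"xyz": [-37.5,8.1,0],"roll": 0,"grip": 0},
    {"xyz": [-37.5,8.1,0],"roll": 0,"grip": 0},
    {"xyz": [-37.5,8.1,0],"roll": 0,"grip": 0},
  ],
)

```text
time_s: 59.85
position: [0.4887, 0.0958, 0.1453]
tcp_rot: [[0.021, 1.0, -0.002], [1.0, -0.021, 0.0], [0.0, -0.002, -1.0]]
force: [0.8, 0.6, -1.3]
opening: 0.174
grasp_force: 29.9
```

Emit:
move_arm(
  increments=[
    {"xyz": [-37.5,8.1,0],"roll": 0,"grip": 0},
    {"xyz": [-37.5,8.1,0],"roll": 0,"grip": 0},
    {"xyz": [-37.5,8.1,0],"roll": 0,"grip": 0},
    {"xyz": [-37.5,8.1,0],"roll": 0,"grip": 0},
    {"xyz": [-37.5,8.1,0],"roll": 0,"grip": 0},
  ],
)

```text
time_s: 60.27
position: [0.525, -0.0927, 0.1452]
tcp_rot: [[0.022, 1.0, -0.002], [1.0, -0.022, 0.001], [0.001, -0.002, -1.0]]
force: [0.9, 0.6, -2.0]
opening: 0.172
grasp_force: 29.9
```

Emit:
move_arm(
  increments=[
    {"xyz": [0,0,0],"roll": -0.0925,"grip": 0},
    {"xyz": [0,0,35],"roll": 0,"grip": 0},
    {"xyz": [0,0,35],"roll": 0,"grip": 0},
    {"xyz": [0,0,20],"roll": 0,"grip": 0},
    {"xyz": [0,0,0],"roll": 0,"grip": 0},
  ],
)

```text
time_s: 60.68
position: [0.5216, -0.0899, 0.0514]
tcp_rot: [[-0.07, 0.998, -0.011], [0.998, 0.07, 0.004], [0.005, -0.01, -1.0]]
force: [-1.4, -0.1, -1.9]
opening: 0.171
grasp_force: 29.9
```

Emit:
move_arm(
  increments=[
    {"xyz": [0,0,5],"roll": 0,"grip": 0},
    {"xyz": [0,0,0],"roll": 0,"grip": 0},
    {"xyz": [0,0,0],"roll": 0,"grip": 0},
    {"xyz": [0,0,0],"roll": 0,"grip": 0},
  ],
)

```text
time_s: 61.02
position: [0.5267, -0.0913, 0.0526]
tcp_rot: [[-0.071, 0.997, 0.003], [0.997, 0.071, -0.001], [-0.001, 0.003, -1.0]]
force: [-0.6, -1.1, -1.6]
opening: 0.171
grasp_force: 29.9
```

```bash
python3 tilt.py | head -12; python3 - <<'E'
from h import *
s=bot.read_state(); R=np.array(s["tcp_rot"]); n=R[:2,0]; E=np.array([.53,-.1671]); r=np.array(s["position"])[:2]-E
e=np.array([1,.0699])/np.hypot(1,.0699); N=np.array([-e[1],e[0]]); print("a",(r@N*1000).round(1),"along",(r@e*1000).round(1),"heading",np.degrees(np.arctan2(n[1],n[0])))
E
```

```text
t 61.02 p [526.7 -91.3  52.6] R [[-0.071, 0.997, 0.003], [0.997, 0.071, -0.001], [-0.001, 0.003, -1.0]] F [-0.6 -1.1 -1.6] op 0.171 g 29.93432343006134
wrist 9989
-68 44 y [-13.  13.] z [44.2 46.9 53.3]
-62 23 y [-13.  13.] z [51.5 52.6 53.5]
-56 18 y [-13.  12.] z [51.4 52.2 53. ]
-32 40 y [-9.  7.] z [-14.7 -12.2  -9.7]
-26 292 y [-9.  7.] z [-16.7 -15.   -9.8]
-20 295 y [-8.  7.] z [-17.1 -15.3 -10.7]
-14 199 y [-8.  7.] z [-17.3 -15.6  51.2]
-8 294 y [-23.  23.] z [-50.   51.7  53.4]
-2 690 y [-22.  22.] z [-54.1 -48.8  53.3]
4 814 y [-22.  22.] z [-56.8 -16.5  53.2]
a 76.0 along 1.8 heading 94.05251885089861
```

Emit:
move_arm(
  increments=[
    {"xyz": [0,0,5],"roll": 0,"grip": 0},
    {"xyz": [-7,0,0],"roll": 0,"grip": 0},
    {"xyz": [0,0,0],"roll": 0,"grip": 0},
    {"xyz": [0,0,0],"roll": 0,"grip": 0},
  ],
)

```text
time_s: 61.45
position: [0.5263, -0.0985, 0.0464]
tcp_rot: [[-0.07, 0.998, 0.0], [0.998, 0.07, -0.0], [-0.0, 0.0, -1.0]]
force: [-0.7, -0.5, -1.9]
opening: 0.171
grasp_force: 29.9
```

Emit:
move_arm(
  increments=[
    {"xyz": [-4,0,0],"roll": 0,"grip": 0},
    {"xyz": [0,0,0],"roll": 0,"grip": 0},
    {"xyz": [0,0,0],"roll": 0,"grip": 0},
  ],
)

```text
time_s: 61.7
position: [0.5265, -0.1023, 0.0464]
tcp_rot: [[-0.07, 0.998, 0.0], [0.998, 0.07, -0.0], [-0.0, 0.0, -1.0]]
force: [0.2, -0.0, -2.7]
opening: 0.172
grasp_force: 29.9
```

Emit:
move_arm(
  increments=[
    {"xyz": [-3,0,0],"roll": 0,"grip": 0},
    {"xyz": [0,0,0],"roll": 0,"grip": 0},
    {"xyz": [0,0,0],"roll": 0,"grip": 0},
  ],
)

```text
time_s: 61.95
position: [0.5267, -0.1051, 0.0464]
tcp_rot: [[-0.07, 0.998, 0.0], [0.998, 0.07, -0.0], [-0.0, 0.0, -1.0]]
force: [0.4, -0.6, -1.6]
opening: 0.171
grasp_force: 29.9
```

Emit:
move_arm(
  increments=[
    {"xyz": [-2,0,0],"roll": 0,"grip": 0},
    {"xyz": [0,0,0],"roll": 0,"grip": 0},
    {"xyz": [0,0,0],"roll": 0,"grip": 0},
  ],
)

```text
time_s: 62.2
position: [0.5268, -0.1071, 0.0464]
tcp_rot: [[-0.07, 0.998, 0.0], [0.998, 0.07, -0.0], [-0.0, 0.0, -1.0]]
force: [0.8, 0.5, -1.5]
opening: 0.173
grasp_force: 29.9
```

Emit:
move_arm(
  increments=[
    {"xyz": [-2,0,0],"roll": 0,"grip": 0},
    {"xyz": [0,0,0],"roll": 0,"grip": 0},
    {"xyz": [0,0,0],"roll": 0,"grip": 0},
  ],
)

```text
time_s: 62.45
position: [0.5268, -0.1089, 0.0463]
tcp_rot: [[-0.07, 0.998, -0.0], [0.998, 0.07, 0.0], [0.0, -0.0, -1.0]]
force: [-0.3, 0.9, -2.3]
opening: 0.172
grasp_force: 29.9
```

Emit:
move_arm(
  increments=[
    {"xyz": [-2,0,0],"roll": 0,"grip": 0},
    {"xyz": [0,0,0],"roll": 0,"grip": 0},
    {"xyz": [0,0,0],"roll": 0,"grip": 0},
  ],
)

```text
time_s: 62.7
position: [0.5263, -0.1092, 0.0463]
tcp_rot: [[-0.07, 0.998, -0.002], [0.998, 0.07, 0.003], [0.003, -0.001, -1.0]]
force: [0.7, 5.9, -0.2]
opening: 0.172
grasp_force: 30.0
```

Emit:
move_arm(
  increments=[
    {"xyz": [-2,0,0],"roll": 0,"grip": 0},
    {"xyz": [0,0,0],"roll": 0,"grip": 0},
    {"xyz": [0,0,0],"roll": 0,"grip": 0},
  ],
)

```text
time_s: 62.95
position: [0.526, -0.1094, 0.0464]
tcp_rot: [[-0.069, 0.998, -0.002], [0.998, 0.069, 0.005], [0.006, -0.002, -1.0]]
force: [1.3, 11.9, 1.1]
opening: 0.173
grasp_force: 30.0
```

Emit:
move_arm(
  increments=[
    {"xyz": [-1.5,0,0],"roll": 0,"grip": 0},
    {"xyz": [0,0,0],"roll": 0,"grip": 0},
    {"xyz": [0,0,0],"roll": 0,"grip": 0},
  ],
)

```text
time_s: 63.2
position: [0.5259, -0.1095, 0.0464]
tcp_rot: [[-0.069, 0.998, -0.003], [0.998, 0.069, 0.007], [0.008, -0.003, -1.0]]
force: [1.5, 15.9, 1.8]
opening: 0.17
grasp_force: 30.0
```

Emit:
move_arm(
  increments=[
    {"xyz": [-1.5,0,0],"roll": 0,"grip": 0},
    {"xyz": [0,0,0],"roll": 0,"grip": 0},
    {"xyz": [0,0,0],"roll": 0,"grip": 0},
  ],
)

```text
time_s: 63.45
position: [0.5256, -0.1096, 0.0465]
tcp_rot: [[-0.068, 0.998, -0.004], [0.998, 0.068, 0.009], [0.01, -0.003, -1.0]]
force: [2.9, 20.3, 4.8]
opening: 0.175
grasp_force: 30.1
```

```bash
python3 tilt.py | head -12
```

```text
t 63.45 p [ 525.6 -109.6   46.5] R [[-0.068, 0.998, -0.004], [0.998, 0.068, 0.009], [0.01, -0.003, -1.0]] F [ 2.9 20.3  4.8] op 0.175 g 30.085920095443726
wrist 10194
-56 43 y [-12.  12.] z [29.3 36.3 38.7]
-50 30 y [-12.  12.] z [37.1 38.8 43.2]
-32 42 y [-8.  9.] z [-14.8 -11.7  -6.4]
-26 291 y [-8.  8.] z [-17.  -15.1  -8.9]
-20 301 y [-7.  8.] z [-17.2 -15.5 -10.8]
-14 207 y [-8.  8.] z [-17.3 -15.7  45.9]
-8 221 y [-24.  23.] z [-50.2 -42.1  46.9]
-2 712 y [-22.  22.] z [-54.4 -48.4  47.1]
4 836 y [-22.  22.] z [-56.8 -16.4  47.1]
10 1544 y [-20.  20.] z [-31.6 -15.4  47. ]
```

Emit:
move_arm(
  increments=[
    {"xyz": [0,0,-3],"roll": 0,"grip": 0},
    {"xyz": [0,0,-3],"roll": 0,"grip": 0},
    {"xyz": [0,0,0],"roll": 0,"grip": 0},
  ],
)

```text
time_s: 63.8
position: [0.5258, -0.1124, 0.0524]
tcp_rot: [[-0.069, 0.998, -0.003], [0.998, 0.07, 0.005], [0.006, -0.003, -1.0]]
force: [1.1, 9.9, -1.6]
opening: 0.175
grasp_force: 30.0
```

Emit:
move_arm(
  increments=[
    {"xyz": [-1,0,-3],"roll": 0,"grip": 0},
    {"xyz": [-1,0,-3],"roll": 0,"grip": 0},
    {"xyz": [0,0,0],"roll": 0,"grip": 0},
  ],
)

```text
time_s: 64.05
position: [0.5263, -0.1159, 0.0583]
tcp_rot: [[-0.07, 0.998, -0.003], [0.998, 0.07, 0.003], [0.004, -0.002, -1.0]]
force: [0.8, 6.9, -1.2]
opening: 0.172
grasp_force: 30.0
```

```bash
python3 tilt.py | head -12
```

```text
t 64.05 p [ 526.3 -115.9   58.3] R [[-0.07, 0.998, -0.003], [0.998, 0.07, 0.003], [0.004, -0.002, -1.0]] F [ 0.8  6.9 -1.2] op 0.172 g 29.996827840805054
wrist 9816
-50 58 y [-12.  12.] z [32.  39.9 50. ]
-44 64 y [-11.  11.] z [ 9.9 14.2 18.7]
-38 18 y [-8.  8.] z [-5.3 -3.2 -1.6]
-32 208 y [-8.  8.] z [-9.7 -7.4 -1.4]
-26 234 y [-8.  8.] z [-11.1  -9.2  -3.7]
-20 246 y [-8.  7.] z [-12.9 -10.8  -6.3]
-14 96 y [-18.  17.] z [-13.9 -12.5  59.1]
-8 332 y [-23.  23.] z [-50.   57.5  59. ]
-2 674 y [-22.  22.] z [-54.3 -48.8  58.9]
4 743 y [-22.  22.] z [-57.2 -18.   58.9]
```

It is rotating (about 16° now). Follow the arc.

Emit:
move_arm(
  increments=[
    {"xyz": [-2,0,-3],"roll": 0,"grip": 0},
    {"xyz": [-2,0,-3],"roll": 0,"grip": 0},
    {"xyz": [-2,0,-3],"roll": 0,"grip": 0},
    {"xyz": [0,0,0],"roll": 0,"grip": 0},
  ],
)

```text
time_s: 64.48
position: [0.5268, -0.1227, 0.0674]
tcp_rot: [[-0.069, 0.998, -0.002], [0.998, 0.069, 0.003], [0.003, -0.002, -1.0]]
force: [-1.0, 6.9, -1.0]
opening: 0.173
grasp_force: 30.0
```

Emit:
move_arm(
  increments=[
    {"xyz": [-2.5,0,-2.5],"roll": 0,"grip": 0},
    {"xyz": [-2.5,0,-2.5],"roll": 0,"grip": 0},
    {"xyz": [-2.5,0,-2.5],"roll": 0,"grip": 0},
    {"xyz": [0,0,0],"roll": 0,"grip": 0},
  ],
)

```text
time_s: 64.82
position: [0.5272, -0.13, 0.0748]
tcp_rot: [[-0.069, 0.998, -0.003], [0.998, 0.069, 0.003], [0.003, -0.002, -1.0]]
force: [-0.6, 5.4, -1.2]
opening: 0.171
grasp_force: 30.0
```

```bash
python3 tilt.py | head -14
```

```text
t 64.82 p [ 527.2 -130.    74.8] R [[-0.069, 0.998, -0.003], [0.998, 0.069, 0.003], [0.003, -0.002, -1.0]] F [-0.6  5.4 -1.2] op 0.171 g 30.000913962721825
wrist 9440
-44 268 y [-11.  10.] z [ 8.6 10.8 15.3]
-38 233 y [-11.  10.] z [ 5.1 10.9 22.7]
-32 146 y [-8.  7.] z [0.6 3.6 8.7]
-26 157 y [-8.  7.] z [-3.2 -0.2  4.8]
-20 106 y [-7.  6.] z [-6.4 -4.  74.9]
-14 164 y [-24.  23.] z [73.5 74.5 76. ]
-8 314 y [-23.  23.] z [-50.2  73.9  75.4]
-2 602 y [-22.  22.] z [-54.4 -49.   75.5]
4 667 y [-22.  22.] z [-58.7 -48.5  75.5]
10 1576 y [-19.  19.] z [-31.9 -16.3  75.3]
16 750 y [-22.  21.] z [-28.8  74.   75.6]
22 820 y [-21.  21.] z [-32.5  73.7  75.7]
```

Emit:
move_arm(
  increments=[
    {"xyz": [-3,0,-2.2],"roll": 0,"grip": 0},
    {"xyz": [-3,0,-2],"roll": 0,"grip": 0},
    {"xyz": [-3,0,-2],"roll": 0,"grip": 0},
    {"xyz": [0,0,0],"roll": 0,"grip": 0},
  ],
)

```text
time_s: 65.25
position: [0.5289, -0.1405, 0.0812]
tcp_rot: [[-0.071, 0.997, -0.0], [0.997, 0.071, -0.0], [-0.0, -0.0, -1.0]]
force: [1.3, -0.1, -2.0]
opening: 0.178
grasp_force: 30.0
```

Emit:
move_arm(
  increments=[
    {"xyz": [-3.2,0,-1.6],"roll": 0,"grip": 0},
    {"xyz": [-3.2,0,-1.6],"roll": 0,"grip": 0},
    {"xyz": [-3.2,0,-1.6],"roll": 0,"grip": 0},
    {"xyz": [0,0,0],"roll": 0,"grip": 0},
  ],
)

```text
time_s: 65.58
position: [0.5307, -0.1515, 0.0864]
tcp_rot: [[-0.07, 0.998, 0.002], [0.998, 0.07, -0.002], [-0.002, 0.002, -1.0]]
force: [0.1, -0.5, -2.7]
opening: 0.179
grasp_force: 30.0
```

Emit:
move_arm(
  increments=[
    {"xyz": [-3.4,0,-1],"roll": 0,"grip": 0},
    {"xyz": [-3.4,0,-1],"roll": 0,"grip": 0},
    {"xyz": [-3.4,0,-1],"roll": 0,"grip": 0},
    {"xyz": [0,0,0],"roll": 0,"grip": 0},
  ],
)

```text
time_s: 65.92
position: [0.531, -0.1612, 0.0891]
tcp_rot: [[-0.07, 0.998, 0.001], [0.998, 0.07, -0.001], [-0.001, 0.001, -1.0]]
force: [-0.3, -1.7, -2.3]
opening: 0.176
grasp_force: 30.0
```

```bash
python3 tilt.py | head -14; cat > t2.py <<'E'
E
python3 - <<'E'
from h import *
p=cv2.imread("pics/tl_wrist.png"); cv2.imwrite("pics/tlc.png",cv2.resize(p[100:330,200:430],None,fx=2.5,fy=2.5))
E
```

```text
t 65.92 p [ 531.  -161.2   89.1] R [[-0.07, 0.998, 0.001], [0.998, 0.07, -0.001], [-0.001, 0.001, -1.0]] F [-0.3 -1.7 -2.3] op 0.176 g 29.999781847000122
wrist 9157
-44 401 y [-11.  10.] z [10.3 13.1 16.5]
-38 240 y [-11.  10.] z [10.5 16.9 23. ]
-32 122 y [-8.  8.] z [ 5.4  8.7 18.3]
-26 114 y [-7.  7.] z [0.1 3.5 8.9]
-20 38 y [-4.  4.] z [-2.6 -1.   1. ]
-14 8 y [-24.  24.] z [44.5 48.9 50.1]
-8 587 y [-23.  23.] z [-49.7  56.1  80.8]
-2 648 y [-22.  22.] z [-55.  -48.8  81.6]
4 916 y [-22.  22.] z [-57.9  81.   89.5]
10 1460 y [-19.  18.] z [-31.5 -16.3  89.5]
16 666 y [-21.  22.] z [-33.7  88.1  89.7]
22 874 y [-21.  21.] z [-36.  -30.9  89.7]
```

View pics/tlc.png

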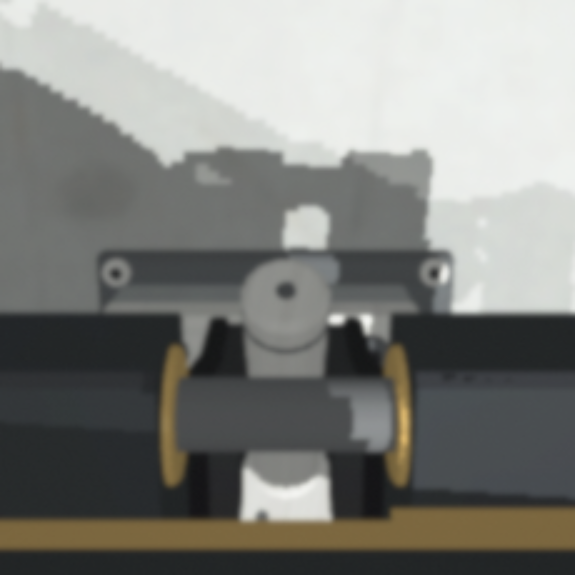

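The crop shows the spindle's end face (285,300) tipped up about 40°; its flange has slipped over the jaw's edge (I raised too much). Back off, lower, and repeat from 40°.

Emit:
move_arm(
  increments=[
    {"xyz": [15,0,0],"roll": 0,"grip": 0},
    {"xyz": [18,0,0],"roll": 0,"grip": 0},
    {"xyz": [8,0,4],"roll": 0,"grip": 0},
    {"xyz": [0,0,6],"roll": 0,"grip": 0},
    {"xyz": [0,0,6],"roll": 0,"grip": 0},
  ],
)

```text
time_s: 66.43
position: [0.5276, -0.1184, 0.0724]
tcp_rot: [[-0.072, 0.997, 0.0], [0.997, 0.072, -0.0], [-0.0, 0.0, -1.0]]
force: [-0.2, -0.2, -1.7]
opening: 0.178
grasp_force: 30.0
```

Emit:
move_arm(
  increments=[
    {"xyz": [0,0,0],"roll": 0,"grip": 0},
    {"xyz": [0,0,0],"roll": 0,"grip": 0},
    {"xyz": [0,0,0],"roll": 0,"grip": 0},
  ],
)

```text
time_s: 66.68
position: [0.5278, -0.1198, 0.0726]
tcp_rot: [[-0.07, 0.998, 0.0], [0.998, 0.07, -0.0], [-0.0, 0.0, -1.0]]
force: [-0.4, 0.3, -2.2]
opening: 0.176
grasp_force: 30.0
```

Emit:
move_arm(
  increments=[
    {"xyz": [-4,0,0],"roll": 0,"grip": 0},
    {"xyz": [0,0,0],"roll": 0,"grip": 0},
    {"xyz": [0,0,0],"roll": 0,"grip": 0},
  ],
)

```text
time_s: 66.93
position: [0.5282, -0.124, 0.0731]
tcp_rot: [[-0.07, 0.998, 0.001], [0.998, 0.07, -0.0], [-0.0, 0.001, -1.0]]
force: [-0.1, 0.5, -2.1]
opening: 0.174
grasp_force: 30.0
```

Emit:
move_arm(
  increments=[
    {"xyz": [-4,0,0],"roll": 0,"grip": 0},
    {"xyz": [0,0,0],"roll": 0,"grip": 0},
    {"xyz": [0,0,0],"roll": 0,"grip": 0},
  ],
)

```text
time_s: 67.18
position: [0.5283, -0.1276, 0.073]
tcp_rot: [[-0.07, 0.998, 0.0], [0.998, 0.07, -0.0], [-0.0, 0.0, -1.0]]
force: [-0.7, 0.6, -2.9]
opening: 0.173
grasp_force: 30.0
```

Emit:
move_arm(
  increments=[
    {"xyz": [-3,0,0],"roll": 0,"grip": 0},
    {"xyz": [0,0,0],"roll": 0,"grip": 0},
    {"xyz": [0,0,0],"roll": 0,"grip": 0},
  ],
)

```text
time_s: 67.43
position: [0.5284, -0.1303, 0.0728]
tcp_rot: [[-0.07, 0.998, -0.0], [0.998, 0.07, 0.0], [0.0, -0.0, -1.0]]
force: [-0.6, -0.2, -2.4]
opening: 0.171
grasp_force: 30.0
```

Emit:
move_arm(
  increments=[
    {"xyz": [-2.5,0,0],"roll": 0,"grip": 0},
    {"xyz": [0,0,0],"roll": 0,"grip": 0},
    {"xyz": [0,0,0],"roll": 0,"grip": 0},
  ],
)

```text
time_s: 67.68
position: [0.5282, -0.1311, 0.0731]
tcp_rot: [[-0.07, 0.998, -0.001], [0.998, 0.07, 0.003], [0.003, -0.0, -1.0]]
force: [1.7, 5.1, 1.0]
opening: 0.175
grasp_force: 30.0
```

Emit:
move_arm(
  increments=[
    {"xyz": [-2.5,0,0],"roll": 0,"grip": 0},
    {"xyz": [0,0,0],"roll": 0,"grip": 0},
    {"xyz": [0,0,0],"roll": 0,"grip": 0},
  ],
)

```text
time_s: 67.93
position: [0.5282, -0.1319, 0.0734]
tcp_rot: [[-0.068, 0.998, -0.001], [0.998, 0.069, 0.006], [0.006, -0.001, -1.0]]
force: [0.8, 9.4, 4.7]
opening: 0.174
grasp_force: 30.0
```

Emit:
move_arm(
  increments=[
    {"xyz": [-2,0,-0.5],"roll": 0,"grip": 0},
    {"xyz": [0,0,0],"roll": 0,"grip": 0},
    {"xyz": [0,0,0],"roll": 0,"grip": 0},
  ],
)

```text
time_s: 68.18
position: [0.5281, -0.1329, 0.074]
tcp_rot: [[-0.068, 0.998, -0.002], [0.998, 0.068, 0.007], [0.007, -0.001, -1.0]]
force: [1.8, 13.1, 5.8]
opening: 0.175
grasp_force: 30.0
```

Emit:
move_arm(
  increments=[
    {"xyz": [-2.5,0,-2],"roll": 0,"grip": 0},
    {"xyz": [-2.5,0,-2],"roll": 0,"grip": 0},
    {"xyz": [0,0,0],"roll": 0,"grip": 0},
  ],
)

```text
time_s: 68.43
position: [0.5285, -0.1392, 0.0779]
tcp_rot: [[-0.069, 0.998, -0.002], [0.998, 0.069, 0.005], [0.005, -0.001, -1.0]]
force: [1.2, 9.1, 3.2]
opening: 0.177
grasp_force: 30.0
```

Emit:
move_arm(
  increments=[
    {"xyz": [-2.5,0,-1.2],"roll": 0,"grip": 0},
    {"xyz": [-2.5,0,-1.2],"roll": 0,"grip": 0},
    {"xyz": [0,0,0],"roll": 0,"grip": 0},
  ],
)

```text
time_s: 68.68
position: [0.5288, -0.1445, 0.0802]
tcp_rot: [[-0.069, 0.998, -0.002], [0.998, 0.069, 0.005], [0.005, -0.001, -1.0]]
force: [0.4, 7.2, 4.0]
opening: 0.174
grasp_force: 30.0
```

```bash
cat > t2.py <<'E'
from h import *
s=st(); K,T,p,d=shot("wrist","tl"); P=cloud(K,T,d); c=(P-np.array(s["position"]))@np.array(s["tcp_rot"])*1000
m=(d>0)&(abs(c[...,1])<5)&(c[...,0]>-36)&(c[...,0]<-10)&(c[...,2]<30)&(c[...,2]>-20); q=c[m]
f=np.polyfit(q[:,2],q[:,0],1); phi=np.degrees(np.arctan2(1,-f[0])) ; print("n",len(q),"phi~",phi.round(1))
m=(d>0)&(abs(c[...,1])<6)&(c[...,0]>-5)&(c[...,0]<45)&(c[...,2]<5)&(c[...,2]>-45); q=c[m]; print("end face", len(q), q.mean(0).round(1) if len(q) else "")
a=(np.array(s["position"])[:2]-[.53,-.1671])@[-.0698,.9976]*1000; z=s["position"][2]*1000+9-39; r=np.radians(phi)
print("a",a.round(1),"e",(-np.sin(r)*a+np.cos(r)*z).round(1),"L",(np.cos(r)*a+np.sin(r)*z).round(1))
E
python3 t2.py
```

```text
t 68.68 p [ 528.8 -144.5   80.2] R [[-0.069, 0.998, -0.002], [0.998, 0.069, 0.005], [0.005, -0.001, -1.0]] F [0.4 7.2 4. ] op 0.174 g 29.988966551609337
n 39 phi~ 94.3
end face 825 [ 20.3  -0.1 -38.1]
a 22.6 e -26.3 L 48.4
```

Emit:
move_arm(
  increments=[
    {"xyz": [-3,0,-1],"roll": 0,"grip": 0},
    {"xyz": [-3,0,-1],"roll": 0,"grip": 0},
    {"xyz": [-3,0,-1],"roll": 0,"grip": 0},
    {"xyz": [0,0,0],"roll": 0,"grip": 0},
  ],
)

```text
time_s: 69.07
position: [0.5295, -0.1543, 0.0831]
tcp_rot: [[-0.069, 0.998, -0.002], [0.998, 0.069, 0.004], [0.004, -0.001, -1.0]]
force: [-1.1, 6.4, 2.9]
opening: 0.171
grasp_force: 30.0
```

Emit:
move_arm(
  increments=[
    {"xyz": [-3,0,-0.5],"roll": 0,"grip": 0},
    {"xyz": [-3,0,-0.5],"roll": 0,"grip": 0},
    {"xyz": [-3,0,-0.3],"roll": 0,"grip": 0},
    {"xyz": [0,0,0],"roll": 0,"grip": 0},
  ],
)

```text
time_s: 69.4
position: [0.5301, -0.1631, 0.0845]
tcp_rot: [[-0.069, 0.998, -0.002], [0.998, 0.069, 0.004], [0.004, -0.001, -1.0]]
force: [0.1, 5.3, 4.2]
opening: 0.177
grasp_force: 30.0
```

```bash
python3 t2.py
```

```text
t 69.4 p [ 530.1 -163.1   84.5] R [[-0.069, 0.998, -0.002], [0.998, 0.069, 0.004], [0.004, -0.001, -1.0]] F [0.1 5.3 4.2] op 0.177 g 30.000964170321822Traceback (most recent call last):
  File "t2.py", line 4, in <module>
    f=np.polyfit(q[:,2],q[:,0],1); phi=np.degrees(np.arctan2(1,-f[0])) ; print("n",len(q),"phi~",phi.round(1))
    raise TypeError("expected non-empty vector for x")
TypeError: expected non-empty vector for x
```

Emit:
move_arm(
  increments=[
    {"xyz": [-3,0,0],"roll": 0,"grip": 0},
    {"xyz": [-3,0,0],"roll": 0,"grip": 0},
    {"xyz": [-3,0,0],"roll": 0,"grip": 0},
    {"xyz": [0,0,0],"roll": 0,"grip": 0},
  ],
)

```text
time_s: 69.78
position: [0.5306, -0.1714, 0.0847]
tcp_rot: [[-0.069, 0.998, -0.002], [0.998, 0.069, 0.005], [0.005, -0.002, -1.0]]
force: [0.5, 7.3, 6.3]
opening: 0.173
grasp_force: 30.0
```

Emit:
move_arm(
  increments=[
    {"xyz": [-3,0,0.3],"roll": 0,"grip": 0},
    {"xyz": [-3,0,0.4],"roll": 0,"grip": 0},
    {"xyz": [0,0,0],"roll": 0,"grip": 0},
  ],
)

```text
time_s: 70.03
position: [0.5311, -0.1775, 0.0843]
tcp_rot: [[-0.069, 0.998, -0.002], [0.998, 0.069, 0.005], [0.005, -0.001, -1.0]]
force: [-0.5, 6.9, 8.3]
opening: 0.176
grasp_force: 30.0
```

```bash
cat > t3.py <<'E'
from h import *
s=st(); K,T,p,d=shot("wrist","tl3"); P=cloud(K,T,d); c=(P-np.array(s["position"]))@np.array(s["tcp_rot"])*1000
m=(d>0)&(abs(c[...,1])<10)&(c[...,0]>-30)&(c[...,0]<45)&(c[...,2]>-48)&(c[...,2]<60); q=c[m]
for z in range(-46,60,6):
    b=q[abs(q[:,2]-z)<3]
    if len(b)>6: print(z,len(b),"x",np.percentile(b[:,0],[3,50,97]).round(1))
E
python3 t3.py; python3 - <<'E'
from h import *
K,T,p,d=shot("scene"); s=bot.read_state(); u=pix(K,T,np.array(s["position"])); print(u)
u=u.astype(int); cv2.imwrite("pics/scz.png",cv2.resize(p[max(0,u[1]-60):u[1]+60,u[0]-70:u[0]+70],None,fx=5,fy=5,interpolation=cv2.INTER_CUBIC)[:,:,::-1])
E
```

```text
t 70.03 p [ 531.1 -177.5   84.3] R [[-0.069, 0.998, -0.002], [0.998, 0.069, 0.005], [0.005, -0.001, -1.0]] F [-0.5  6.9  8.3] op 0.176 g 30.0003114156425
-46 269 x [-6.6  1.7  3.4]
-40 65 x [-8.9 -2.7 14.4]
-34 86 x [11.6 13.1 14. ]
-28 143 x [-8.4 11.6 13.3]
-22 151 x [ 7.6 10.  12.5]
-16 149 x [ 6.4  9.7 11.9]
-10 121 x [ 5.9  9.6 11.4]
-4 127 x [ 5.5  9.5 10.8]
2 98 x [ 6.   9.4 10.7]
8 64 x [ 5.4  8.9 10.2]
14 57 x [4.2 8.4 9.4]
20 51 x [2.1 7.8 8.8]
26 48 x [2.4 7.3 8.4]
32 54 x [-1.   6.2  7.7]
38 577 x [ 0.3 10.5 17. ]
44 25 x [14.7 16.4 17. ]
[394.26244959 168.33222502]
```

The face of the neck is now within about 6° of vertical. Lift and carry it back over the reject tray, high and clear.

Emit:
move_arm(
  increments=[
    {"xyz": [2,0,-15],"roll": 0,"grip": 0},
    {"xyz": [0,0,-20],"roll": 0,"grip": 0},
    {"xyz": [20,-3,0],"roll": 0,"grip": 0},
    {"xyz": [35,-5,0],"roll": 0,"grip": 0},
    {"xyz": [38,-5.2,0],"roll": 0,"grip": 0},
  ],
)

```text
time_s: 70.55
position: [0.5131, -0.0871, 0.119]
tcp_rot: [[-0.068, 0.998, 0.003], [0.998, 0.068, -0.002], [-0.002, 0.003, -1.0]]
force: [0.3, 1.1, -2.6]
opening: 0.175
grasp_force: 30.0
```

Emit:
move_arm(
  increments=[
    {"xyz": [38,-5.2,0],"roll": 0,"grip": 0},
    {"xyz": [38,-5.2,0],"roll": 0,"grip": 0},
    {"xyz": [38,-5.2,0],"roll": 0,"grip": 0},
    {"xyz": [38,-5.2,0],"roll": 0,"grip": 0},
    {"xyz": [38,-5.2,0],"roll": 0,"grip": 0},
  ],
)

```text
time_s: 70.97
position: [0.4723, 0.1029, 0.1185]
tcp_rot: [[-0.07, 0.998, 0.001], [0.998, 0.07, -0.0], [-0.0, 0.001, -1.0]]
force: [0.6, -0.1, -3.0]
opening: 0.179
grasp_force: 30.0
```

Emit:
move_arm(
  increments=[
    {"xyz": [38,-5.2,0],"roll": 0,"grip": 0},
    {"xyz": [36,-5,0],"roll": 0,"grip": 0},
    {"xyz": [20,-3,0],"roll": 0,"grip": 0},
    {"xyz": [10,-1.5,0],"roll": 0,"grip": 0},
    {"xyz": [0,0,0],"roll": 0,"grip": 0},
  ],
)

```text
time_s: 71.38
position: [0.4503, 0.2058, 0.1184]
tcp_rot: [[-0.074, 0.997, 0.0], [0.997, 0.074, 0.0], [0.0, 0.0, -1.0]]
force: [-0.4, -0.5, -2.4]
opening: 0.173
grasp_force: 30.0
```

Emit:
move_arm(
  increments=[
    {"xyz": [0,0,0],"roll": 0,"grip": 0},
    {"xyz": [0,0,0],"roll": 0,"grip": 0},
    {"xyz": [0,0,0],"roll": 0,"grip": 0},
  ],
)

```text
time_s: 71.63
position: [0.4514, 0.2028, 0.1183]
tcp_rot: [[-0.068, 0.998, 0.0], [0.998, 0.068, -0.0], [-0.0, 0.0, -1.0]]
force: [0.8, 0.2, -1.9]
opening: 0.175
grasp_force: 30.0
```

```bash
python3 t3.py; python3 - <<'E'
from h import *
for n in ("top","wrist","scene"):
    K,T,p,d=shot(n,"rj_"+n); P=cloud(K,T,d); hsv=cv2.cvtColor(p,cv2.COLOR_RGB2HSV)
    m=(hsv[...,0]>105)&(hsv[...,0]<128)&(hsv[...,1]>140)&(d>0)&(P[...,0]>.38)&(P[...,0]<.53)&(P[...,1]>.12)&(P[...,1]<.33)&(P[...,2]<.03)
    q=P[m][:,:2].astype(np.float32); print(n,len(q),cv2.minAreaRect(q) if len(q)>10 else "")
E
```

```text
t 71.63 p [451.4 202.8 118.3] R [[-0.068, 0.998, 0.0], [0.998, 0.068, -0.0], [-0.0, 0.0, -1.0]] F [ 0.8  0.2 -1.9] op 0.175 g 29.99988586641848
-46 255 x [-5.9  1.6  3.5]
-40 69 x [-9.3 -2.4 14.3]
-34 77 x [11.3 13.1 13.9]
-28 139 x [-5.6 11.7 13.2]
-22 150 x [ 6.6  9.9 12.5]
-16 148 x [ 6.7  9.7 11.7]
-10 117 x [ 5.7  9.6 11.2]
-4 126 x [ 5.5  9.4 10.4]
2 97 x [ 5.4  9.1 10.4]
8 58 x [4.9 8.5 9.7]
14 53 x [4.3 8.  9.1]
20 52 x [1.8 7.2 8.4]
26 44 x [2.4 6.5 7.8]
32 46 x [1.6 5.9 7.2]
38 583 x [-0.9  9.7 15.9]
44 24 x [13.9 15.7 16.2]
top 0 
wrist 9771 ((0.4525447189807892, 0.24264129996299744), (0.11809910088777542, 0.0656590461730957), 84.64801025390625)
scene 839 ((0.4521690607070923, 0.2443878948688507), (0.1194431260228157, 0.0765177309513092), 84.25506591796875)
```

Emit:
move_arm(
  increments=[
    {"xyz": [12.5,0,10],"roll": 0,"grip": 0},
    {"xyz": [0,0,25],"roll": 0,"grip": 0},
    {"xyz": [0,0,20],"roll": 0,"grip": 0},
    {"xyz": [0,0,8],"roll": 0,"grip": 0},
    {"xyz": [0,0,0],"roll": 0,"grip": 0},
  ],
)

```text
time_s: 72.25
position: [0.4486, 0.216, 0.0537]
tcp_rot: [[-0.07, 0.998, -0.004], [0.998, 0.07, -0.001], [-0.001, -0.004, -1.0]]
force: [-0.5, -0.3, -1.8]
opening: 0.179
grasp_force: 30.0
```

Emit:
move_arm(
  increments=[
    {"xyz": [0,0,0],"roll": 0,"grip": 0},
    {"xyz": [0,0,2],"roll": 0,"grip": 0},
    {"xyz": [0,0,0],"roll": 0,"grip": 0},
    {"xyz": [0,0,0],"roll": 0,"grip": 0},
  ],
)

```text
time_s: 72.58
position: [0.4505, 0.2167, 0.0542]
tcp_rot: [[-0.07, 0.998, 0.002], [0.998, 0.07, 0.0], [0.0, 0.002, -1.0]]
force: [0.4, 0.1, -2.5]
opening: 0.182
grasp_force: 30.0
```

Emit:
move_arm(
  increments=[
    {"xyz": [0,0,2],"roll": 0,"grip": 0},
    {"xyz": [0,0,0],"roll": 0,"grip": 0},
    {"xyz": [0,0,0],"roll": 0,"grip": 0},
  ],
)

```text
time_s: 72.83
position: [0.4499, 0.2166, 0.0515]
tcp_rot: [[-0.07, 0.998, 0.0], [0.998, 0.07, 0.0], [0.0, 0.0, -1.0]]
force: [-1.0, -0.4, -2.5]
opening: 0.177
grasp_force: 30.0
```

Emit:
move_arm(
  increments=[
    {"xyz": [0,0,1],"roll": 0,"grip": 0},
    {"xyz": [0,0,0],"roll": 0,"grip": 0},
    {"xyz": [0,0,0],"roll": 0,"grip": 0},
  ],
)

```text
time_s: 73.08
position: [0.4497, 0.2166, 0.0503]
tcp_rot: [[-0.07, 0.998, -0.0], [0.998, 0.07, -0.0], [-0.0, -0.0, -1.0]]
force: [0.6, 0.7, -2.0]
opening: 0.181
grasp_force: 30.0
```

Emit:
move_arm(
  increments=[
    {"xyz": [0,0,1],"roll": 0,"grip": 0},
    {"xyz": [0,0,0],"roll": 0,"grip": 0},
    {"xyz": [0,0,0],"roll": 0,"grip": 0},
  ],
)

```text
time_s: 73.33
position: [0.4498, 0.2166, 0.0493]
tcp_rot: [[-0.07, 0.998, -0.0], [0.998, 0.07, -0.0], [-0.0, -0.0, -1.0]]
force: [0.5, 0.2, -2.1]
opening: 0.181
grasp_force: 30.0
```

Emit:
move_arm(
  increments=[
    {"xyz": [0,0,1],"roll": 0,"grip": 0},
    {"xyz": [0,0,0],"roll": 0,"grip": 0},
    {"xyz": [0,0,0],"roll": 0,"grip": 0},
  ],
)

```text
time_s: 73.58
position: [0.45, 0.2166, 0.0483]
tcp_rot: [[-0.07, 0.998, 0.0], [0.998, 0.07, 0.0], [0.0, 0.0, -1.0]]
force: [1.2, -0.3, -1.9]
opening: 0.18
grasp_force: 30.0
```

Emit:
move_arm(
  increments=[
    {"xyz": [0,0,1],"roll": 0,"grip": 0},
    {"xyz": [0,0,0],"roll": 0,"grip": 0},
    {"xyz": [0,0,0],"roll": 0,"grip": 0},
  ],
)

```text
time_s: 73.83
position: [0.4501, 0.2166, 0.0481]
tcp_rot: [[-0.071, 0.998, 0.001], [0.998, 0.071, 0.0], [0.0, 0.001, -1.0]]
force: [-1.3, -0.8, 5.3]
opening: 0.175
grasp_force: 30.0
```

```bash
python3 t3.py
```

```text
t 73.83 p [450.1 216.6  48.1] R [[-0.071, 0.998, 0.001], [0.998, 0.071, 0.0], [0.0, 0.001, -1.0]] F [-1.3 -0.8  5.3] op 0.175 g 30.00034723430872
-46 265 x [-6.1  1.7  3.6]
-40 67 x [-9.3 -2.3 14.2]
-34 79 x [11.4 13.1 13.9]
-28 145 x [-8.  11.7 13.2]
-22 151 x [ 7.8  9.9 12.5]
-16 145 x [ 6.5  9.8 11.7]
-10 119 x [ 5.2  9.6 11.1]
-4 116 x [ 5.8  9.4 10.4]
2 106 x [ 5.4  9.1 10.3]
8 53 x [5.  8.5 9.6]
14 58 x [4.1 8.  9.2]
20 50 x [2.  7.3 8.6]
26 46 x [2.  6.8 7.7]
32 114 x [ 1.9 25.3 28.2]
38 649 x [-0.4 10.5 27.7]
44 1140 x [15.2 31.2 43.8]
50 51 x [16.1 34.2 44.6]
```

Emit:
move_arm(
  increments=[
    {"xyz": [0,0,1],"roll": 0,"grip": 0},
    {"xyz": [0,0,0],"roll": 0,"grip": 0},
    {"xyz": [0,0,1],"roll": 0,"grip": 0},
    {"xyz": [0,0,0],"roll": 0,"grip": 0},
    {"xyz": [0,0,0],"roll": 0,"grip": 0},
  ],
)

```text
time_s: 74.3
position: [0.4502, 0.2166, 0.0478]
tcp_rot: [[-0.071, 0.997, 0.002], [0.997, 0.071, 0.0], [0.0, 0.002, -1.0]]
force: [-2.5, -1.7, 20.2]
opening: 0.179
grasp_force: 30.0
```

```bash
python3 t3.py
```

```text
t 74.3 p [450.2 216.6  47.8] R [[-0.071, 0.997, 0.002], [0.997, 0.071, 0.0], [0.0, 0.002, -1.0]] F [-2.5 -1.7 20.2] op 0.179 g 29.99892289750278
-46 268 x [-6.3  1.6  3.5]
-40 66 x [-8.9 -2.7 14.3]
-34 83 x [11.5 13.1 13.8]
-28 134 x [-8.  11.4 13.1]
-22 157 x [ 6.7 10.  12.4]
-16 142 x [ 6.5  9.8 11.7]
-10 122 x [ 5.9  9.6 11.3]
-4 121 x [ 5.2  9.4 10.5]
2 96 x [ 5.5  9.2 10.4]
8 60 x [4.6 8.5 9.9]
14 55 x [4.1 7.9 9.2]
20 51 x [3.  7.2 8.6]
26 50 x [1.2 6.7 7.9]
32 126 x [ 1.6 25.4 28.2]
38 644 x [-0.5 10.5 28. ]
44 1157 x [15.6 31.7 43.8]
50 23 x [14.3 28.8 44.3]
```

Emit:
move_arm(
  increments=[
    {"xyz": [0,0,-1.8],"roll": 0,"grip": 0},
    {"xyz": [0,0,0],"roll": 0,"grip": 0},
    {"xyz": [0,0,0],"roll": 0,"grip": 40},
    {"xyz": [0,0,0],"roll": 0,"grip": 40},
    {"xyz": [0,0,0],"roll": 0,"grip": 40},
  ],
)

```text
time_s: 74.77
position: [0.4499, 0.2167, 0.0468]
tcp_rot: [[-0.07, 0.998, -0.0], [0.998, 0.07, 0.0], [0.0, -0.0, -1.0]]
force: [-0.3, -0.2, -0.1]
opening: 0.326
grasp_force: 0.0
```

Emit:
move_arm(
  increments=[
    {"xyz": [0,0,0],"roll": 0,"grip": 40},
    {"xyz": [0,0,0],"roll": 0,"grip": 40},
    {"xyz": [0,0,-15],"roll": 0,"grip": 40},
    {"xyz": [0,0,-25],"roll": 0,"grip": 40},
    {"xyz": [0,0,-35],"roll": 0,"grip": 40},
  ],
)

```text
time_s: 75.18
position: [0.4479, 0.2161, 0.1207]
tcp_rot: [[-0.07, 0.998, -0.007], [0.998, 0.07, -0.001], [-0.001, -0.007, -1.0]]
force: [0.5, 1.1, -0.3]
opening: 0.399
grasp_force: 0.0
```

Emit:
move_arm(
  increments=[
    {"xyz": [0,0,-40],"roll": 0,"grip": 40},
    {"xyz": [0,0,-40],"roll": 0,"grip": 40},
    {"xyz": [0,0,-20],"roll": 0,"grip": 40},
    {"xyz": [0,0,0],"roll": 0,"grip": 40},
    {"xyz": [0,0,0],"roll": 0,"grip": 40},
  ],
)

```text
time_s: 75.6
position: [0.4503, 0.2168, 0.2232]
tcp_rot: [[-0.071, 0.998, 0.003], [0.998, 0.071, 0.001], [0.0, 0.003, -1.0]]
force: [-0.9, -0.3, -1.2]
opening: 0.401
grasp_force: 0.0
```

```bash
python3 - <<'E'
from h import *
st()
for n in ("wrist","scene"):
    K,T,p,d=shot(n,"fin_"+n)
    for t in tops(K,T,d,.082,.11,(.36,.55,.15,.40)): print(n,t)
    P=cloud(K,T,d); q=P[(d>0)&(abs(P[...,0]-.45)<.03)&(abs(P[...,1]-.2125)<.026)&(P[...,2]>.025)&(P[...,2]<.1)]
    for z in range(30,96,10):
        b=q[abs(q[:,2]-z/1000)<.004]
        if len(b)>4: print(z,len(b),(b.mean(0)*1000).round(1))
E
```

```text
t 75.6 p [450.3 216.8 223.2] R [[-0.071, 0.998, 0.003], [0.998, 0.071, 0.001], [0.0, 0.003, -1.0]] F [-0.9 -0.3 -1.2] op 0.401 g 0.0
wrist (array([0.407 , 0.3498, 0.098 ]), 400, array([273.,  36.]))
wrist (array([0.4517, 0.3479, 0.0983]), 376, array([326.,  42.]))
wrist (array([0.4972, 0.3458, 0.0981]), 390, array([379.,  49.]))
wrist (array([0.45  , 0.2148, 0.0914]), 230, array([313., 194.]))
30 14 [450.  220.   30.2]
40 18 [449.9 220.4  40. ]
50 29 [450.5 219.8  49.5]
60 22 [450.4 220.   59.8]
70 18 [450.5 220.   70. ]
80 20 [449.1 220.3  79.9]
90 214 [449.9 214.5  91.8]
scene (array([0.4472, 0.2163, 0.0906]), 37, array([281., 223.]))
scene (array([0.4942, 0.3487, 0.0943]), 60, array([224., 227.]))
scene (array([0.4478, 0.3514, 0.0949]), 63, array([229., 238.]))
scene (array([0.4025, 0.3531, 0.0951]), 66, array([235., 250.]))
30 13 [444.7 216.7  30.4]
40 16 [444.3 216.7  39.7]
50 16 [444.7 217.3  50.1]
60 17 [444.9 216.4  60.5]
70 17 [445.7 216.6  69.9]
80 17 [446.1 216.6  79.9]
90 27 [447.4 215.9  91.1]
```

View pics/fin_wrist.png

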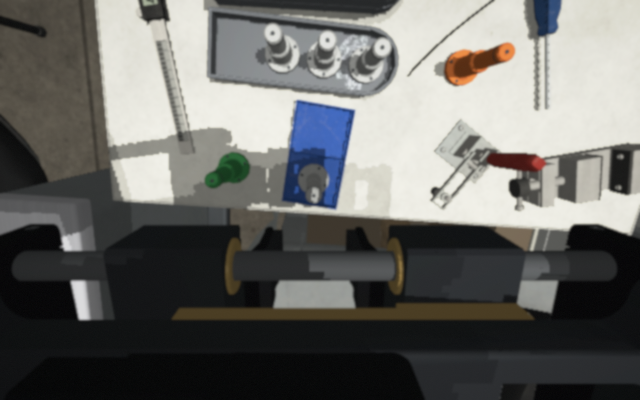

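The picture shows the worn spindle upright in the blue tray at (313,180) and the three good ones upright in the accept tray at (275,45), (325,50) and (375,60). Nothing touches the gripper.

```bash
python3 -c "
from rig import bot
print(bot.hand_in())"
```

```text
the job is handed in; nothing more can be done
None
```

The job is handed in: the first spindle slipped into the no-go gap and stands upright in the blue reject tray (it had been found lying there, probably clipped by a carried spindle, so I lifted it and tipped it upright against the gauge's jaw edge), the other three were stopped and stand upright in the grey accept tray, the emptied delivery tray is fully home on the stack, and the arm left the tools untouched.

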